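Clear the cooling rack of palm-leaf dip dishes

ROBOT

A 6-joint arm with a two-finger parallel gripper is mounted at the origin on the work surface. World frame = base frame: x ahead of the robot, y to its left, z up, the work surface at z = 0. Lengths are in m, angles in rad, forces in N, time in s.
With the tool pointing down it reaches from about 0.35 to 0.875 m from the base axis. Payload 4.2 kg.
Tool frame: the origin (TCP) lies between the finger pads, 19 mm behind the fingertips; this is the grasp point; x points along the fingers, y is the direction in which the jaws open and shut, and the axes are right-handed (so a half turn about x gives the same grasp; the last joint's range is limited). The gripper opens to 87 mm and grips with 3 to 60 N. Pads are 19 mm wide; open, the fingers measure 117 mm over their backs; the gripper's body (75 mm by 190 mm) begins 51 mm behind the grasp point.
Start: joints at [1.5, 0.385, 0.008, 0, -1.194, -0.259], TCP at [0.202, 0.591, 0.241] pointing down, gripper open.
Joint ranges: [-3.14, 3.14], [-1.21, 2.06], [-1.07, 1.41], [-3.16, 2.05], [-2.99, -0.16], [-3.1, 3.1]. Speed limits (rad/s): [2.79, 2.79, 3.14, 3.14, 3.14, 3.14].

INTERFACE

Orientations are given as a rotation vector (axis times angle).
In Python, from cell import * gives the robot as it stands.
- The arm moves only by the shell command python3 -m crank 'ROWS' [FORCE]. ROWS is JSON, one flat list of numbers, 5 for each row, row after row: the finger opening in cm, from 0 to 8.7, then the shift along the tool's x, y, z in cm, then the turn about the tool's x in degrees. In form: [hand, tx, ty, tz, roll, hand, tx, ty, tz, roll, ...]. A call has exactly 10 rows; each row shifts and turns the pose as measured when the row begins, along the tool's axes as they then stand; what a row does not reach is not made up. A row lasts 1/10 s, in which the tool goes at most 50 mm and 8.59 degrees, less where a joint would pass 70% of its speed; a pose out of reach is approached as far as the arm can. A call with a gripper value outside its range is refused whole. The fingers move at their own pace and stop on an object; FORCE is the grip in N (left out, the last holds). Time passes only in rows, so rows that do not move let the fingers close, or fill a call up. It gives the time, the measured TCP pose, the force and the opening at its end, in the units of the state.
- get_state(): the state, without advancing time (a new reading comes with each control period).
- grab_frame(name): name is "side" or "top" or "wrist"; returns a dict with "pixels" (480x640x3 uint8, red, green, blue), "fov_y" (degrees; the focal length in pixels is half the picture's height over the tangent of half this angle, whatever the lens; pixels are square), "cx", "cy" (the principal point, pixels), "R" (3x3) and "t" (3): a world point X has camera coordinates R X + t. Camera axes: x right, y down, z forward; pixel columns grow to the right and rows downward; lengths in m; the calibration is good to about 2 mm. A picture is of the moment at which its call begins. There is no depth.
- close_job(): hands the job in, once; it reports no verdict.
The state is a dict: "time": time; "joint_positions": joint angles; "joint_velocities": joint speeds; "joint_torque": joint torques, N m; "position": TCP position; "eef_rot": TCP orientation; "ft_force": force on the tool from outside, world axes, zero at the start; "moment": the same for the moment, N m; "gripper_width": opening from 0.0 (shut) to 1.0 (fully open).
Only numpy, scipy, OpenCV 4.12 (cv2) and the standard library are available. Lean on these libraries where they do the work, as an engineer would, in place of code of your own. Each camera call takes 0.05 s, during which the arm holds its last target.

TASK

First turn the heater knob fully anticlockwise to its stop (off). Then use the knock-out rod through the holes in the back of the cooling rack to push every dip dish that is stuck in a sleeve right out of its mouth, before your fingers touch that dish, and put all the dishes into the metal tin. Lay the rod back on the blue mat, set the lid on the tin so that it sits down level in the rim, and do not disturb the other things on the table.

Things in the scene. Friction and masses are not known exactly. Their poses are not given: they have to be found in the camera images.
- rack: Cooling rack, fixed: green base 125 (x) x 290 (y) x 20 mm carrying three aluminium sleeves at y = -95, 0, +95 mm. Origin: underside, middle of the rear edge; +x points from the back with the holes (robot side) to the open mouths. In front of the mouths (x = 54 mm) the base is a flat ledge, top 20 mm above the table, to x = 121, where a lip 6 mm high stops the dishes.
- sleeve0 (a point): Floor point in the sleeve at rack y = -95 mm, where dish0's origin starts: 31.5 mm ahead of the rear face, 20 mm above the table; axes as the rack's. Each sleeve: x = 0 to 54 mm, 74 mm wide, top 53.5 mm above the table, roof to x = 44; rear wall 8 mm thick with an access hole at its middle, 26 mm wide, 20 to 47 mm above the table; the rod goes in along +x.
- sleeve1 (a point): The same point in the sleeve at rack y = 0 mm, where dish1 starts. A sprung rubber pad in the +y side of every sleeve clamps its dish: pushing it out takes about 5 to 12 N.
- sleeve2 (a point): The same point in the sleeve at rack y = 95 mm, where dish2 starts. A sprung rubber pad in the +y side of every sleeve clamps its dish: pushing it out takes about 5 to 12 N.
- dish0: Small rectangular palm-leaf dip dish (light brown, open top, rigid, 40 g), 46 (x) x 58 (y) x 26 mm high, walls 4 mm; starts stuck level in sleeve 0, if present (two or three of the three dishes are present). Origin: centre of its underside. Its rear wall then is 8.5 mm in from the rack's rear face; it is clear of the sleeve once it has moved 46 mm.
- dish1: Small rectangular palm-leaf dip dish (light brown, open top, rigid, 40 g), 46 (x) x 58 (y) x 26 mm high, walls 4 mm; starts stuck level in sleeve 1, if present (two or three of the three dishes are present). Origin: centre of its underside. Its rear wall then is 8.5 mm in from the rack's rear face; it is clear of the sleeve once it has moved 46 mm.
- dish2: Small rectangular palm-leaf dip dish (light brown, open top, rigid, 40 g), 46 (x) x 58 (y) x 26 mm high, walls 4 mm; starts stuck level in sleeve 2, if present (two or three of the three dishes are present). Origin: centre of its underside. Its rear wall then is 8.5 mm in from the rack's rear face; it is clear of the sleeve once it has moved 46 mm.
- rod: Knock-out rod: orange handle block 60 (x) x 24 (y) x 36 mm high and a steel rod of 10 mm diameter that stands 90 mm out of its +x end, 18 mm above the underside; about 140 g, evenly dense. Origin: centre of the handle's underside. It starts on the blue mat.
- rod_tip (a point): Tip of the rod, 120 mm ahead (+x of the rod) of the handle's centre and 18 mm above its underside.
- mat: Blue mat, fixed, 120 (x) x 250 (y) x 3 mm. Origin: centre of its underside.
- tin: Open rectangular aluminium tin, fixed, outside 190 (x) x 134 (y) x 44 mm high, walls and floor 4 mm (inside 182 x 126 x 40). Origin: centre of its underside. It stands to the robot's left or right. Three dishes fit side by side along x.
- lid: Lid, on the other side: aluminium plate 196 (x) x 140 (y) x 4 mm, with a dark plug of 172 x 116 x 6 mm under it (5 mm play all round in the tin) and a red grip block on top, 60 (x) x 20 (y) x 28 mm high. Origin: centre of the plug's underside; plate from 6 to 10 mm, grip from 10 to 38 mm above it. Seated, the origin is 38 mm above the tin's origin. About 250 g. Either way round fits.
- control: Grey heater control box, fixed, 80 x 80 x 40 mm, at the robot's left with the black heater knob on top. Origin: centre of its underside.
- heater (a joint): Angle of the heater knob, rad: 0 = off, the anticlockwise end stop (seen from above), with its bar along the control box's x axis; grows clockwise to 2.4. Stiff enough to stay where left.
- heater_grip (a point): On the knob's vertical axis, at the height at which to grip it. 77 mm above the table (TCP height). The knob is a disc of 44 mm diameter and 8 mm high with a bar grip on it, 42 mm long, 14 mm thick, its top 84 mm above the table and its foot 54 mm. The bar lies along this point's x axis, which turns with the knob.
- bowls_a: Bystander, to be left alone: stack of round palm-leaf bowls, 140 mm across, 94 mm high. Origin: underside centre.
- bowls_b: Bystander, to be left alone: stack of round palm-leaf bowls, 110 mm across, 67 mm high. Origin: underside centre.
- marker: Bystander, to be left alone: blue marker pen, 16 mm thick. Origin: underside centre.
- tape: Bystander, to be left alone: ring of yellow tape, 84 mm across, 24 mm high. Origin: underside centre.
- water: Bystander, to be left alone: water bottle, 200 mm high. Origin: underside centre.
- soap: Bystander, to be left alone: white soap bottle, 170 mm high. Origin: underside centre.
There are look-alikes about, which are no part of the job. What is shaped like the lid but purple is not meant.

How it is judged:
On the way, in this order (a step that is already met when the one before it is completed fails the run):
1. the heater knob is off, at its anticlockwise stop, while all dishes are still in their sleeves (value of joint heater below 0.1 rad and distance between dish0 and sleeve0 below 0.015 m and distance between dish1 and sleeve1 below 0.015 m and distance between dish2 and sleeve2 below 0.015 m), for 0.2 s.
2. every dish is out of its sleeve (distance between dish0 and sleeve0 above 0.04 m and distance between dish1 and sleeve1 above 0.04 m and distance between dish2 and sleeve2 above 0.04 m), for 0.1 s.
3. every dish lies in the tin (x of dish0 in the frame of tin between -0.08 and 0.08 m and y of dish0 in the frame of tin between -0.055 and 0.055 m and z of each of dish0, dish1, dish2 in the frame of tin below 0.034 m and x of dish1 in the frame of tin between -0.08 and 0.08 m and y of dish1 in the frame of tin between -0.055 and 0.055 m and x of dish2 in the frame of tin between -0.08 and 0.08 m and y of dish2 in the frame of tin between -0.055 and 0.055 m), for 0.2 s.
At the end, for the whole second after the job is handed in: Knob within 0.1 rad of off; each present dish in the tin (origin under 34 mm above its underside); lid seated on the rim (origin 33-41 mm above the tin's, within 10 mm and 0.12 rad, level to 0.035 rad); rod lying flat, handle centre on the mat (3 mm more allowed); lid and rod at rest (all of step 3 and value of joint heater below 0.1 rad and z of lid in the frame of tin between 0.033 and 0.041 m and angle between lid's own z axis and vertical below 0.035 rad and horizontal distance between lid and tin below 0.01 m and angle between the x axis of lid and the x axis of tin, either way round below 0.12 rad and x of rod in the frame of mat between -0.063 and 0.063 m and y of rod in the frame of mat between -0.128 and 0.128 m and height (world z) of rod below 0.03 m and height (world z) of rod_tip below 0.04 m and linear speed of each of lid, rod below 0.02 m/s); the robot touches nothing.
It fails at once if the fingers touch a dish that is still in its sleeve ((contact force between the fingers and dish0 above 1 N and distance between dish0 and sleeve0 below 0.03 m) or (contact force between the fingers and dish1 above 1 N and distance between dish1 and sleeve1 below 0.03 m) or (contact force between the fingers and dish2 above 1 N and distance between dish2 and sleeve2 below 0.03 m)).
It fails at once if a bystander is shoved more than 5 cm or knocked over (distance of any of bowls_a, bowls_b, marker, tape, water, soap from where it was at the start of the episode above 0.05 m or angle between any of bowls_a, bowls_b, water, soap's own z axis and vertical above 0.6 rad).
Of dish0, dish1, dish2 only 2 to 3 are there at a start; the rules pass over those that are not, and their reading is None.
At some moment in a run one of lid, rod may be knocked a few centimetres aside while the robot is not near it.
Once in a run the grip may slacken for a moment while it holds something.
It also fails if it takes over 210 s, if anything falls off the work surface, if the arm or the gripper's body presses on something with over 40 N, if the wrist force passes 120 N, or if a joint passes its speed limit or range.

## Working session

There is one attempt and no reset: what is moved stays moved. The work goes in short steps, Python scripts to look and compute and a shell command to move; the robot and the scene stay as the last step left them, time stands still between calls to the robot, and variables do not carry over. Pictures are saved under pics/ and viewed, and the job is handed in when it is done.

```bash
ls; mkdir -p pics
python3 - <<'E'
from cell import *
import cv2
s=get_state();print(s)
for n in ("side","top","wrist"):
    f=grab_frame(n);cv2.imwrite(f"pics/{n}0.png",f["pixels"][:,:,::-1]);print(n,f["fov_y"],f["cx"],f["cy"],f["R"],f["t"])
E
```

```text
pics
{'time': 0.0, 'joint_positions': array([ 1.49960694e+00,  3.85555046e-01,  6.62425329e-03, -5.30153472e-04,
       -1.19403017e+00, -2.58582462e-01]), 'joint_velocities': array([-0.00091898,  0.00021941, -0.00042462, -0.00012528, -0.00056727,
        0.00244399]), 'joint_torque': array([ 1.02050697e-03, -3.90666497e+01,  1.87403476e+01,  4.21983093e+00,
        1.10766073e-02, -1.95049847e-04]), 'position': array([0.20219215, 0.5907821 , 0.24015525]), 'eef_rot': array([-2.04334003,  0.34254017,  2.04393685]), 'ft_force': array([ 0.43018071,  1.02724986, -0.50384175]), 'moment': array([-0.01590484, -0.02932043,  0.0223602 ]), 'gripper_width': 0.9998727307263279}
side 52.226199177614184 319.67015173213457 236.86616015040678 [[ 9.15153944e-01 -4.03103638e-01  8.46456326e-04]
 [-2.35677869e-01 -5.36753511e-01 -8.10155300e-01]
 [ 3.27030887e-01  7.41217327e-01 -5.86214699e-01]] [-0.40292471  0.259615    1.10925023]
top 44.050562936913465 314.9839485220612 246.39914067097106 [[ 0.00224256 -0.99998711 -0.0045556 ]
 [-0.99361734 -0.00171444 -0.11279028]
 [ 0.11278102  0.00477946 -0.99360837]] [0.11676655 0.50950522 1.40986783]
wrist 68.13181714121163 310.8088128082826 235.94106134058126 [[-0.32445745 -0.94589919  0.00144616]
 [-0.91169343  0.31313107  0.26601506]
 [-0.25207627  0.08499211 -0.96396779]] [ 0.62505712 -0.03250752  0.38904979]
```

View pics/top0.png

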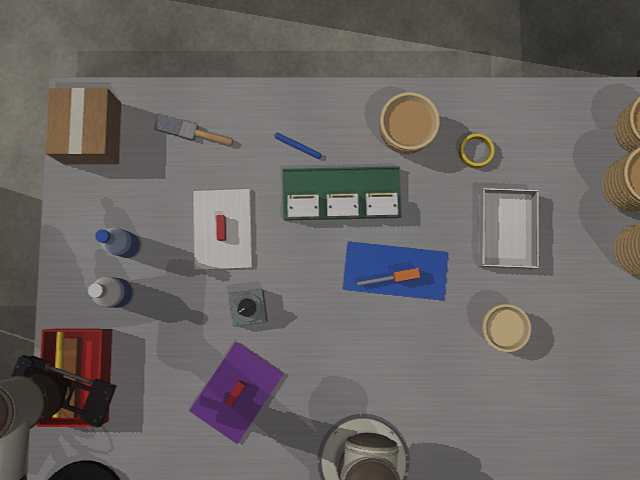

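View pics/side0.png

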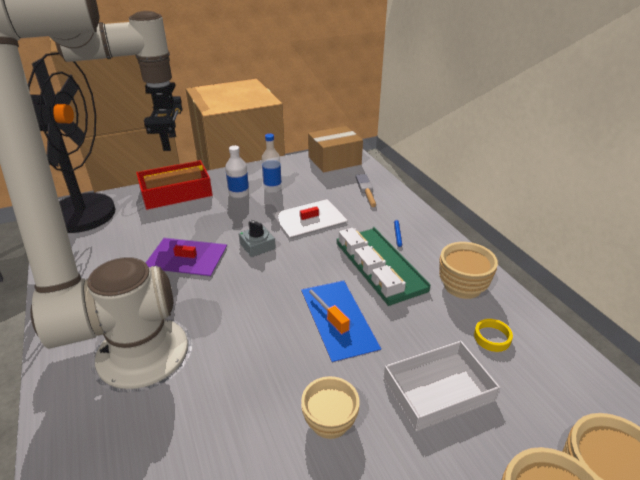

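View pics/wrist0.png

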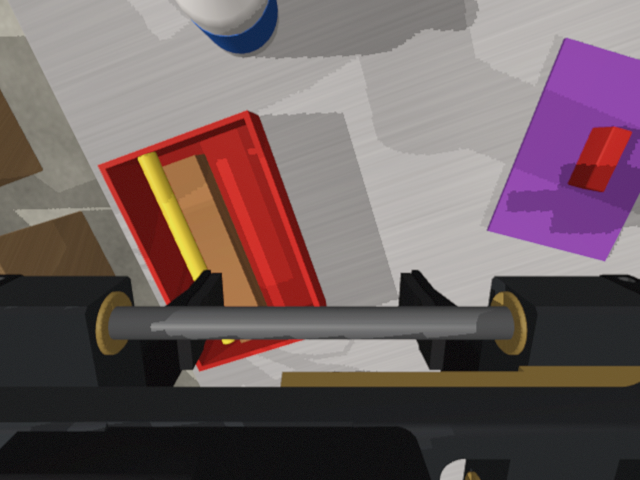

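Top view: knob box at (247,307), lid (222,228), rack (341,192), rod handle (407,275) with its tip at (358,283), tin (510,228). I'll zoom in and measure.

```bash
cat > h.py <<'E'
from cell import *
import cv2, numpy as np
from scipy.spatial.transform import Rotation as Ro
def K(f):
    fl=240/np.tan(np.radians(f["fov_y"])/2);return fl
def cast(f,u,v,z):
    fl=K(f);R=np.array(f["R"]);t=np.array(f["t"])
    d=R.T@np.array([(u-f["cx"])/fl,(v-f["cy"])/fl,1.]);c=-R.T@t
    return c+d*(z-c[2])/d[2]
def proj(f,X):
    p=np.array(f["R"])@np.array(X)+f["t"];fl=K(f)
    return np.array([fl*p[0]/p[2]+f["cx"],fl*p[1]/p[2]+f["cy"]])
def save(f,name,box=None,s=1):
    p=f["pixels"][:,:,::-1]
    if box: u0,v0,u1,v1=box;p=p[v0:v1,u0:u1]
    cv2.imwrite("pics/"+name+".png",cv2.resize(p,None,fx=s,fy=s,interpolation=cv2.INTER_CUBIC))
def blobs(f,lo,hi,box=None,amin=20):
    """HSV mask -> list of (area, contour)"""
    h=cv2.cvtColor(f["pixels"],cv2.COLOR_RGB2HSV);m=cv2.inRange(h,np.array(lo),np.array(hi))
    if box:
        k=np.zeros_like(m);u0,v0,u1,v1=box;k[v0:v1,u0:u1]=1;m=m*k
    cs,_=cv2.findContours(m,cv2.RETR_EXTERNAL,cv2.CHAIN_APPROX_NONE)
    return sorted([(cv2.contourArea(c),c) for c in cs if cv2.contourArea(c)>=amin],key=lambda a:-a[0])
def rect(f,c,z):
    """contour -> world plane z -> min area rect: centre, sizes, angle of long axis"""
    P=np.array([cast(f,u,v,z)[:2] for u,v in c.reshape(-1,2)])
    (cx,cy),(w,h),a=cv2.minAreaRect((P*1000).astype(np.float32))
    if w<h: w,h,a=h,w,a+90
    return np.round([cx,cy,w,h,(a+90)%180-90],1)
def delta(target):
    """shift to world target in tool axes, cm"""
    s=get_state();R=Ro.from_rotvec(s["eef_rot"]).as_matrix()
    return np.round(R.T@(np.array(target)-s["position"])*100,2)
def st():
    s=get_state();R=Ro.from_rotvec(s["eef_rot"]).as_matrix()
    print("t",round(s["time"],2),"p",np.round(s["position"]*1000,1),"jaw deg",round(np.degrees(np.arctan2(R[1,1],R[0,1])),1),"xax",np.round(R[:,0],3),"f",np.round(s["ft_force"],1),"w",round(s["gripper_width"]*87,1),"q",np.round(s["joint_positions"],2));return s,R
E
python3 - <<'E'
from h import *
st()
f=grab_frame("top");g=grab_frame("side")
save(f,"t1",(180,150,340,340),4);save(f,"t2",(330,150,560,340),3.4)
save(g,"s1",(230,200,430,370),4)
for nm,lo,hi,z,box in [("mat",(105,150,60),(120,255,255),.003,(330,230,460,310)),("rodh",(5,150,100),(18,255,255),.036,(330,230,460,310)),("lidgrip",(0,150,80),(10,255,255),.038,(180,180,270,280)),("rack",(65,80,20),(95,255,255),.02,(270,150,410,230)),("tin",(0,0,150),(180,40,255),.044,(475,180,545,275)),("lid",(0,0,170),(180,30,255),.01,(185,180,260,275))]:
    for a,c in blobs(f,lo,hi,box)[:3]: print(nm,a,rect(f,c,z))
E
```

```text
t 0.15 p [202.3 591.  240.4] jaw deg -108.9 xax [-0.    -0.002 -1.   ] f [ 0.8  0.4 -0.6] w 87.1 q [ 1.5   0.39  0.01 -0.   -1.19 -0.26]
mat 4695.0 [453.5 -79.1 247.1 118.6  84. ]
rodh 206.0 [ 440.7 -100.8   60.9   22.7  -79.6]
lidgrip 138.0 [556.4 346.6  56.6  16.9   1.2]
rack 2703.5 [647.   53.4 288.1 122.9 -89.9]
tin 1866.0 [ 542.9 -352.6  164.6  131.    -2.4]
tin 51.0 [ 557.1 -287.7  177.6    2.4   -1.7]
tin 23.0 [ 552.4 -417.2  177.5    2.4   -2.3]
lid 4069.5 [555.6 348.2 194.2 136.3   2.3]
```

View pics/t1.png

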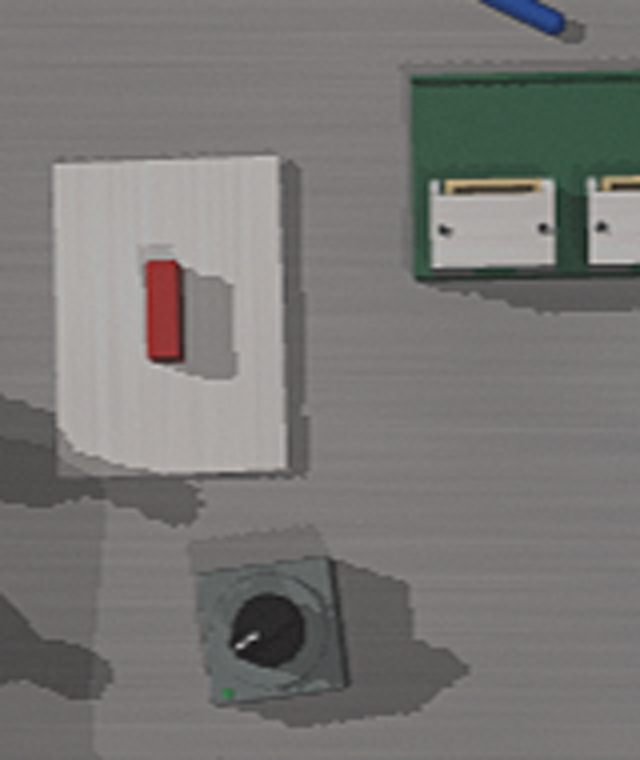

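View pics/t2.png

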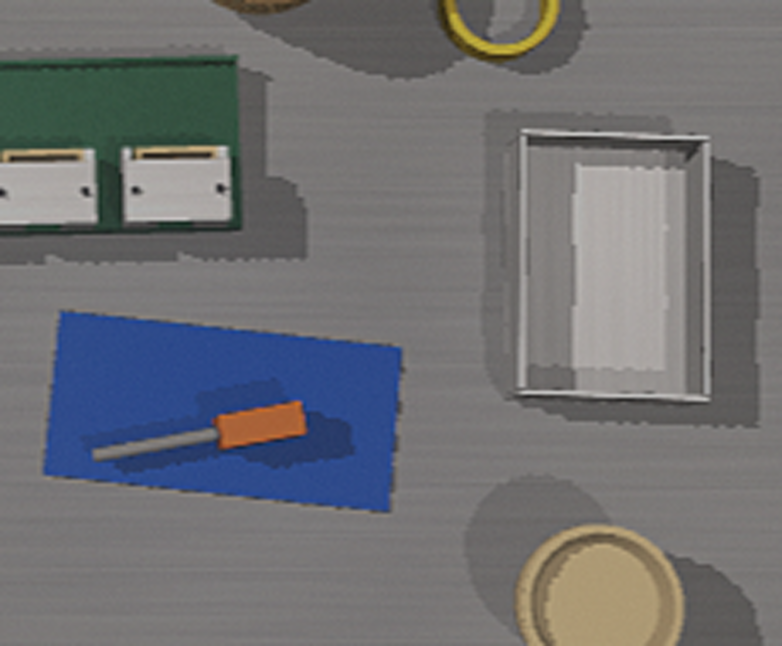

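View pics/s1.png

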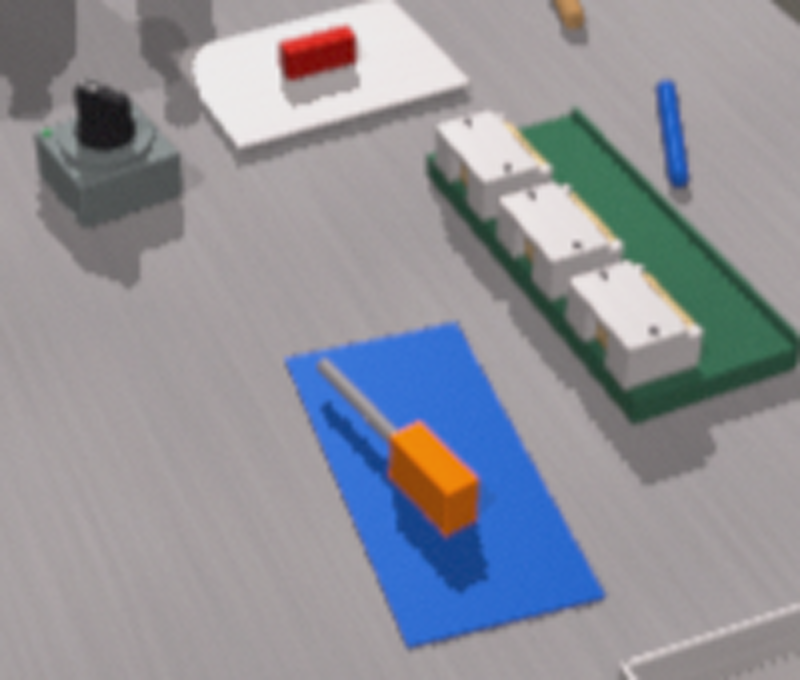

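All three dishes show their front edges, the rack is nearly unrotated, and the knob pointer is at lower left in the top view (248,307). Next I'll get positions for the knob, box and sleeves.

Run:
```python
from h import *
f=grab_frame("top")
z4=lambda u,v,z:np.round(cast(f,u/4+180,v/4+150,z)*1000,1)
C=[z4(*p,.04) for p in((195,575),(330,558),(347,687),(215,705))];print(C,np.mean(C,0))
print("disc",z4(268,630,.06),z4(238,648,.084))
for a,c in blobs(f,(0,0,185),(180,40,255),(280,185,405,222)): print("roof",a,rect(f,c,.0535))
for a,c in blobs(f,(0,0,0),(180,255,60),(225,285,275,330)): print("knob",a,rect(f,c,.08))
print(delta([.36,.22,.24]))
```

```text
[array([393.9, 323.3,  40. ]), array([404.2, 242.8,  40. ]), array([327.8, 231.8,  40. ]), array([317.1, 310. ,  40. ])] [360.75  276.975  40.   ]
disc [361.2 276.9  60. ] [350.6 291.1  84. ]
knob 220.5 [361.9 274.4  41.3  41.  -21.4]
[  0.11  30.01 -26.94]
```

```bash
python3 -m crank '[8.7,0.5,3.08,-3.14,0, 8.7,0.5,3.08,-3.14,0, 8.7,0.5,3.08,-3.14,0, 8.7,0.5,3.08,-3.14,0, 8.7,0.5,3.08,-3.14,0, 8.7,0.5,3.08,-3.14,0, 8.7,0.5,3.08,-3.14,0, 8.7,0.5,3.08,-3.14,0, 8.7,0,0,0,0, 8.7,0,0,0,0]' 30
python3 - <<'E'
from h import *
st();print(delta([.361,.277,.2]))
f=grab_frame("wrist");save(f,"w1")
g=grab_frame("top");save(g,"t3",(180,250,340,370),4)
E
```

```text
time: 1.3
position: [0.3645, 0.2658, 0.1985]
eef_rot: [-2.044, 0.336, 2.043]
ft_force: [0.2, 0.6, -0.4]
gripper_width: 1.003
t 1.3 p [364.5 265.8 198.5] jaw deg -108.8 xax [ 0.001  0.002 -1.   ] f [ 0.2  0.6 -0.4] w 87.2 q [ 0.99  0.13 -0.46 -0.   -0.98  0.25]
[-0.15 -0.95  0.7 ]
```

View pics/w1.png

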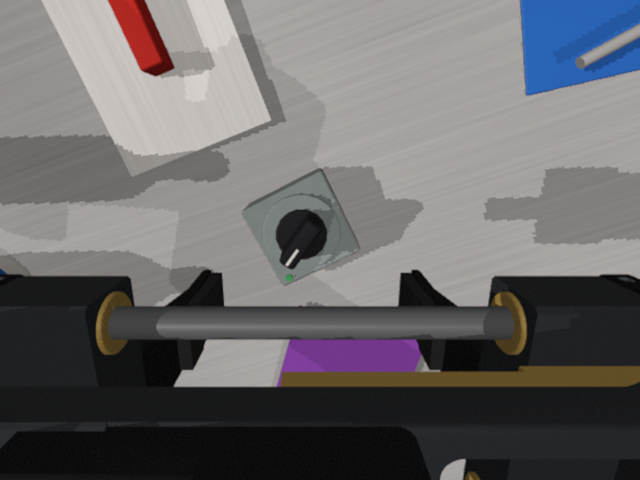

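The wrist view shows the knob bar from (288,266) to (316,213) and the box corners at (243,210), (321,169), (359,248), (287,284).

Run:
```python
from h import *
f=grab_frame("wrist")
save(f,"w2",(230,160,370,290),5)
a=cast(f,287,264,.084);b=cast(f,298,248,.084)
print("line",np.degrees(np.arctan2(*(b-a)[1::-1])))
a=cast(f,287,264,.084);b=cast(f,315,212,.084);print(a,b,(a+b)/2,np.degrees(np.arctan2(*(b-a)[1::-1])))
for z in[.04]:
  C=[cast(f,u,v,z) for u,v in((243,210),(321,169),(359,248),(287,284))];print(np.round(C,4),np.mean(C,0))
```

```text
line -52.34133409666825
[0.35065067 0.29173775 0.084     ] [0.38232706 0.25847162 0.084     ] [0.36648886 0.27510468 0.084     ] -46.4022768316194
[[0.3952 0.3192 0.04  ]
 [0.4068 0.2446 0.04  ]
 [0.3303 0.2343 0.04  ]
 [0.3183 0.3064 0.04  ]] [0.3626337 0.276124  0.04     ]
```

View pics/w2.png

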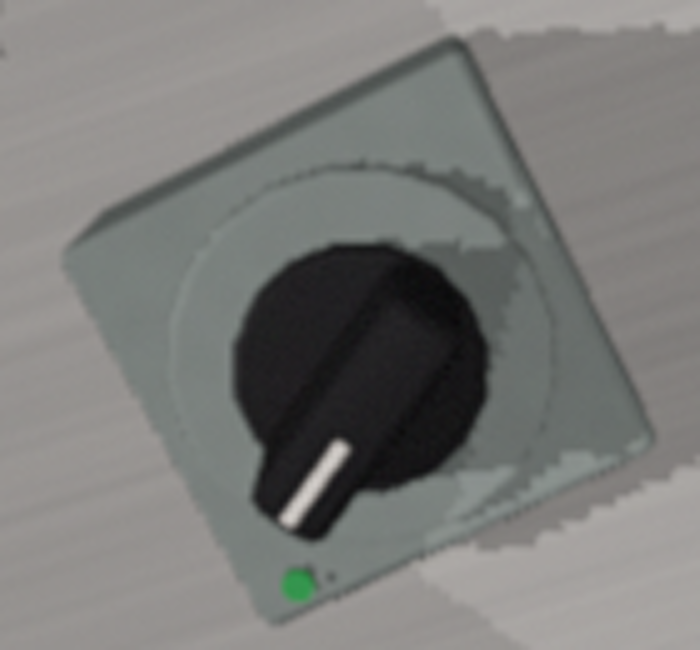

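```bash
python3 -m crank '[8.7,0,-0.93,0.58,0, 8.7,0,0,0,8.25, 8.7,0,0,0,8.25, 8.7,0,0,0,8.25, 8.7,0,0,0,8.25, 8.7,2,0,0,0, 8.7,2,0,0,0, 8.7,2,0,0,0, 8.7,0,0,0,0, 8.7,0,0,0,0]'
python3 - <<'E'
from h import *
st();print(delta([.362,.2765,.077]))
E
```

```text
time: 2.45
position: [0.3585, 0.2969, 0.1386]
eef_rot: [-1.679, 0.805, 1.676]
ft_force: [-0.7, 0.1, 0.6]
gripper_width: 0.997
t 2.45 p [358.5 296.9 138.6] jaw deg -141.8 xax [ 0.006  0.009 -1.   ] f [-0.7  0.1  0.6] w 86.8 q [ 1.04  0.22 -0.52  0.   -0.82 -0.38]
[ 6.15  1.05 -1.83]
```

```bash
python3 -m crank '[8.7,0,1.05,-1.83,0, 8.7,0,0,0,0, 8.7,0,0,0,0, 8.7,1.5,0,0,0, 8.7,1.5,0,0,0, 8.7,1.5,0,0,0, 8.7,1.4,0,0,0, 8.7,0,0,0,0, 8.7,0,0,0,0, 8.7,0,0,0,0]'
python3 - <<'E'
from h import *
st();print(delta([.362,.2765,.077]))
E
```

```text
time: 3.45
position: [0.3665, 0.2894, 0.0869]
eef_rot: [-1.683, 0.775, 1.671]
ft_force: [1.0, 0.6, 0.0]
gripper_width: 1.002
t 3.45 p [366.5 289.4  86.9] jaw deg -141.3 xax [ 0.02   0.026 -0.999] f [1.  0.6 0. ] w 87.2 q [ 1.02  0.29 -0.6   0.01 -0.65 -0.35]
[ 0.94  1.19 -0.73]
```

```bash
python3 -m crank '[8.7,0,0.6,-0.37,0, 8.7,0,0.6,-0.37,0, 8.7,0,0,0,0, 8.7,0,0,0,0, 8.7,0,0,0,0, 8.7,0,0,0,0, 8.7,0,0,0,0, 8.7,0,0,0,0, 8.7,0,0,0,0, 8.7,0,0,0,0]'
python3 - <<'E'
from h import *
st();print(delta([.362,.2765,.077]))
E
```

```text
time: 4.45
position: [0.3622, 0.2761, 0.0887]
eef_rot: [-1.682, 0.77, 1.668]
ft_force: [-0.1, 0.9, -0.1]
gripper_width: 1.003
t 4.45 p [362.2 276.1  88.7] jaw deg -141.3 xax [ 0.023  0.031 -0.999] f [-0.1  0.9 -0.1] w 87.3 q [ 1.01  0.27 -0.63  0.01 -0.64 -0.34]
[1.17 0.03 0.03]
```

```bash
python3 -m crank '[8.7,0.6,0,0,0, 8.7,0.5,0,0,0, 8.7,0,0,0,0, 0,0,0,0,0, 0,0,0,0,0, 0,0,0,0,0, 0,0,0,0,0, 0,0,0,0,0, 0,0,0,0,0, 0,0,0,0,0]' 30
python3 - <<'E'
from h import *
st();print(delta([.362,.2765,.077]))
E
```

```text
time: 5.45
position: [0.3624, 0.2765, 0.0766]
eef_rot: [-1.683, 0.77, 1.669]
ft_force: [0.5, -0.2, -0.4]
gripper_width: 0.453
t 5.45 p [362.4 276.5  76.6] jaw deg -141.3 xax [ 0.023  0.03  -0.999] f [ 0.5 -0.2 -0.4] w 39.4 q [ 1.01  0.29 -0.64  0.01 -0.6  -0.34]
[-0.04  0.03  0.03]
```

```bash
python3 -m crank '[0,0,0,0,0, 0,0,0,0,0, 0,0,0,0,0, 0,0,0,0,0, 0,0,0,0,0, 0,0,0,0,0, 0,0,0,0,-5, 0,0,0,0,-5, 0,0,0,0,-5, 0,0,0,0,-5]' 30
python3 - <<'E'
from h import *
s,_=st();print(s["moment"])
E
```

```text
time: 6.45
position: [0.3615, 0.2754, 0.0765]
eef_rot: [-1.921, 0.491, 1.896]
ft_force: [-0.5, 0.6, 0.7]
gripper_width: 0.158
t 6.45 p [361.5 275.4  76.5] jaw deg -120.6 xax [ 0.02   0.027 -0.999] f [-0.5  0.6  0.7] w 13.7 q [ 1.01  0.29 -0.64  0.01 -0.61  0.02]
[-0.1934602   0.59865006 -0.06496245]
```

```bash
python3 -m crank '[0,0,0,0,-5, 0,0,0,0,-5, 0,0,0,0,-5, 0,0,0,0,-5, 0,0,0,0,-5, 0,0,0,0,-5, 0,0,0,0,-5, 0,0,0,0,-4, 0,0,0,0,0, 0,0,0,0,0]' 30
python3 - <<'E'
from h import *
s,_=st();print(s["moment"])
E
```

```text
time: 7.45
position: [0.3616, 0.2758, 0.0765]
eef_rot: [2.168, 0.208, -2.122]
ft_force: [-0.9, 0.2, 1.9]
gripper_width: 0.159
t 7.45 p [361.6 275.8  76.5] jaw deg -80.3 xax [ 0.019  0.027 -0.999] f [-0.9  0.2  1.9] w 13.8 q [ 1.01  0.29 -0.64  0.   -0.61  0.72]
[-0.1992461   0.52600973 -0.55236688]
```

```bash
python3 -m crank '[0,0,0,0,-4, 0,0,0,0,-4, 0,0,0,0,-4, 0,0,0,0,0, 0,0,0,0,0, 8.7,0,0,0,0, 8.7,0,0,0,0, 8.7,0,0,0,0, 8.7,0,0,0,0, 8.7,0,0,0,0]' 30
python3 - <<'E'
from h import *
s,_=st();print(s["moment"]); f=grab_frame("wrist");save(f,"w3")
E
```

```text
time: 8.45
position: [0.3627, 0.2767, 0.0765]
eef_rot: [2.057, 0.407, -2.002]
ft_force: [-0.6, -0.1, 0.5]
gripper_width: 0.567
t 8.45 p [362.7 276.7  76.5] jaw deg -68.8 xax [ 0.021  0.031 -0.999] f [-0.6 -0.1  0.5] w 49.4 q [ 1.01  0.29 -0.64  0.   -0.61  0.93]
[-0.10285772  0.07283934 -0.07398766]
```

View pics/w3.png

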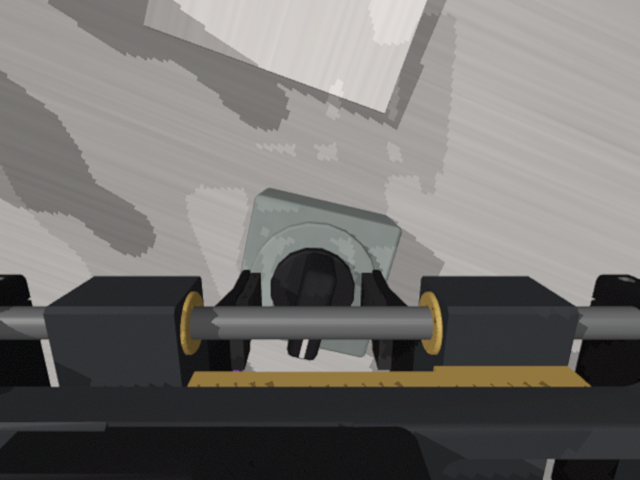

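```bash
python3 -m crank '[8.7,-2,0,0,0, 8.7,-3,0,0,0, 8.7,-3,0,0,0, 8.7,-2,0,0,0, 8.7,0,0,0,0, 8.7,0,0,0,8.4, 8.7,0,0,0,8.4, 8.7,0,0,0,8.4, 8.7,0,0,0,8.4, 8.7,0,0,0,8.4]' 30
python3 - <<'E'
from h import *
s,_=st();f=grab_frame("top");save(f,"t4",(210,270,290,345),8)
g=grab_frame("side");save(g,"s4",(220,200,300,260),8)
E
```

```text
time: 9.5
position: [0.3586, 0.2715, 0.176]
eef_rot: [-2.013, 0.358, 1.989]
ft_force: [0.8, -0.1, 0.3]
gripper_width: 0.999
t 9.5 p [358.6 271.5 176. ] jaw deg -111.8 xax [ 0.017  0.025 -1.   ] f [ 0.8 -0.1  0.3] w 86.9 q [ 1.01  0.14 -0.52  0.   -0.89  0.18]
```

View pics/t4.png

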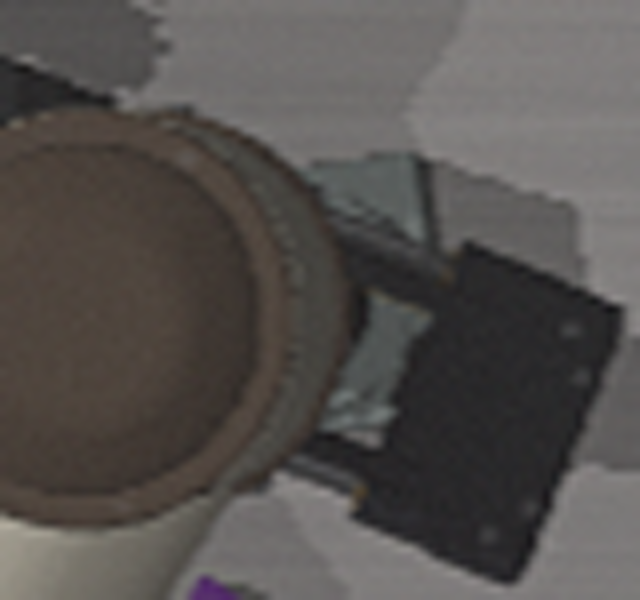

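View pics/s4.png

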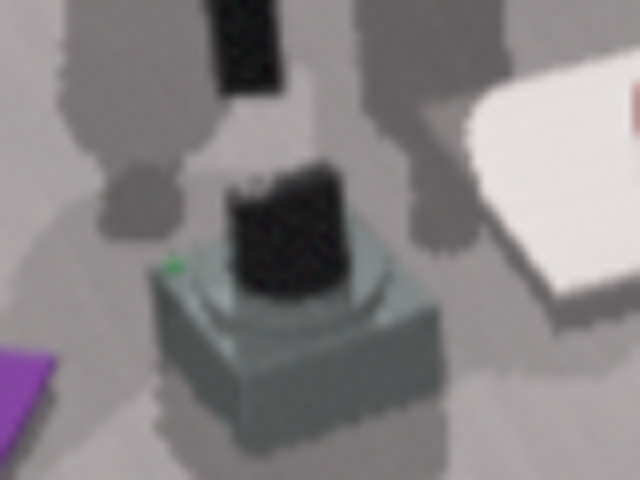

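```bash
python3 -m crank '[8.7,0,0,0,8.25, 8.7,0,0,0,8.25, 8.7,0,0,0,8.25, 8.7,0,0,0,8.25, 8.7,0,0,0,8.25, 8.7,0,0,0,8.25, 8.7,0,0,0,8, 8.7,0,0,0,0, 8.7,0,0,0,0, 8.7,0,0,0,0]' 30
python3 - <<'E'
from h import *
s,_=st();f=grab_frame("top")
b=blobs(f,(5,150,100),(18,255,255),(330,230,460,310));print(rect(f,b[0][1],.039))
print(delta([.4405,-.1005,.15]))
E
```

```text
time: 10.6
position: [0.3568, 0.2693, 0.1701]
eef_rot: [-1.342, 1.092, 1.346]
ft_force: [-0.6, -0.1, 0.7]
gripper_width: 1.001
t 10.6 p [356.8 269.3 170.1] jaw deg -169.1 xax [ 0.011  0.017 -1.   ] f [-0.6 -0.1  0.7] w 87.1 q [ 1.01  0.14 -0.53 -0.   -0.88 -0.82]
[ 440.5 -100.6   61.2   22.7  -79.6]
[  1.48  -1.21 -37.92]
```

```bash
python3 -m crank '[8.7,0,-0.15,-3,0, 8.7,0,-0.15,-4.5,0, 8.7,0,-0.15,-4.5,0, 8.7,0,-0.15,-4.5,0, 8.7,0,-0.15,-4.5,0, 8.7,0,-0.15,-4.5,0, 8.7,0,-0.15,-4.5,0, 8.7,0,-0.15,-3.5,0, 8.7,0,0,-2,0, 8.7,0,0,0,0]' 30
python3 - <<'E'
from h import *
s,_=st();f=grab_frame("top");save(f,"t5",(210,270,290,345),8)
print(delta([.4405,-.1005,.15]))
E
```

```text
time: 11.65
position: [0.4446, -0.0866, 0.166]
eef_rot: [-1.363, 1.071, 1.361]
ft_force: [0.0, -0.2, -0.1]
gripper_width: 1.001
t 11.65 p [444.6 -86.6 166. ] jaw deg -167.6 xax [ 0.018  0.02  -1.   ] f [ 0.  -0.2 -0.1] w 87.1 q [ 0.16  0.16 -0.51 -0.02 -0.88  0.07]
[ 1.56  0.72 -1.38]
```

View pics/t5.png

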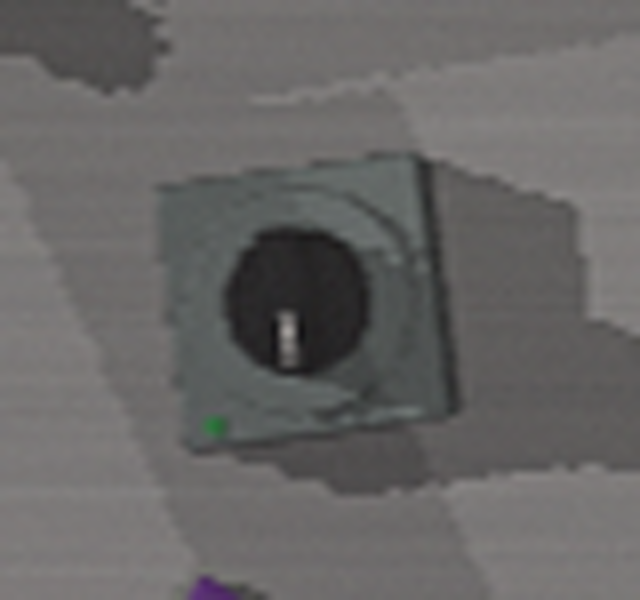

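Top view: the knob pointer now runs (245.9,315.6) to (246,309), close to the box's x axis. I'll check the angle more closely, with the rod pixels as well.

Run:
```python
from h import *
def pca(f,box,z,thr):
    u0,v0,u1,v1=box;g=f["pixels"][v0:v1,u0:u1].astype(float).mean(2)
    w=np.clip(g-thr,0,None);ys,xs=np.nonzero(w>0)
    P=np.array([cast(f,u+u0,v+v0,z)[:2] for u,v in zip(xs,ys)]);W=w[ys,xs]
    m=(P*W[:,None]).sum(0)/W.sum();C=((P-m)*W[:,None]).T@(P-m)
    e,V=np.linalg.eigh(C);d=V[:,1];return np.round(m*1000,1),round(np.degrees(np.arctan(d[1]/d[0])),1),np.sqrt(e/W.sum())*1000
f=grab_frame("top")
for thr in(50,70,90):print(pca(f,(243,306,250,317),.084,thr))
# box edges
z=lambda u,v:cast(f,u/8+210,v/8+270,.04)
for a,b in(((188,450),(158,190)),((440,410),(413,158))):
    d=z(*b)-z(*a);print("xedge",np.degrees(np.arctan2(d[1],d[0])))
d=z(158,190)-z(415,155);print("yedge",np.degrees(np.arctan2(-d[0],d[1])))
d=z(188,450)-z(440,410);print("yedge",np.degrees(np.arctan2(-d[0],d[1])))
print(f["pixels"][306:318,242:251].mean(2).astype(int))
g=grab_frame("side");save(g,"s5",(235,210,285,260),12)
f=grab_frame("wrist");save(f,"w5")
```

```text
(array([351. , 277.6]), np.float64(-5.3), array([1.59140248, 4.47600689]))
(array([351.6, 277.5]), np.float64(-4.0), array([1.43763316, 3.93250705]))
(array([352.4, 277.4]), np.float64(4.8), array([1.13962297, 2.52332729]))
xedge 7.6467387016920165
xedge 6.831910997265608
yedge 7.866898336049545
yedge 9.091635529361172
[[ 43  42  42  43  42  36  35  38  37]
 [ 41  43  39  37  42  38  35  37  38]
 [ 40  38  42  47  41  37  35  36  40]
 [ 40  38  55 100  89  33  34  34  37]
 [ 39  36  31 113 113  32  34  38  36]
 [ 40  38  28 144 136  27  35  37  37]
 [ 37  39  30 108 104  32  32  35  37]
 [ 38  35  31 109 113  53  36  34  35]
 [ 37  35  30  79  86  50  33  34  36]
 [ 55  38  33  78  84  48  33  31  33]
 [ 99  83  52  38  32  32  28  43  53]
 [ 93  96  96 102 101  89  76  75  73]]
```

View pics/w5.png

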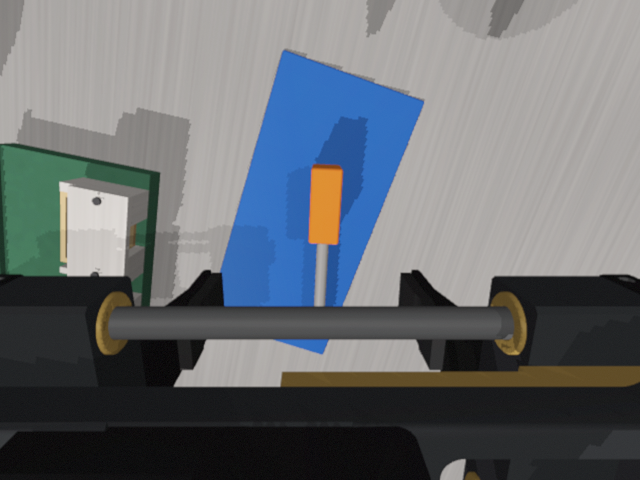

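View pics/s5.png

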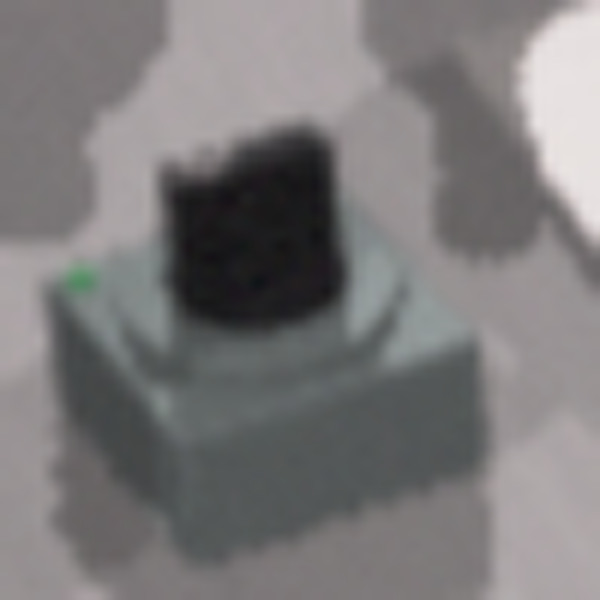

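The pointer reads about 3±3° and the box about 8°, so the knob could be within 0.1 rad of off, but it's too close to trust. I'll go back, look from nearby and press it to the stop with a firmer grip.

```bash
python3 -m crank '[8.7,0,0.15,3,0, 8.7,0,0.15,4.5,0, 8.7,0,0.15,4.5,0, 8.7,0,0.15,4.5,0, 8.7,0,0.15,4.5,0, 8.7,0,0.15,4.5,0, 8.7,0,0.15,4.5,0, 8.7,0,0.15,3.5,0, 8.7,0,0,2,0, 8.7,0,0,0,0]' 60;  python3 -m crank '[8.7,0,0,0,-8.5, 8.7,0,0,0,-8.5, 8.7,0,0,0,-8.5, 8.7,0,0,0,-8.5, 8.7,0,0,0,-8.5, 8.7,0,0,0,-8.5, 8.7,0,0,0,-8.5, 8.7,0,0,0,-8.5, 8.7,0,0,0,-8.5, 8.7,0,0,0,-8.5]'
python3 - <<'E'
from h import *
s,_=st();f=grab_frame("wrist");save(f,"w6")
print(delta([.362,.2765,.15]))
E
```

```text
time: 12.85
position: [0.3431, 0.2822, 0.175]
eef_rot: [-1.383, 1.043, 1.379]
ft_force: [-0.4, -0.4, 0.3]
gripper_width: 0.993
time: 13.85
position: [0.3355, 0.2794, 0.1749]
eef_rot: [2.164, 0.216, -2.114]
ft_force: [-0.3, 0.5, -0.1]
gripper_width: 1.003
t 13.85 p [335.5 279.4 174.9] jaw deg -79.8 xax [ 0.021  0.026 -0.999] f [-0.3  0.5 -0.1] w 87.2 q [ 1.07  0.11 -0.55  0.01 -0.87  0.67]
[ 2.54  0.82 -2.5 ]
```

View pics/w6.png

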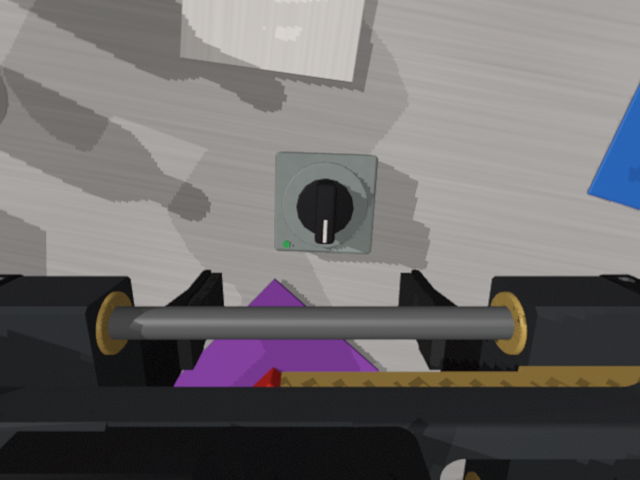

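The knob and pointer are in clear view: bar from (325,242) to (324,182). I'll compute the bar angle against the box.

Run:
```python
from h import *
f=grab_frame("wrist");save(f,"w7",(265,140,385,260),6)
g=f["pixels"][218:246,318:332].mean(2)
ys,xs=np.nonzero(g>110);P=np.array([cast(f,u+318,v+218,.084)[:2] for u,v in zip(xs,ys)])
vx,vy,x0,y0=cv2.fitLine((P*1000).astype(np.float32),cv2.DIST_L2,0,.01,.01).ravel();print("bar",np.degrees(np.arctan(vy/vx)),x0,y0,len(P))
for a,c in blobs(f,(60,15,60),(110,80,160),(265,140,385,262))[:2]: print(a,rect(f,c,.04))
```

```text
bar 7.9672327 349.0253 275.19913 107
30.0 [337.3 245.1  13.6   8.9 -66.6]
```

View pics/w7.png

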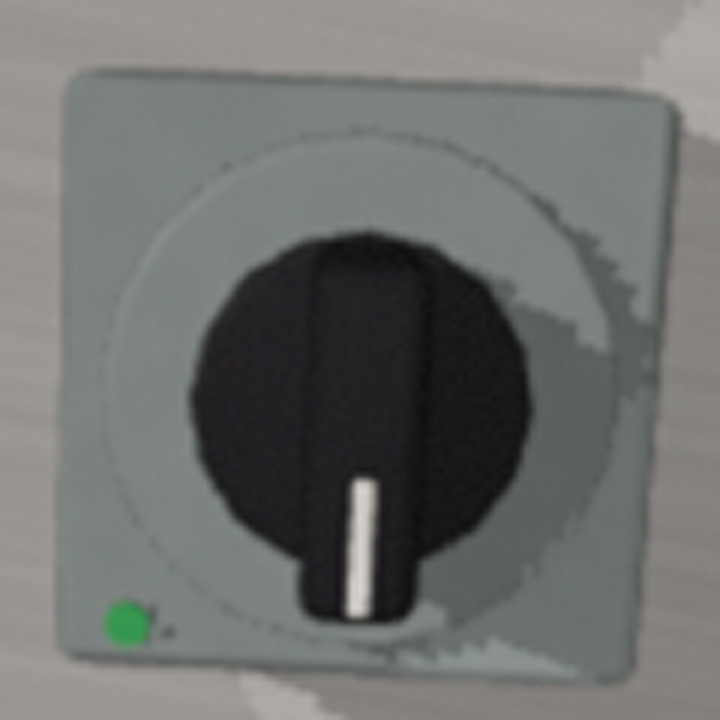

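The bar is at 8.0°, parallel to the box at about 8°, so the knob is off. Back to the rod.

```bash
python3 -m crank '[8.7,0,0,0,8.59, 8.7,0,0,0,8.59, 8.7,0,0,0,8.59, 8.7,0,0,0,8.59, 8.7,0,0,0,8.59, 8.7,0,0,0,8.59, 8.7,0,0,0,8.59, 8.7,0,0,0,8.59, 8.7,0,0,0,8.59, 8.7,0,0,0,8.59]' 30
python3 - <<'E'
from h import *
s,_=st();f=grab_frame("top")
b=blobs(f,(5,150,100),(18,255,255),(330,230,460,310));print(rect(f,b[0][1],.039))
print(delta([.4405,-.1005,.15]))
E
```

```text
time: 14.95
position: [0.3319, 0.2764, 0.1751]
eef_rot: [-1.371, 1.057, 1.371]
ft_force: [0.7, 0.1, -0.2]
gripper_width: 1.003
t 14.95 p [331.9 276.4 175.1] jaw deg -166.7 xax [ 0.019  0.025 -0.999] f [ 0.7  0.1 -0.2] w 87.2 q [ 1.08  0.11 -0.56  0.01 -0.87 -0.85]
[ 440.6 -100.6   61.2   22.6  -79.6]
[  1.77  -2.01 -39.2 ]
```

```bash
python3 -m crank '[8.7,0.2,-0.22,-3,3, 8.7,0.2,-0.22,-4.5,0, 8.7,0.2,-0.22,-4.5,0, 8.7,0.2,-0.22,-4.5,0, 8.7,0.2,-0.22,-4.5,0, 8.7,0.2,-0.22,-4.5,0, 8.7,0.2,-0.22,-4.5,0, 8.7,0.2,-0.22,-4,0, 8.7,0,0,-3,0, 8.7,0,0,0,0]' 30
python3 - <<'E'
from h import *
s,_=st();
print(delta([.4405,-.1005,.08]))
E
```

```text
time: 16.0
position: [0.4184, -0.095, 0.152]
eef_rot: [-1.335, 1.076, 1.334]
ft_force: [-1.0, -0.0, -0.6]
gripper_width: 1.001
t 16.0 p [418.4 -95.  152. ] jaw deg -169.5 xax [ 0.026  0.029 -0.999] f [-1.  -0.  -0.6] w 87.1 q [ 0.14  0.14 -0.58 -0.03 -0.83  0.07]
[ 7.24 -1.85 -1.12]
```

```bash
python3 -m crank '[8.7,0,-0.95,-0.56,0, 8.7,0,-0.95,-0.56,0, 8.7,0,0,0,0, 8.7,2,0,0,0, 8.7,2,0,0,0, 8.7,2,0,0,0, 8.7,1.5,0,0,0, 8.7,0,0,0,0, 8.7,0,0,0,0, 8.7,0,0,0,0]' 30
python3 - <<'E'
from h import *
s,_=st();
print(delta([.4405,-.1005,.028]))
E
```

```text
time: 17.0
position: [0.4463, -0.0945, 0.0774]
eef_rot: [-1.346, 1.065, 1.338]
ft_force: [-0.9, -0.4, 0.1]
gripper_width: 0.998
t 17.0 p [446.3 -94.5  77.4] jaw deg -168.8 xax [ 0.031  0.03  -0.999] f [-0.9 -0.4  0.1] w 86.8 q [ 0.13  0.3  -0.61 -0.04 -0.63  0.1 ]
[ 4.9   0.86 -0.59]
```

```bash
python3 -m crank '[8.7,0,0.43,-0.3,0, 8.7,0,0.43,-0.3,0, 8.7,0,0,0,0, 8.7,1.3,0,0,0, 8.7,1.3,0,0,0, 8.7,1.3,0,0,0, 8.7,0.8,0,0,0, 8.7,0,0,0,0, 3,0,0,0,0, 3,0,0,0,0]' 20
python3 - <<'E'
from h import *
s,_=st();
print(delta([.4405,-.1005,.028]))
E
```

```text
time: 18.0
position: [0.4431, -0.102, 0.0336]
eef_rot: [-1.352, 1.057, 1.328]
ft_force: [0.1, -0.2, -0.6]
gripper_width: 0.893
t 18.0 p [ 443.1 -102.    33.6] jaw deg -168.9 xax [ 0.043  0.031 -0.999] f [ 0.1 -0.2 -0.6] w 77.7 q [ 0.11  0.37 -0.66 -0.05 -0.5   0.13]
[0.55 0.26 0.18]
```

```bash
python3 -m crank '[6,0.3,0.26,0.1,0, 6,0.25,0,0,0, 0,0,0,0,0, 0,0,0,0,0, 0,0,0,0,0, 0,0,0,0,0, 0,0,0,0,0, 0,0,0,0,0, 0,0,0,0,0, 0,0,0,0,0]' 40
python3 - <<'E'
from h import *
s,_=st();
print(delta([.4405,-.1005,.028]))
E
```

```text
time: 19.0
position: [0.4409, -0.1012, 0.029]
eef_rot: [-1.353, 1.055, 1.327]
ft_force: [0.5, -0.4, -0.1]
gripper_width: 0.273
t 19.0 p [ 440.9 -101.2   29. ] jaw deg -168.8 xax [ 0.045  0.031 -0.999] f [ 0.5 -0.4 -0.1] w 23.8 q [ 0.12  0.38 -0.67 -0.06 -0.48  0.13]
[0.1  0.03 0.08]
```

```bash
python3 -m crank '[0,0,0,0,0, 0,-1,0,0,0, 0,-1,0,0,0, 0,-1,0,0,0, 0,-1,0,0,0, 0,-1,0,0,0, 0,-1,0,0,0, 0,-0.5,0,0,0, 0,0,0,0,0, 0,0,0,0,0]' 40
python3 - <<'E'
from h import *
s,_=st();
f=grab_frame("top");save(f,"t6",(270,160,410,310),5)
g=grab_frame("side");save(g,"s6",(280,210,440,360),5)
E
```

```text
time: 20.0
position: [0.4377, -0.1034, 0.101]
eef_rot: [-1.354, 1.053, 1.324]
ft_force: [-0.9, 0.1, -3.3]
gripper_width: 0.279
t 20.0 p [ 437.7 -103.4  101. ] jaw deg -168.9 xax [ 0.048  0.032 -0.998] f [-0.9  0.1 -3.3] w 24.3 q [ 0.11  0.24 -0.61 -0.04 -0.67  0.11]
```

View pics/t6.png

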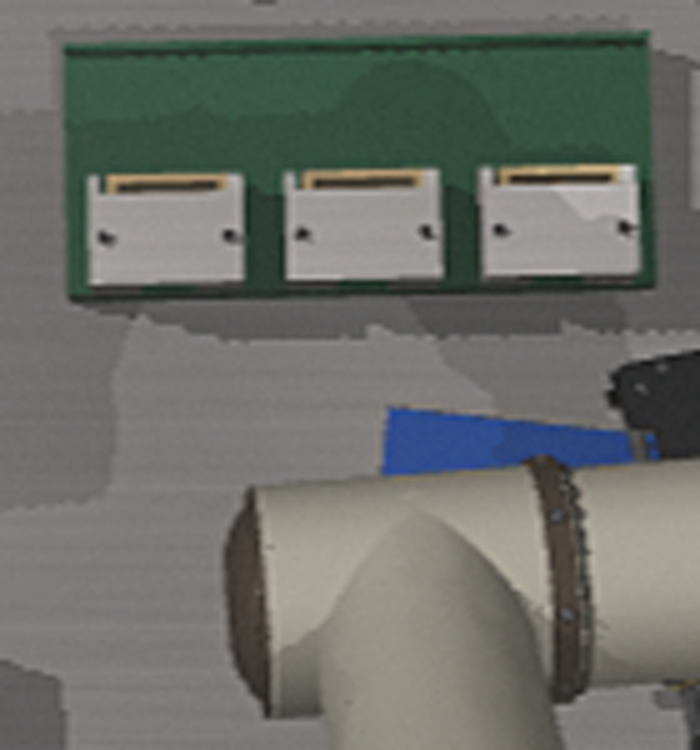

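View pics/s6.png

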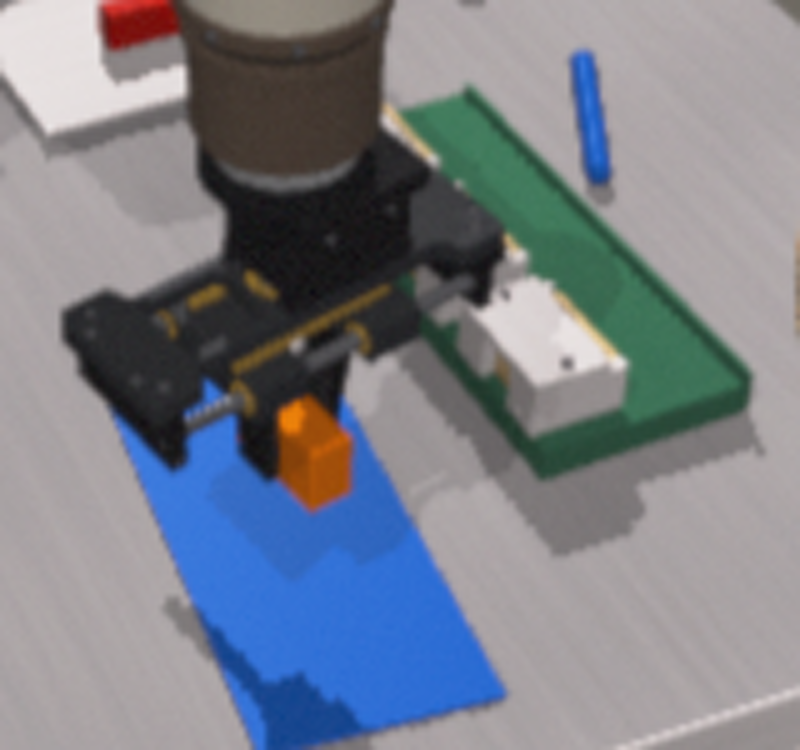

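Run:
```python
from h import *
f=grab_frame("top")
z=lambda u,v,h:cast(f,u/5+270,v/5+160,h)*1000
ang=lambda a,b:round(np.degrees(np.arctan2(-(b-a)[0],(b-a)[1])),2)
r=[z(655,287,.02),z(70,298,.02)];print("rear",np.round(r,1),ang(*r))
r=[z(648,33,.026),z(65,45,.026)];print("lip",np.round(r,1),ang(*r))
for n,(a,b,c,d) in {"s2":((88,285),(243,282),(245,176),(89,180)),"s1":((286,281),(441,279),(442,170),(286,176)),"s0":((480,278),(638,273),(638,166),(480,170))}.items():
    P=[z(*p,.0535) for p in(a,b,c,d)];print(n,"rearmid",np.round((P[0]+P[1])/2,1),"frontmid",np.round((P[2]+P[3])/2,1),ang(P[1],P[0]),ang(P[2],P[3]))
# green edges by mask
m=cv2.inRange(cv2.cvtColor(f["pixels"],cv2.COLOR_RGB2HSV),(65,70,20),(95,255,255))
ve=[];vl=[]
for u in range(288,398,2):
    c=np.nonzero(m[160:232,u])[0]
    if len(c):
        P=cast(f,u,c.max()+160.5,.02);ve.append(P[:2]*1000);P=cast(f,u,c.min()+159.5,.026);vl.append(P[:2]*1000)
for q in(ve,vl):
    q=np.array(q);p=np.polyfit(q[:,1],q[:,0],1);print("edge slope deg",-np.degrees(np.arctan(p[0])),"x at y=50",np.polyval(p,50))
vs=[]
for v in range(172,216,3):
    c=np.nonzero(m[v,270:410])[0];vs.append([cast(f,c.min()+269.5,v,.02)[1]*1000,cast(f,c.max()+270.5,v,.02)[1]*1000])
print(np.round(np.array(vs).T,0))
```

```text
rear [[582.3 -93.   20. ]
 [576.4 194.   20. ]] 1.18
lip [[708.1 -90.5  26. ]
 [701.7 197.2  26. ]] 1.27
s2 rearmid [578.1 146.3  53.5] frontmid [629.5 145.8  53.5] 1.21 1.57
s1 rearmid [580.   51.4  53.5] frontmid [632.1  51.   53.5] 0.83 2.31
s0 rearmid [582.3 -42.3  53.5] frontmid [634.7 -42.9  53.5] 1.92 1.55
edge slope deg 1.5037510646382912 x at y=50 621.6626039806058
edge slope deg 1.2374514386794313 x at y=50 706.3909012019453
[[199. 199. 199. 199. 198. 196. 196. 196. 196. 196. 196. 196. 195. 195.
  195.]
 [-88. -88. -88. -91. -90. -90. -90. -90. -90. -90. -90. -90. -92. -92.
  -92.]]
```

```bash
python3 -m crank '[0,0,0,0,8.3, 0,0,0,0,8.3, 0,0,0,0,8.3, 0,0,0,0,8.3, 0,0,0,0,8.3, 0,0,0,0,8.3, 0,0,0,0,8.3, 0,0,0,0,8.3, 0,0,0,0,8.3, 0,0,0,0,8.3]' 40;python3 - <<'E'
from h import *
st()
E
```

```text
time: 21.15
position: [0.4344, -0.1035, 0.0949]
eef_rot: [-0.188, 1.523, 0.228]
ft_force: [0.5, -0.5, -1.5]
gripper_width: 0.279
t 21.15 p [ 434.4 -103.5   94.9] jaw deg 105.3 xax [ 0.033  0.03  -0.999] f [ 0.5 -0.5 -1.5] w 24.3 q [ 0.11  0.25 -0.61 -0.04 -0.67 -1.39]
```

```bash
python3 -m crank '[0,0,0,0,7, 0,0,0,0,6.5, 0,0,0,0,0, 0,0,0,0,0, 0,0,0,0,0, 0,0,0,0,0, 0,0,0,0,0, 0,0,0,0,0, 0,0,0,0,0, 0,0,0,0,0]' 40;python3 - <<'E'
from h import *
st();print(delta([.432,-.0463,.0385]))
g=grab_frame("side");save(g,"s7",(280,200,440,360),5)
g=grab_frame("top");save(g,"t7",(330,180,470,300),5)
g=grab_frame("wrist");save(g,"w8")
E
```

```text
time: 22.15
position: [0.4332, -0.1035, 0.0925]
eef_rot: [0.003, 1.543, 0.044]
ft_force: [-0.7, 0.2, -1.9]
gripper_width: 0.281
t 22.15 p [ 433.2 -103.5   92.5] jaw deg 91.5 xax [ 0.027  0.03  -0.999] f [-0.7  0.2 -1.9] w 24.4 q [ 0.11  0.26 -0.61 -0.04 -0.67 -1.62]
[ 5.56  5.56 -0.12]
```

View pics/s7.png

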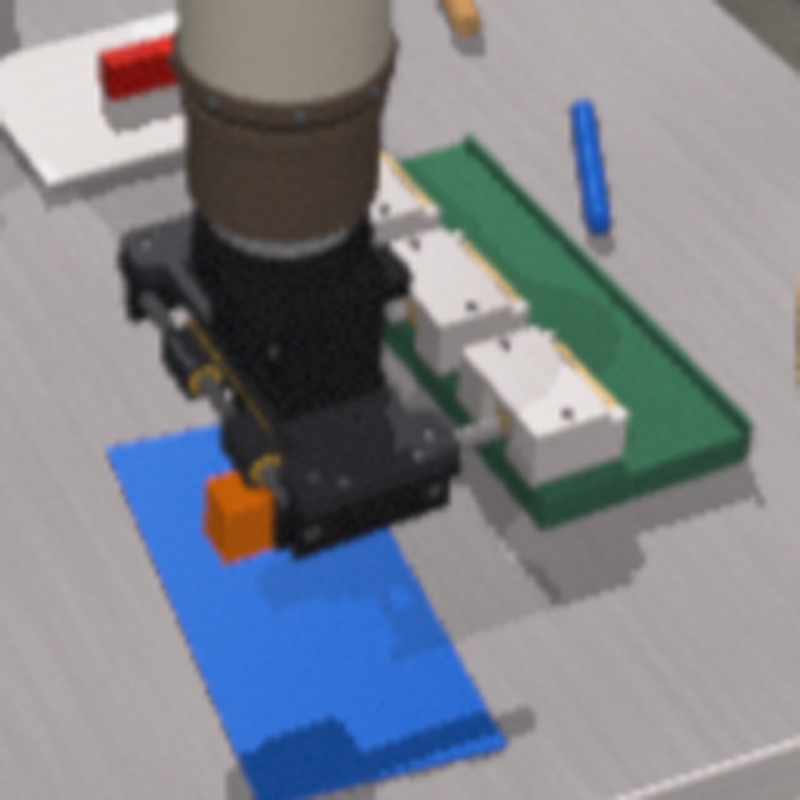

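View pics/t7.png

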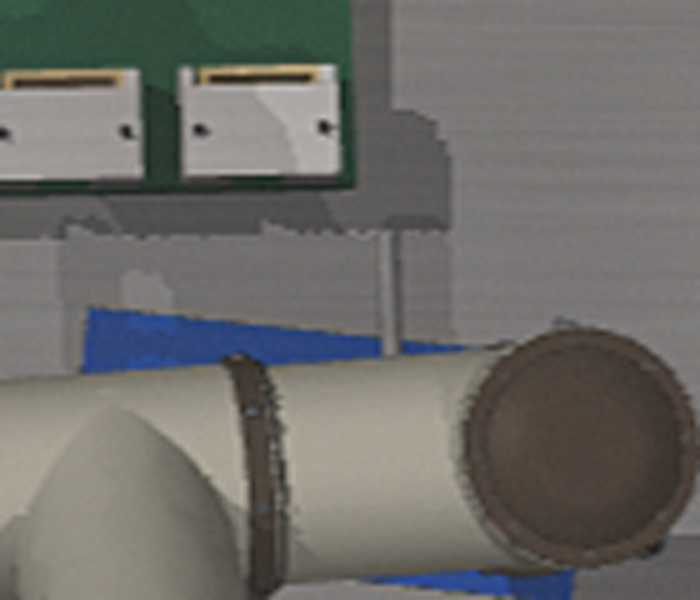

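View pics/w8.png

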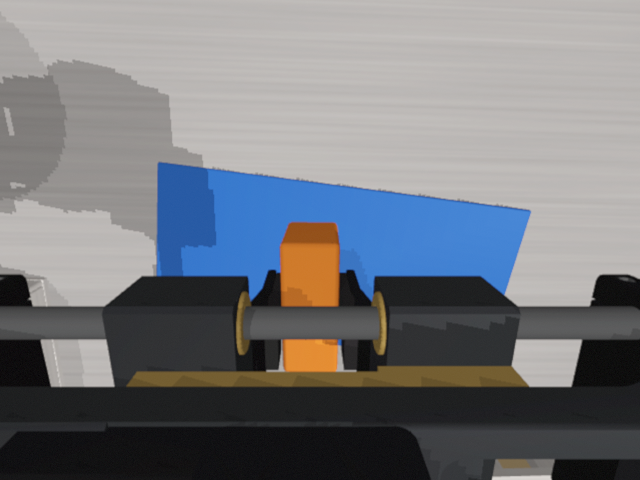

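The rod now points at the rack. Its tip is at (408,226) in the top view and about (381,286) in the side view, so I can triangulate it.

```bash
cat >> h.py <<'E'
def tri(f,a,g,b):
    def P(f):
        k=np.array([[K(f),0,f["cx"]],[0,K(f),f["cy"]],[0,0,1.]]);return k@np.c_[np.array(f["R"]),np.array(f["t"])]
    X=cv2.triangulatePoints(P(f),P(g),np.array(a,float).reshape(2,1),np.array(b,float).reshape(2,1)).ravel();X=X[:3]/X[3]
    return X,proj(f,X)-a,proj(g,X)-b
E
python3 - <<'E'
from h import *
f=grab_frame("top");g=grab_frame("side")
for b in((380.6,286.),(379.5,286.5)):
    X,e1,e2=tri(f,(408,226.6),g,b);print(np.round(X*1000,1),e1,e2)
s,R=st()
# rod yaw from top: two points along the rod at z~.085
a=cast(f,330+392/5,180+350/5,.085);b=cast(f,330+390/5,180+235/5,.085);print(np.degrees(np.arctan2(*(b-a)[1::-1])))
E
```

```text
[ 551.9 -101.    81.8] [ 0.26877624 -0.63319004] [-0.97709504  0.15938198]
[ 551.  -100.7   80.7] [ 0.08007306 -0.19003707] [-0.2933306   0.04829412]
t 22.4 p [ 433.1 -103.5   92.4] jaw deg 91.5 xax [ 0.027  0.03  -0.999] f [ 0.9  0.2 -1.5] w 23.9 q [ 0.11  0.26 -0.61 -0.04 -0.67 -1.62]
0.10169784756003467
```

```bash
python3 -m crank '[0,0,1.4,0,0, 0,0,1.4,0,0, 0,0,1.4,0,0, 0,0,1.4,0,0, 0,1.2,0,0,0, 0,1.2,0,0,0, 0,1.2,0,0,0, 0,1.2,0,0,0, 0,0,0,0,0, 0,0,0,0,0]' 40;python3 - <<'E'
from h import *
st();print(delta([.432,-.0455,.044]))
f=grab_frame("top");save(f,"t8",(330,180,470,300),5)
g=grab_frame("side");save(g,"s8",(320,240,440,330),6)
E
```

```text
time: 23.4
position: [0.4348, -0.0435, 0.0459]
eef_rot: [0.002, 1.539, 0.045]
ft_force: [0.9, 0.7, -1.5]
gripper_width: 0.273
t 23.4 p [434.8 -43.5  45.9] jaw deg 91.6 xax [ 0.031  0.03  -0.999] f [ 0.9  0.7 -1.5] w 23.7 q [ 0.26  0.33 -0.69 -0.04 -0.52 -1.77]
[ 0.18 -0.2  -0.29]
```

View pics/s8.png

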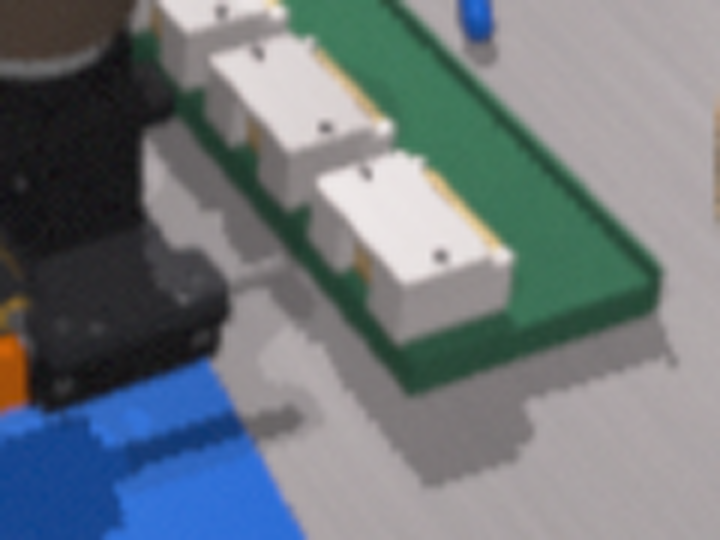

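View pics/t8.png

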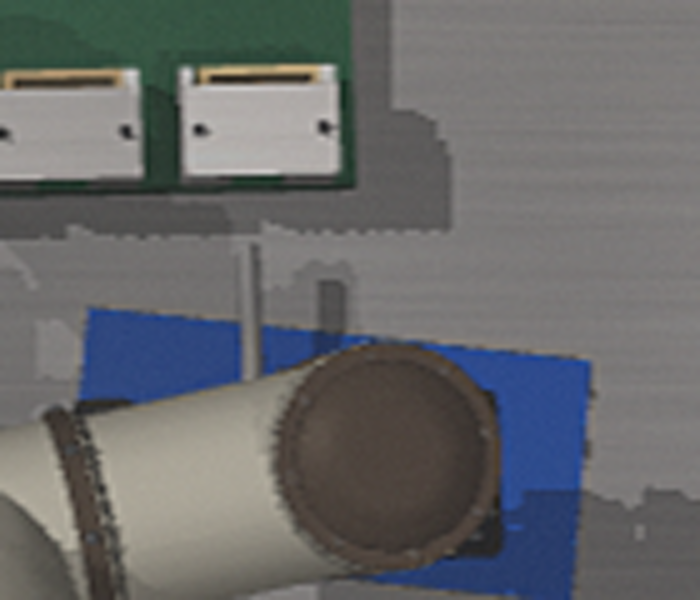

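Run:
```python
from h import *
f=grab_frame("top");g=grab_frame("side")
print(cast(f,330+250/5,180+243/5,.035)*1000)
print(tri(f,(330+250/5,180+243/5),g,(320+287/6,240+265/6)))
a=cast(f,330+252/5,180+375/5,.035);b=cast(f,330+250/5,180+245/5,.035);print(a,b,np.degrees(np.arctan2(*(b-a)[1::-1])))
```

```text
[552.26885105 -39.65608186  35.        ]
(array([ 0.55330584, -0.03995493,  0.03786774]), array([ 0.24306989, -0.59362969]), array([-0.8877082 ,  0.13584937]))
[ 0.48801042 -0.03996992  0.035     ] [ 0.55129035 -0.03964619  0.035     ] 0.29311962495465416
```

```bash
python3 -m crank '[0,0.25,-0.35,0,0, 0,0,0,0,0, 0,0.02,0,0.6,0, 0,0.02,0,0.6,0, 0,0.02,0,0.6,0, 0,0.02,0,0.6,0, 0,0.02,0,0.6,0, 0,0.02,0,0.4,0, 0,0,0,0,0, 0,0,0,0,0]' 40;python3 - <<'E'
from h import *
st()
f=grab_frame("top");save(f,"t9",(330,180,470,300),5)
g=grab_frame("side");save(g,"s9",(320,240,440,330),6)
E
```

```text
time: 24.6
position: [0.4738, -0.0461, 0.0445]
eef_rot: [0.003, 1.534, 0.045]
ft_force: [0.0, -0.3, -1.4]
gripper_width: 0.276
t 24.6 p [473.8 -46.1  44.5] jaw deg 91.6 xax [ 0.036  0.031 -0.999] f [ 0.  -0.3 -1.4] w 24.0 q [ 0.23  0.38 -0.6  -0.04 -0.55 -1.74]
```

View pics/s9.png

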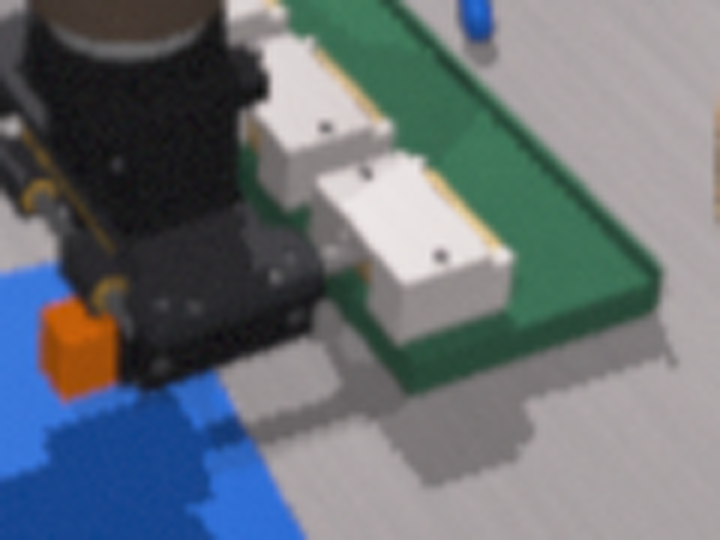

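View pics/t9.png

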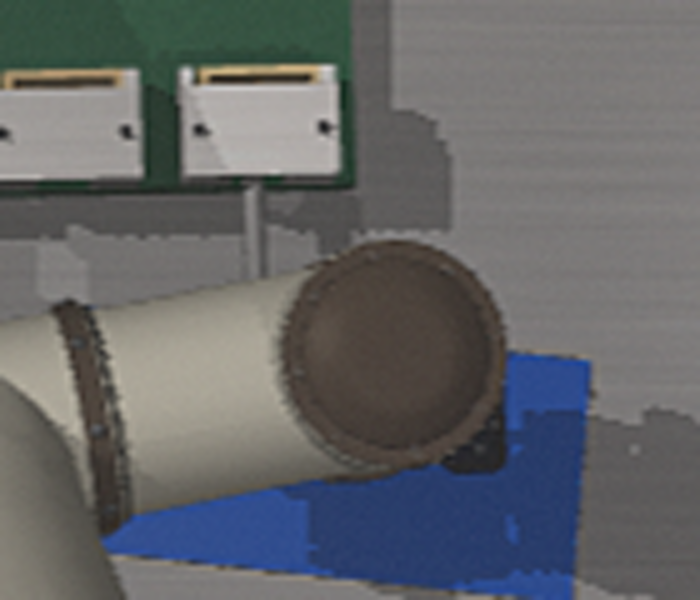

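The rod is in the hole of sleeve 0 with its tip near the dish's rear wall. I'll push.

```bash
python3 -m crank '[0,0.02,0,0.5,0, 0,0.02,0,0.5,0, 0,0.02,0,0.5,0, 0,0.02,0,0.5,0, 0,0.02,0,0.5,0, 0,0.02,0,0.5,0, 0,0.02,0,0.5,0, 0,0.02,0,0.5,0, 0,0.02,0,0.5,0, 0,0.02,0,0.5,0]' 45;python3 - <<'E'
from h import *
st()
f=grab_frame("top");save(f,"t10",(330,150,470,270),5)
E
```

```text
time: 25.7
position: [0.4774, -0.0479, 0.0325]
eef_rot: [-0.002, 1.637, 0.042]
ft_force: [-8.3, 3.6, 1.8]
gripper_width: 0.273
t 25.7 p [477.4 -47.9  32.5] jaw deg 91.5 xax [-0.066  0.025 -0.997] f [-8.3  3.6  1.8] w 23.8 q [ 0.21  0.44 -0.52 -0.06 -0.67 -1.71]
```

View pics/t10.png

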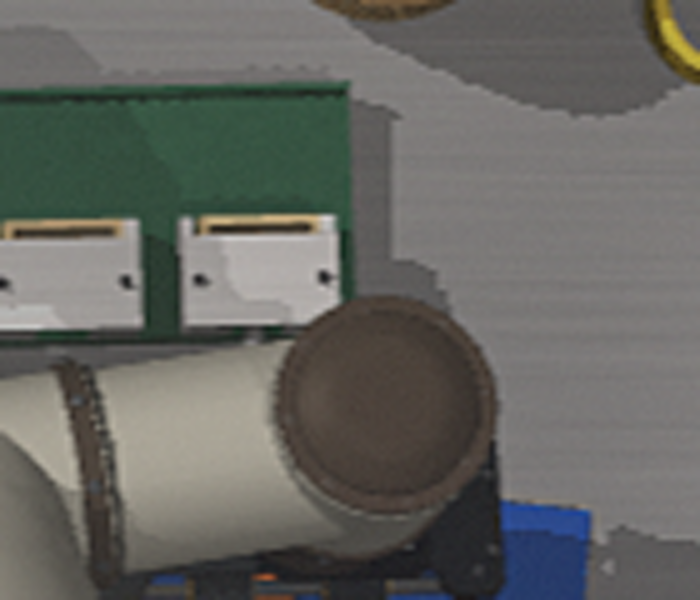

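The arm gave way: small steps under load lose tilt (tool x axis now −0.066) and height, and the dish hasn't moved. I'll check how the rod sits.

```bash
python3 -m crank '[0,0,0,-0.3,0, 0,0,0,-0.5,0, 0,0,0,-0.6,0, 0,0,0,-0.6,0, 0,0,0,-0.6,0, 0,0,0,-0.6,0, 0,0,0,-0.6,0, 0,0,0,-0.6,0, 0,0,0,0,0, 0,0,0,0,0]' 45;python3 - <<'E'
from h import *
st()
f=grab_frame("top");save(f,"t11",(330,150,470,270),5)
g=grab_frame("side");save(g,"s11",(280,220,440,340),5)
g=grab_frame("wrist");save(g,"w11")
E
```

```text
time: 26.75
position: [0.4309, -0.0491, 0.0361]
eef_rot: [-0.002, 1.634, 0.043]
ft_force: [-0.3, 0.5, -1.7]
gripper_width: 0.27
t 26.75 p [430.9 -49.1  36.1] jaw deg 91.6 xax [-0.063  0.025 -0.998] f [-0.3  0.5 -1.7] w 23.5 q [ 0.24  0.38 -0.63 -0.07 -0.62 -1.72]
```

View pics/s11.png

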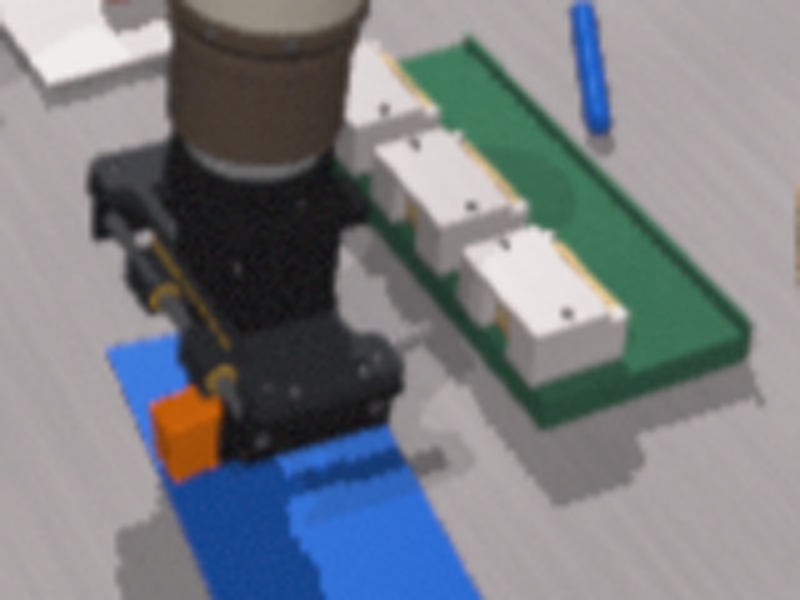

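View pics/w11.png

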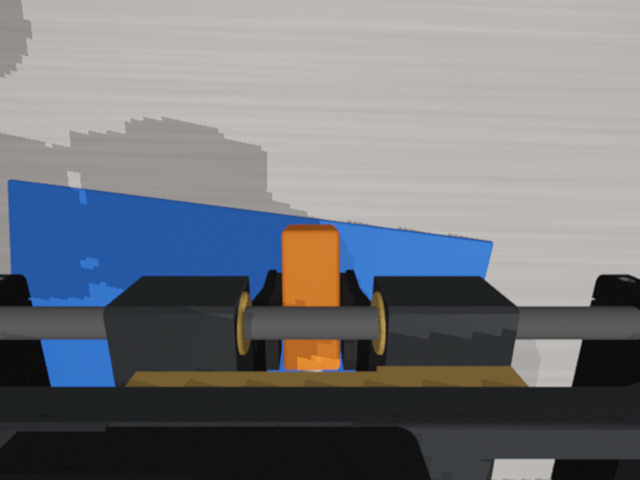

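View pics/t11.png

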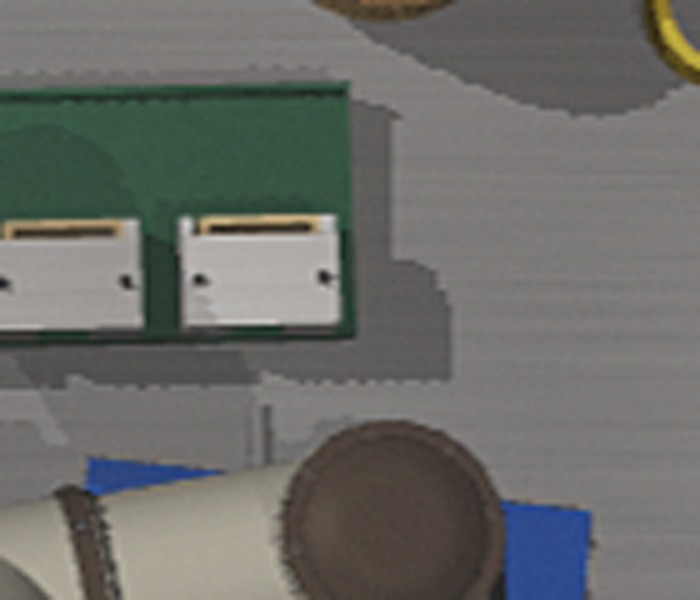

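Run:
```python
from h import *
f=grab_frame("top");g=grab_frame("side")
save(g,"s12",(330,260,400,320),9)
X,a,b=tri(f,(330+257/5,150+405/5),g,(280+430/5,220+328/5));print(np.round(X*1000,1),a,b)
```

```text
[547.1 -43.1  38. ] [ 0.17672155 -0.43471614] [-0.65179036  0.09921326]
```

View pics/s12.png

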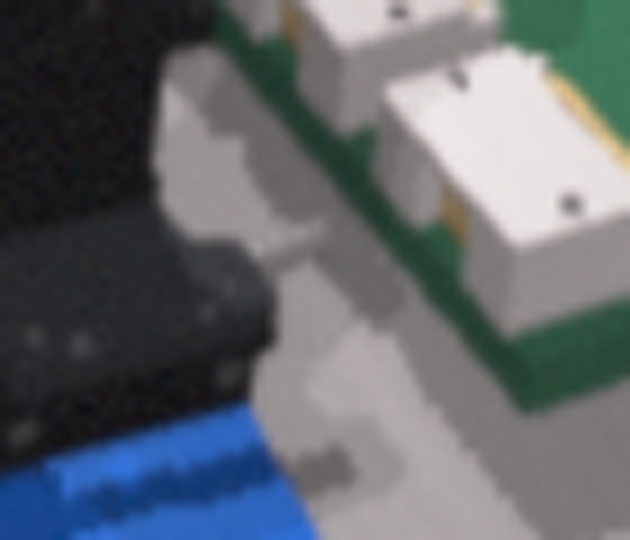

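The rod has rotated in the grip. I'll set it down on the mat here and take a level, lower, firmer grip.

```bash
python3 -m crank '[0,0.3,0,0,0, 0,0.3,0,0,0, 0,0.2,0,0,0, 0,0.1,0,0,0, 0,0,0,0,0, 4,0,0,0,0, 4,0,0,0,0, 4,0,0,0,0, 4,0,0,0,0, 4,0,0,0,0]' 45;python3 - <<'E'
from h import *
st()
f=grab_frame("side");save(f,"s13",(280,220,440,340),5)
E
```

```text
time: 28.0
position: [0.4334, -0.049, 0.0295]
eef_rot: [-0.007, 1.632, 0.044]
ft_force: [-0.4, 0.2, -0.1]
gripper_width: 0.455
t 28.0 p [433.4 -49.   29.5] jaw deg 91.8 xax [-0.062  0.023 -0.998] f [-0.4  0.2 -0.1] w 39.6 q [ 0.24  0.39 -0.63 -0.06 -0.6  -1.72]
```

View pics/s13.png

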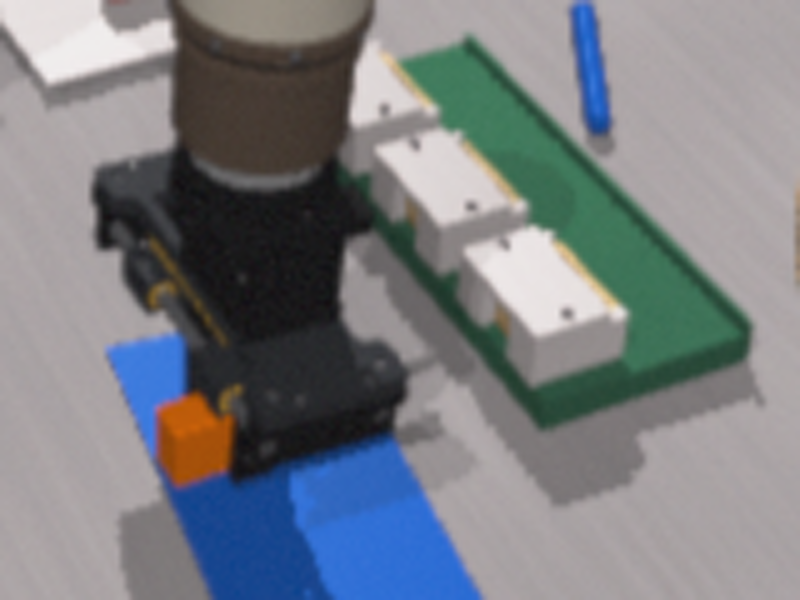

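```bash
python3 -m crank '[4,0.4,0,0,0, 4,0,0,0,0, 0,0,0,0,0, 0,0,0,0,0, 0,0,0,0,0, 0,0,0,0,0, 0,0,0,0,0, 0,-0.5,0,0,0, 0,-0.5,0,0,0, 0,-0.5,0,0,0]' 60;python3 - <<'E'
from h import *
st()
f=grab_frame("top");save(f,"t13",(330,180,430,270),7)
g=grab_frame("side");save(g,"s14",(330,260,400,320),9)
E
```

```text
time: 29.05
position: [0.4331, -0.0494, 0.0402]
eef_rot: [-0.007, 1.635, 0.044]
ft_force: [-0.3, 0.4, -1.3]
gripper_width: 0.274
t 29.05 p [433.1 -49.4  40.2] jaw deg 91.8 xax [-0.065  0.022 -0.998] f [-0.3  0.4 -1.3] w 23.9 q [ 0.24  0.37 -0.62 -0.06 -0.63 -1.72]
```

View pics/s14.png

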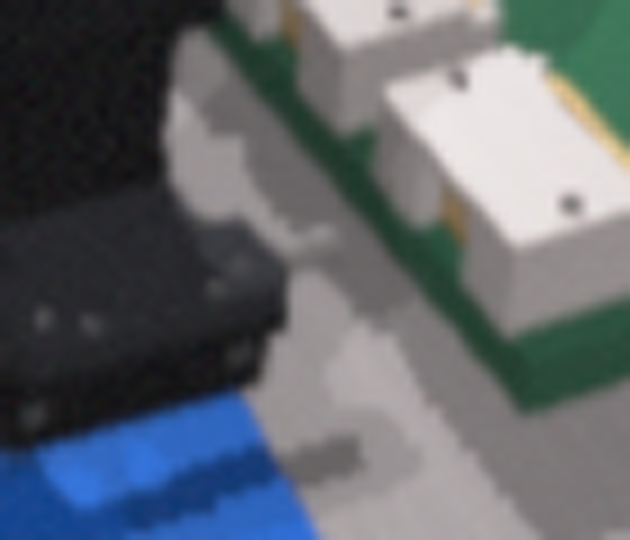

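View pics/t13.png

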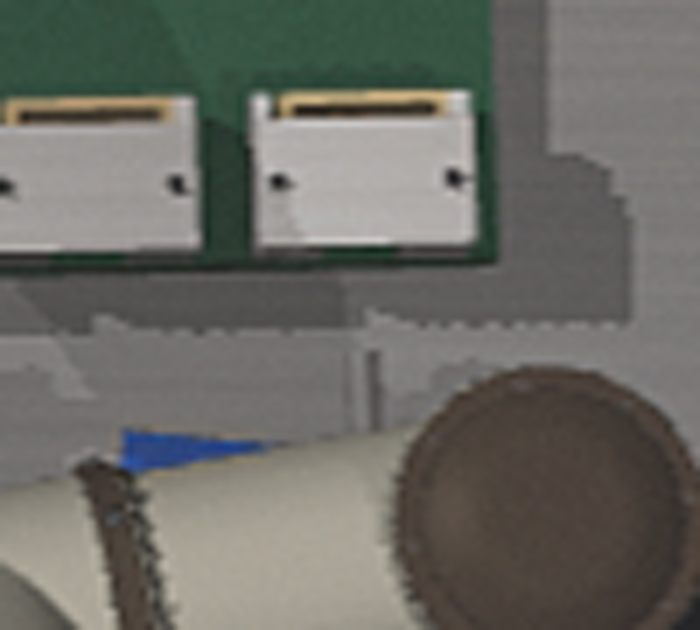

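Run:
```python
from h import *
f=grab_frame("top");g=grab_frame("side")
print(cast(f,381.7,229.7,.034)*1000)
X,a,b=tri(f,(381.7,229.7),g,(367.2,285.8));print(np.round(X*1000,1),a,b)
print(delta([.433,-.0468,.040]))
```

```text
[549.72720212 -43.85277028  34.        ]
[550.3 -43.9  36.8] [ 0.15974367 -0.39178694] [-0.58769924  0.09017015]
[ 0.02  0.26 -0.02]
```

```bash
python3 -m crank '[0,-0.04,0,0.6,0, 0,-0.04,0,0.6,0, 0,-0.04,0,0.6,0, 0,-0.04,0,0.6,0, 0,-0.04,0,0.6,0, 0,-0.04,0,0.5,0, 0,0,0,0,0, 0,0,0,0,0, 0,-0.25,0,4,0, 0,0,0,0,0]' 60;python3 - <<'E'
from h import *
st()
f=grab_frame("top");save(f,"t14",(330,150,430,240),7)
E
```

```text
time: 30.25
position: [0.5046, -0.0479, 0.0377]
eef_rot: [-0.006, 1.652, 0.041]
ft_force: [0.3, 0.5, -0.7]
gripper_width: 0.273
t 30.25 p [504.6 -47.9  37.7] jaw deg 91.6 xax [-0.082  0.021 -0.996] f [ 0.3  0.5 -0.7] w 23.8 q [ 0.2   0.47 -0.44 -0.06 -0.73 -1.7 ]
```

View pics/t14.png

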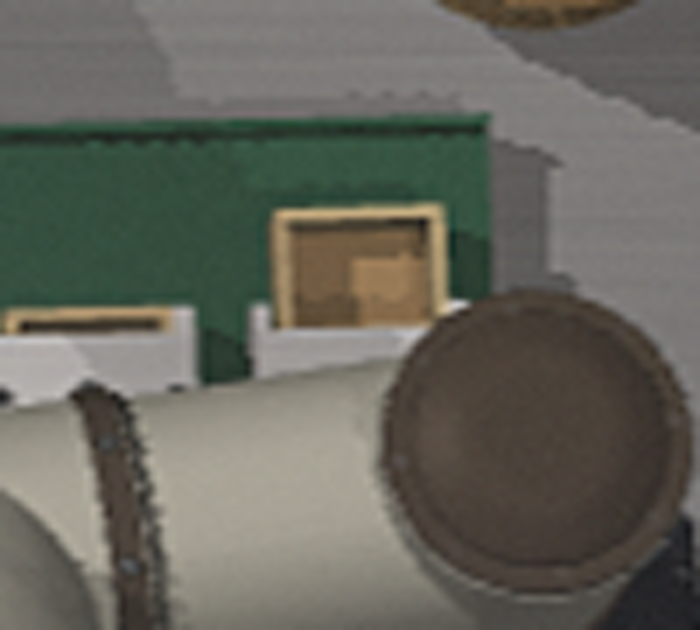

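Single large rows work: dish0 moved about 31 mm. Now the rest.

```bash
python3 -m crank '[0,-0.2,0,2.9,0, 0,0,0,0,0, 0,0,0,0,0, 0,0,0,0,0, 0,0,0,0,0, 0,0,0,0,0, 0,0,0,0,0, 0,0,0,0,0, 0,0,0,0,0, 0,0,0,0,0]' 60;python3 - <<'E'
from h import *
st()
f=grab_frame("top");save(f,"t15",(330,150,430,240),7)
E
```

```text
time: 31.3
position: [0.522, -0.0473, 0.0366]
eef_rot: [-0.0, 1.661, 0.04]
ft_force: [0.1, -0.3, -1.7]
gripper_width: 0.265
t 31.3 p [522.  -47.3  36.6] jaw deg 91.4 xax [-0.091  0.024 -0.996] f [ 0.1 -0.3 -1.7] w 23.1 q [ 0.2   0.5  -0.39 -0.06 -0.77 -1.7 ]
```

View pics/t15.png

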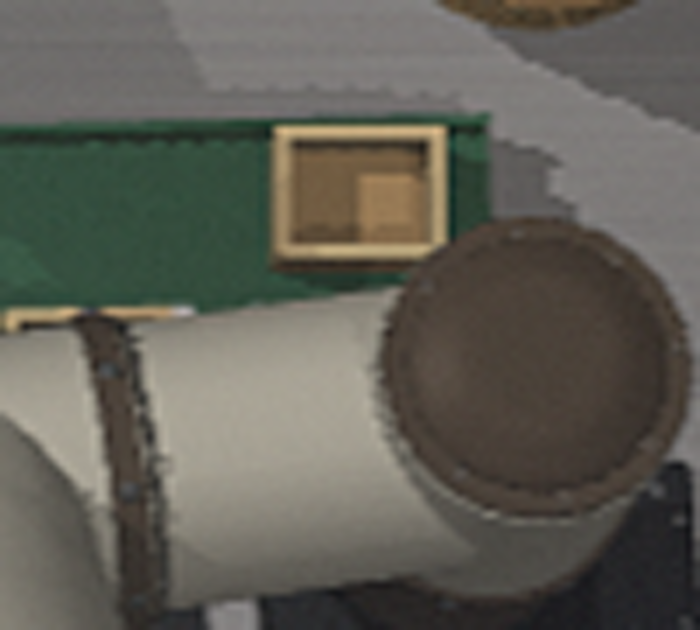

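```bash
python3 -m crank '[0,0.12,0,-1.5,0, 0,0.18,0,-2,0, 0,0.18,0,-2,0, 0,0.18,0,-2,0, 0,0.1,0,-1.3,0, 0,0,0,0,0, 0,0,2.5,0,0, 0,0,3,0,0, 0,0,2.5,0,0, 0,0,0,0,0]' 60;python3 - <<'E'
from h import *
st();print(delta([.433,.047,.042]))
f=grab_frame("top");save(f,"t16",(270,150,430,270),5)
g=grab_frame("side");save(g,"s16",(300,220,420,310),6)
E
```

```text
time: 32.35
position: [0.4345, 0.0333, 0.0397]
eef_rot: [0.001, 1.654, 0.04]
ft_force: [-0.5, 0.3, -1.2]
gripper_width: 0.274
t 32.35 p [434.5  33.3  39.7] jaw deg 91.3 xax [-0.083  0.025 -0.996] f [-0.5  0.3 -1.2] w 23.8 q [ 0.41  0.38 -0.6  -0.09 -0.66 -1.88]
[-0.18  1.38 -0.13]
```

View pics/t16.png

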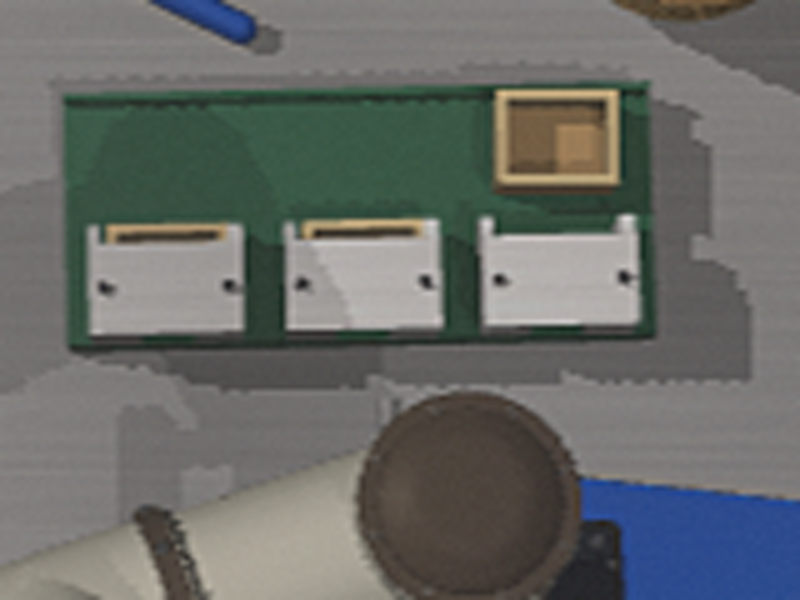

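View pics/s16.png

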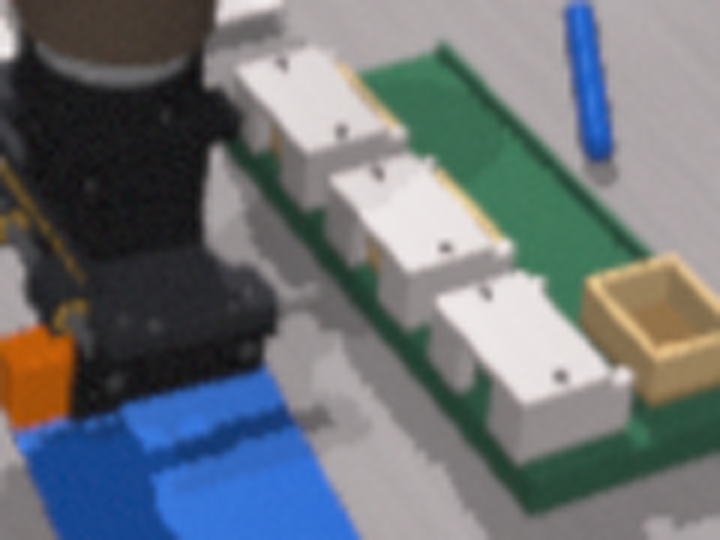

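Run:
```python
from h import *
f=grab_frame("top");g=grab_frame("side")
print(cast(f,348,227.4,.034)*1000)
X,a,b=tri(f,(348,227.4),g,(353.7,269.3));print(np.round(X*1000,1),a,b)
st()
```

```text
[555.22913416  37.78153392  34.        ]
[556.   37.5  27.4] [-0.02812384  0.07152181] [ 0.10219444 -0.01500581]
t 32.55 p [432.8  30.5  39.2] jaw deg 91.1 xax [-0.086  0.024 -0.996] f [-0.1  0.7 -1.7] w 23.7 q [ 0.41  0.38 -0.61 -0.09 -0.66 -1.88]
```

```bash
python3 -m crank '[0,-0.4,1.5,0,0, 0,0,0,0,0, 0,0,0,0,0, 0,0,0,0,0, 0,0,0,0,0, 0,0,0,0,0, 0,0,0,0,0, 0,0,0,0,0, 0,0,0,0,0, 0,0,0,0,0]' 60;python3 - <<'E'
from h import *
st()
f=grab_frame("top");save(f,"t17",(320,190,380,250),10)
g=grab_frame("side");save(g,"s17",(320,230,390,290),9)
E
```

```text
time: 33.55
position: [0.432, 0.0409, 0.0426]
eef_rot: [0.009, 1.66, 0.029]
ft_force: [0.2, -0.4, -1.7]
gripper_width: 0.273
t 33.55 p [432.   40.9  42.6] jaw deg 90.7 xax [-0.089  0.023 -0.996] f [ 0.2 -0.4 -1.7] w 23.8 q [ 0.43  0.37 -0.6  -0.09 -0.67 -1.91]
```

View pics/t17.png

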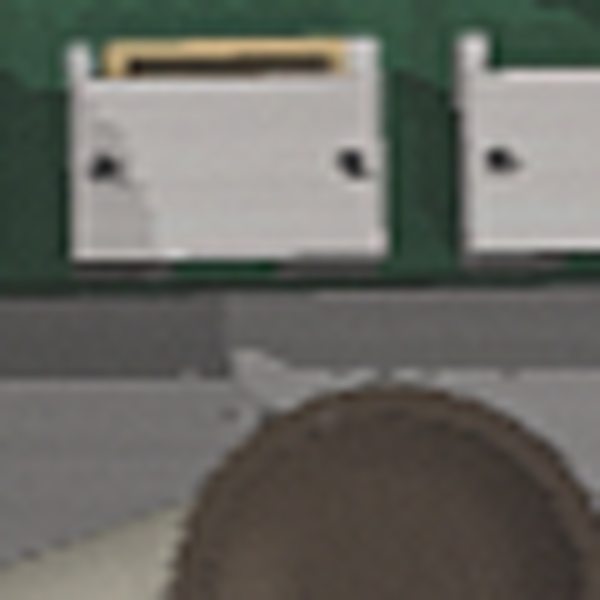

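View pics/s17.png

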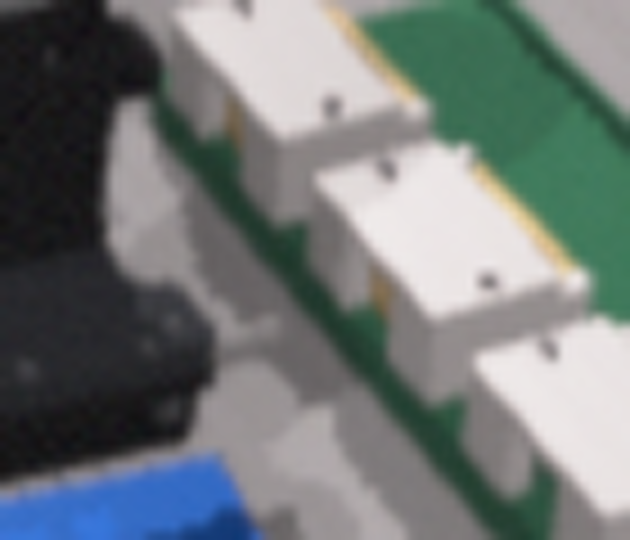

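Run:
```python
from h import *
g=grab_frame("side");f=grab_frame("top")
for z in(.028,.031,.034,.037):
    X=cast(g,350.2,265.9,z);print(np.round(X*1000,1),proj(f,X))
s,R=st();P=s["position"]+R@np.array([.006,0,.12]);print(P)
```

```text
[553.3  53.4  28. ] [341.46523502 228.54712405]
[551.5  50.2  31. ] [342.84876853 229.08655357]
[549.8  46.9  34. ] [344.23844627 229.62837869]
[548.   43.7  37. ] [345.63430927 230.1726154 ]
t 33.75 p [432.   41.   42.6] jaw deg 90.7 xax [-0.089  0.023 -0.996] f [-0.3 -0.1 -1.3] w 23.5 q [ 0.43  0.37 -0.6  -0.09 -0.67 -1.91]
[0.55098899 0.04276377 0.0259262 ]
```

```bash
python3 -m crank '[0,0,0.5,0,0, 0,0,0,0,0, 0,-0.06,0,0.6,0, 0,-0.06,0,0.6,0, 0,-0.06,0,0.6,0, 0,-0.06,0,0.6,0, 0,-0.06,0,0.6,0, 0,0,0,0,0, 0,0,0,0,0, 0,0,0,0,0]' 60;python3 - <<'E'
from h import *
st()
f=grab_frame("top");save(f,"t18",(320,190,380,250),10)
g=grab_frame("side");save(g,"s18",(320,230,390,290),9)
E
```

```text
time: 34.75
position: [0.4656, 0.0469, 0.0428]
eef_rot: [0.009, 1.66, 0.029]
ft_force: [-0.2, -0.9, -1.8]
gripper_width: 0.271
t 34.75 p [465.6  46.9  42.8] jaw deg 90.7 xax [-0.089  0.023 -0.996] f [-0.2 -0.9 -1.8] w 23.6 q [ 0.41  0.42 -0.52 -0.09 -0.71 -1.9 ]
```

View pics/t18.png

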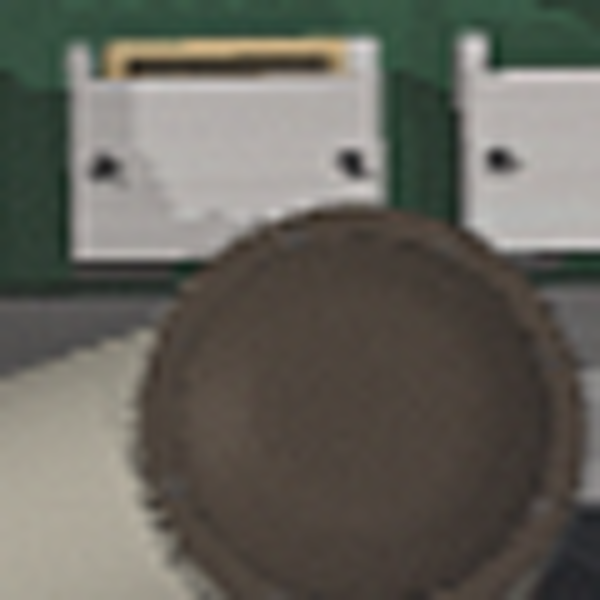

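View pics/s18.png

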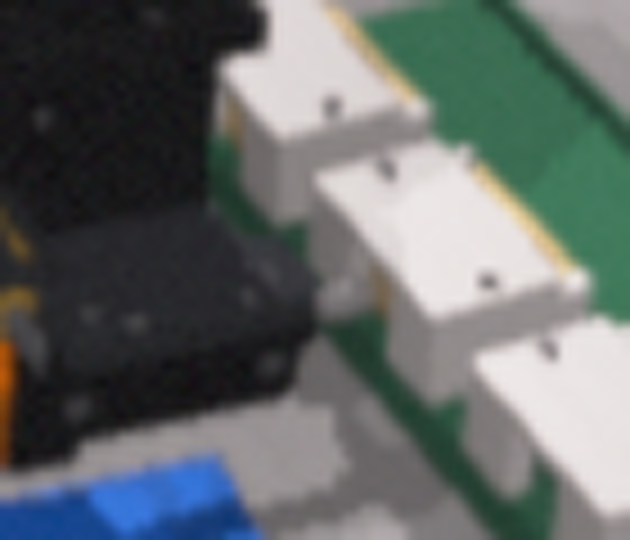

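```bash
python3 -m crank '[0,-0.05,0,0.5,0, 0,0,0,0,0, 0,-0.35,0,4.2,0, 0,0,0,0,0, 0,0,0,0,0, 0,0,0,0,0, 0,0,0,0,0, 0,0,0,0,0, 0,0,0,0,0, 0,0,0,0,0]' 60;python3 - <<'E'
from h import *
st()
f=grab_frame("top");save(f,"t19",(300,150,400,240),7)
E
```

```text
time: 35.85
position: [0.5037, 0.046, 0.0416]
eef_rot: [0.007, 1.676, 0.026]
ft_force: [-0.5, 0.7, -1.7]
gripper_width: 0.273
t 35.85 p [503.7  46.   41.6] jaw deg 90.6 xax [-0.105  0.021 -0.994] f [-0.5  0.7 -1.7] w 23.8 q [ 0.38  0.47 -0.42 -0.08 -0.77 -1.87]
```

View pics/t19.png

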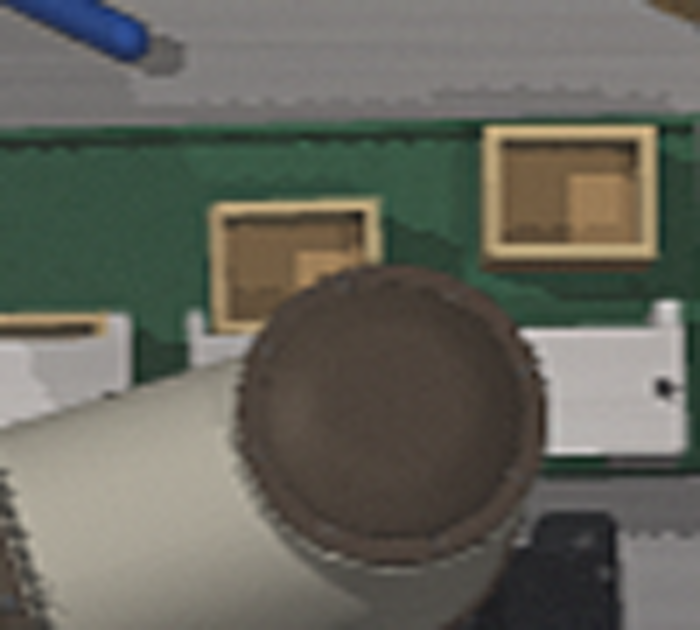

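```bash
python3 -m crank '[0,-0.25,0,2.7,0, 0,0,0,0,0, 0,0,0,0,0, 0,0.15,0,-1.5,0, 0,0.2,0,-2,0, 0,0.2,0,-2,0, 0,0.2,0,-2,0, 0,0.15,0,-1.4,0, 0,0,0,0,0, 0,0,0,0,0]' 60;python3 - <<'E'
from h import *
st()
f=grab_frame("top");save(f,"t20",(270,150,430,270),5)
print(delta([.431,.142,.043]))
E
```

```text
time: 36.9
position: [0.4364, 0.0447, 0.0417]
eef_rot: [0.007, 1.677, 0.026]
ft_force: [0.1, 0.2, -1.7]
gripper_width: 0.269
t 36.9 p [436.4  44.7  41.7] jaw deg 90.6 xax [-0.106  0.02  -0.994] f [ 0.1  0.2 -1.7] w 23.4 q [ 0.43  0.39 -0.58 -0.1  -0.7  -1.91]
[ 0.12  9.74 -0.42]
```

View pics/t20.png

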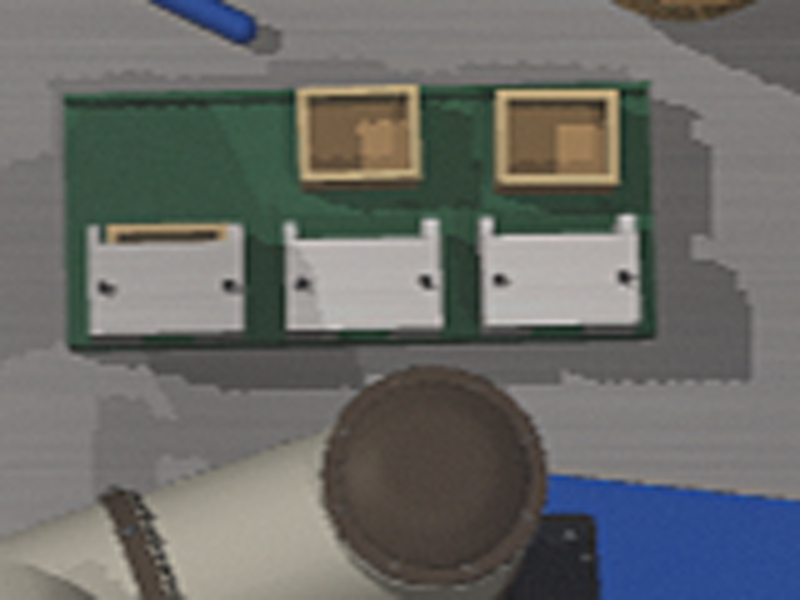

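```bash
python3 -m crank '[0,0.0,1.5,-0.4,0, 0,0,2.5,0,0, 0,0,2.5,0,0, 0,0,1.5,0,0, 0,0,0.7,0,0, 0,0,0,0,0, 0,0,0,0,0, 0,0,0,0,0, 0,0,0,0,0, 0,0,0,0,0]' 60;python3 - <<'E'
from h import *
st();print(delta([.432,.1415,.043]))
f=grab_frame("top");save(f,"t21",(270,150,430,270),5)
g=grab_frame("side");save(g,"s21",(300,210,370,270),9)
E
```

```text
time: 37.95
position: [0.4359, 0.1331, 0.0436]
eef_rot: [0.012, 1.675, 0.022]
ft_force: [-0.4, 0.3, -0.9]
gripper_width: 0.271
t 37.95 p [435.9 133.1  43.6] jaw deg 90.3 xax [-0.104  0.021 -0.994] f [-0.4  0.3 -0.9] w 23.6 q [ 0.6   0.4  -0.53 -0.12 -0.71 -2.07]
[ 0.12  0.84 -0.38]
```

View pics/t21.png

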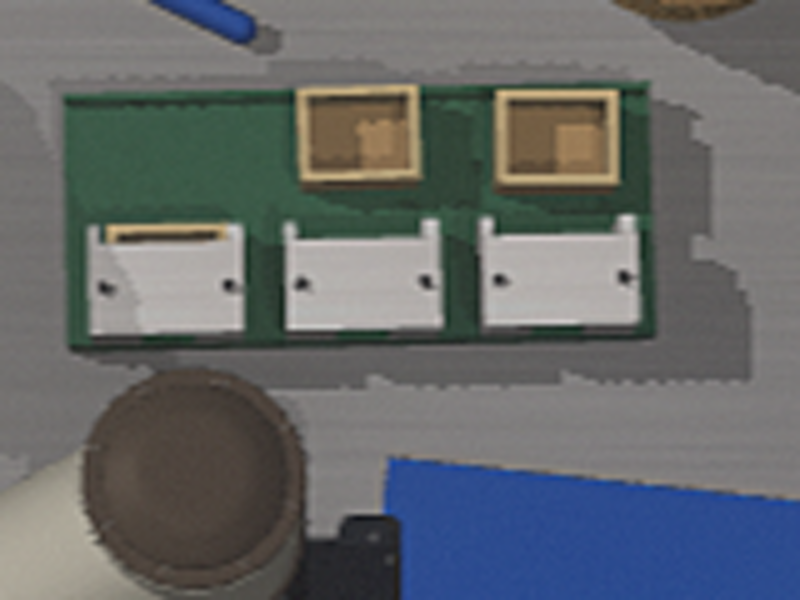

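View pics/s21.png

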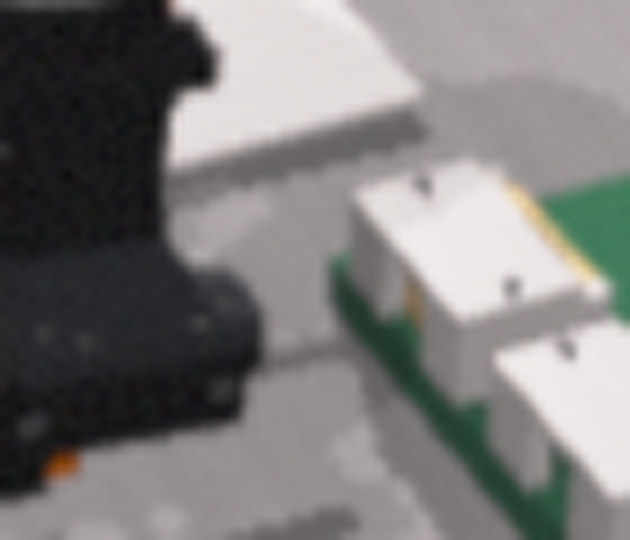

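```bash
python3 -m crank '[0,0,0.5,0,-0.5, 0,0,0.4,0,0, 0,0,0,0,0, 0,0,0,0,0, 0,-0.06,0,0.6,0, 0,-0.06,0,0.6,0, 0,-0.06,0,0.6,0, 0,-0.06,0,0.6,0, 0,-0.06,0,0.5,0, 0,0,0,0,0]' 60;python3 - <<'E'
from h import *
st()
g=grab_frame("side");save(g,"s22",(300,210,370,270),9)
E
```

```text
time: 39.05
position: [0.4685, 0.1436, 0.0438]
eef_rot: [0.005, 1.674, 0.031]
ft_force: [-0.5, 0.4, -1.7]
gripper_width: 0.271
t 39.05 p [468.5 143.6  43.8] jaw deg 90.9 xax [-0.103  0.021 -0.994] f [-0.5  0.4 -1.7] w 23.6 q [ 0.58  0.44 -0.45 -0.11 -0.75 -2.05]
```

View pics/s22.png

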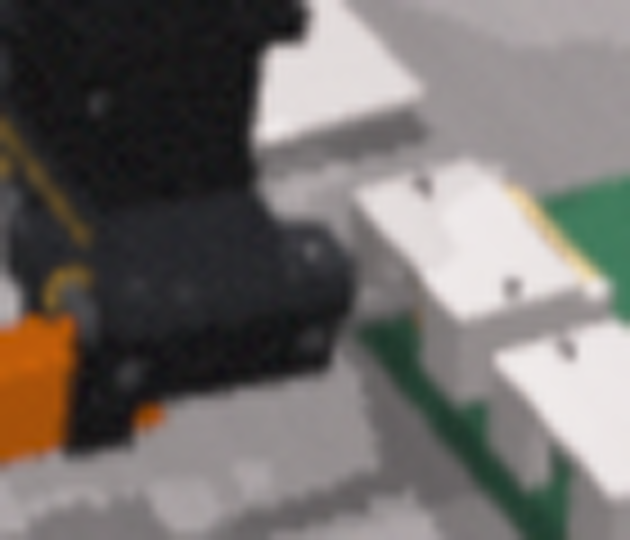

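```bash
python3 -m crank '[0,0,-0.1,0.3,0, 0,0,0,0,0, 0,-0.42,0,4.2,0, 0,0,0,0,0, 0,0,0,0,0, 0,0,0,0,0, 0,0,0,0,0, 0,0,0,0,0, 0,0,0,0,0, 0,0,0,0,0]' 60;python3 - <<'E'
from h import *
st()
f=grab_frame("top");save(f,"t23",(270,150,430,270),5)
E
```

```text
time: 40.1
position: [0.5043, 0.1409, 0.042]
eef_rot: [0.0, 1.691, 0.027]
ft_force: [0.9, -0.9, -1.3]
gripper_width: 0.27
t 40.1 p [504.3 140.9  42. ] jaw deg 90.9 xax [-0.12   0.016 -0.993] f [ 0.9 -0.9 -1.3] w 23.5 q [ 0.54  0.5  -0.36 -0.1  -0.81 -2.02]
```

View pics/t23.png

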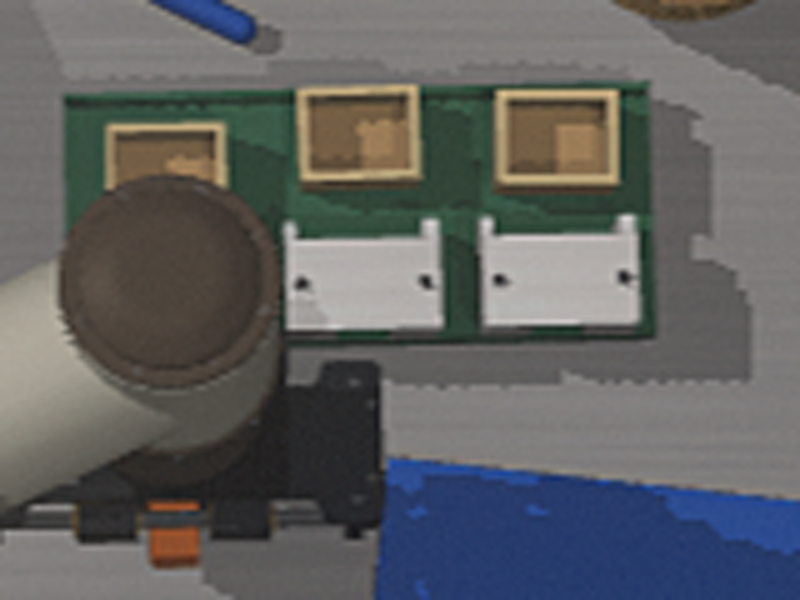

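```bash
python3 -m crank '[0,-0.3,0,2.7,0, 0,0,0,0,0, 0,0,0,0,0, 0,0.17,0,-1.5,0, 0,0.24,0,-2,0, 0,0.24,0,-2,0, 0,0.24,0,-2,0, 0,0.15,0,-1.4,0, 0,0,0,0,0, 0,0,0,0,0]' 60;python3 - <<'E'
from h import *
st()
f=grab_frame("top");save(f,"t24",(270,150,430,270),5)
print(delta([.432,-.08,.043]))
E
```

```text
time: 41.15
position: [0.4371, 0.1391, 0.0422]
eef_rot: [-0.0, 1.692, 0.027]
ft_force: [1.0, -0.2, -1.8]
gripper_width: 0.27
t 41.15 p [437.1 139.1  42.2] jaw deg 90.9 xax [-0.121  0.016 -0.993] f [ 1.  -0.2 -1.8] w 23.5 q [ 0.61  0.41 -0.52 -0.12 -0.74 -2.07]
[ -0.37 -21.88  -0.9 ]
```

View pics/t24.png

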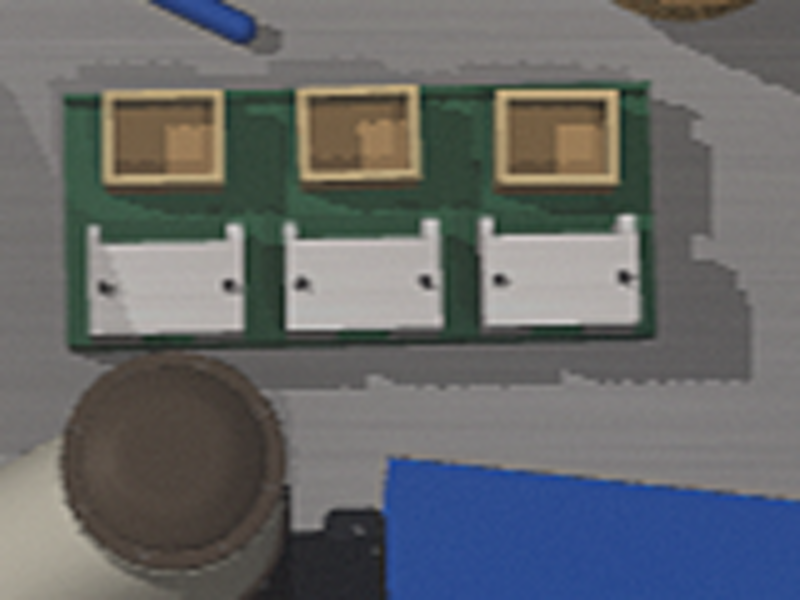

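All three dishes are out on the ledge. Now the rod goes back to the mat.

```bash
python3 -m crank '[0,-0.5,-1.5,-0.2,0, 0,-0.3,-3,-0.2,0, 0,0,-4,-0.2,0, 0,0,-4,-0.2,0, 0,0,-4,0,0, 0,0,-3,0,0, 0,0,-1.5,0,0, 0,0,0,0,0, 0,0,0,0,0, 0,0,0,0,0]' 60;python3 - <<'E'
from h import *
st()
print(delta([.432,-.08,.03]))
E
```

```text
time: 42.2
position: [0.4395, -0.0832, 0.0493]
eef_rot: [0.003, 1.684, 0.027]
ft_force: [0.7, 0.4, -1.5]
gripper_width: 0.272
t 42.2 p [439.5 -83.2  49.3] jaw deg 90.8 xax [-0.113  0.018 -0.993] f [ 0.7  0.4 -1.5] w 23.7 q [ 0.15  0.39 -0.56 -0.05 -0.73 -1.67]
[ 2.    0.29 -0.52]
```

```bash
python3 -m crank '[0,0.8,0,-0.3,0, 0,0.7,0,-0.2,0, 0,0.5,0,0,0, 0,0.3,0,0,0, 0,0.2,0,0,0, 0,0,0,0,0, 5,0,0,0,0, 5,0,0,0,0, 5,0,0,0,0, 5,0,0,0,0]' 60;python3 - <<'E'
from h import *
st()
E
```

```text
time: 43.2
position: [0.4326, -0.0801, 0.0258]
eef_rot: [-0.007, 1.683, 0.033]
ft_force: [0.1, -0.3, 0.1]
gripper_width: 0.529
t 43.2 p [432.6 -80.1  25.8] jaw deg 91.4 xax [-0.112  0.015 -0.994] f [ 0.1 -0.3  0.1] w 46.0 q [ 0.16  0.42 -0.6  -0.05 -0.66 -1.67]
```

```bash
python3 -m crank '[8.7,0,0,0,0, 8.7,-0.5,0,0,0, 8.7,-1,0,0,0, 8.7,-1,0,0,0, 8.7,-1,0,0,0, 8.7,-1.5,0,0,0, 8.7,-1.5,0,0,0, 8.7,-1.5,0,0,0, 8.7,-1,0,0,0, 8.7,0,0,0,0]' 60;python3 - <<'E'
from h import *
st()
f=grab_frame("top");save(f,"t25",(270,150,430,310),4);save(f,"t26",(470,180,550,280),6)
g=grab_frame("side");save(g,"s25",(280,190,520,430),3)
for a,c in blobs(f,(10,50,120),(30,255,255),(280,160,410,200),40): print(a,rect(f,c,.046))
E
```

```text
time: 44.2
position: [0.4445, -0.0817, 0.1245]
eef_rot: [-0.007, 1.678, 0.033]
ft_force: [0.2, -0.0, -0.7]
gripper_width: 0.997
t 44.2 p [444.5 -81.7 124.5] jaw deg 91.4 xax [-0.107  0.015 -0.994] f [ 0.2 -0.  -0.7] w 86.7 q [ 0.16  0.27 -0.48 -0.04 -0.92 -1.68]
431.5 [677.2 -42.3  58.7  44.6 -89.9]
415.5 [679.6  54.8  58.4  44.6 -89.9]
402.5 [677.  148.5  56.   44.6 -89.9]
```

View pics/t25.png

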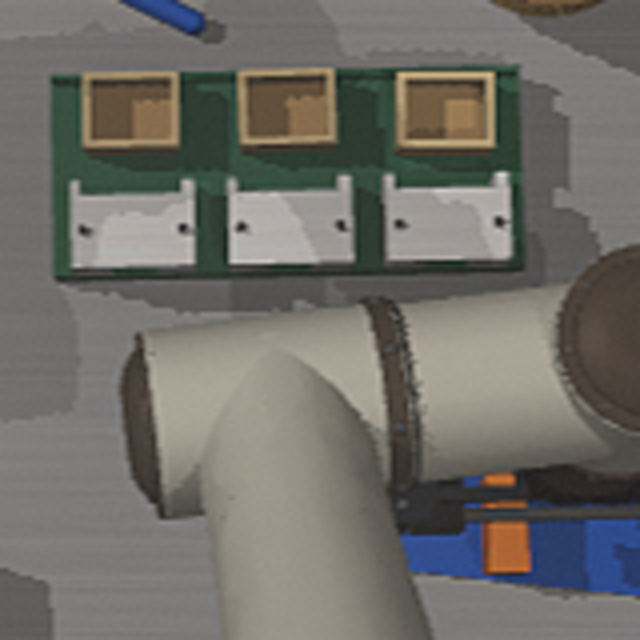

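View pics/t26.png

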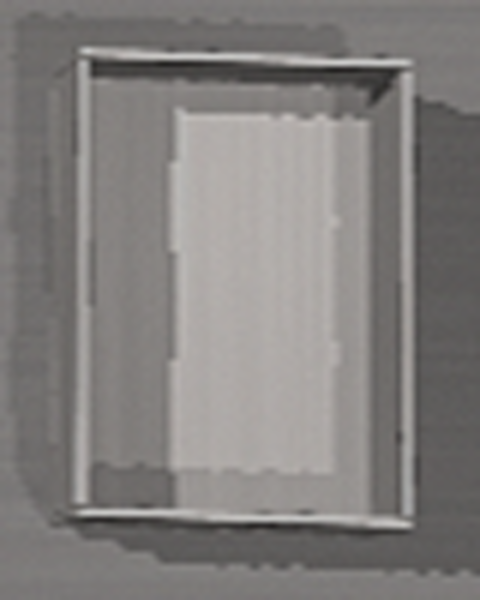

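View pics/s25.png

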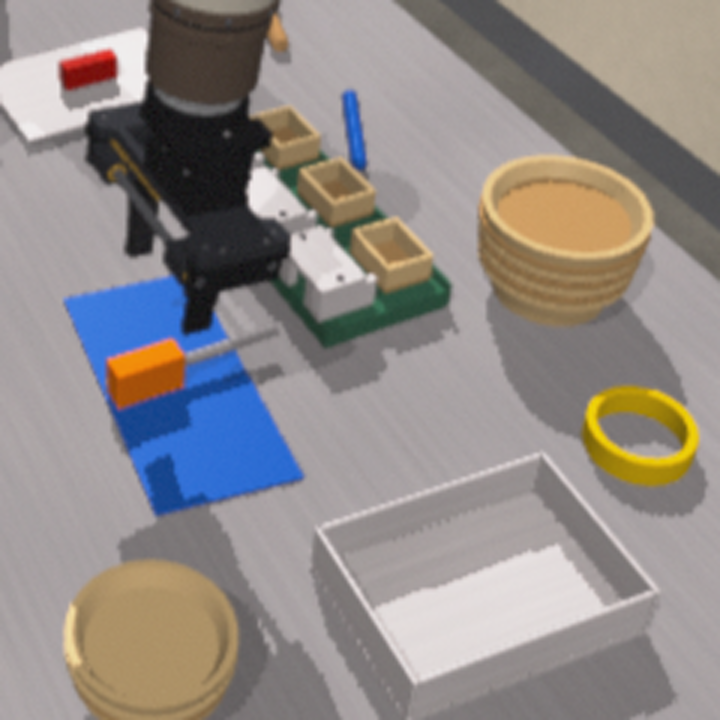

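Run:
```python
from h import *
f=grab_frame("top")
C=np.array([cast(f,470+u/6,180+v/6,.044)*1000 for u,v in((78,50),(413,62),(413,525),(72,520))]);print(np.round(C,1),C.mean(0))
ang=lambda d:np.degrees(np.arctan2(d[1],d[0]))
print(ang(C[0]-C[3]),ang(C[1]-C[2]),ang(C[0]-C[1])-90,ang(C[3]-C[2])-90)
print("bowl",cast(f,410,120,.094)*1000,"bowlb",cast(f,507,327,.067)*1000,"tape",cast(f,478,150,.024)*1000)
print(delta([.677,-.0425,.13]),delta([.677,-.0425,.042]))
```

```text
[[ 649.9 -289.2   44. ]
 [ 645.2 -424.2   44. ]
 [ 457.8 -416.6   44. ]
 [ 459.6 -281.2   44. ]] [ 553.12507126 -352.80786073   44.        ]
-2.415527199012704 -2.3043115854474068 -2.020231364635805 -0.735787655329915
bowl [ 803.90704244 -107.14104494   94.        ] bowlb [ 317.3885324  -328.67770106   67.        ] tape [ 750.83032304 -285.40236846   24.        ]
[-3.31  3.39 23.27] [ 5.43  3.23 24.25]
```

```bash
python3 -m crank '[8.7,-0.4,0.4,2.5,0, 8.7,-0.55,0.6,4,0, 8.7,-0.55,0.6,4,0, 8.7,-0.55,0.6,4,0, 8.7,-0.55,0.6,4,0, 8.7,-0.3,0.4,2.5,0, 8.7,-0.1,0.1,0.7,0, 8.7,0,0,0,0, 8.7,0,0,0,0, 8.7,0,0,0,0]' 20;python3 - <<'E'
from h import *
st()
print(delta([.67,-.0425,.13]),delta([.67,-.0425,.044]))
E
```

```text
time: 45.35
position: [0.6584, -0.0435, 0.1144]
eef_rot: [-0.005, 1.71, 0.03]
ft_force: [-0.8, -0.1, -0.7]
gripper_width: 1.004
t 45.35 p [658.4 -43.5 114.4] jaw deg 91.2 xax [-0.139  0.014 -0.99 ] f [-0.8 -0.1 -0.7] w 87.4 q [ 0.16  0.61  0.07 -0.04 -1.16 -1.69]
[-1.7   0.1   0.94] [ 6.81 -0.05  2.13]
```

```bash
python3 -m crank '[8.7,0.8,0,0.4,0, 8.7,1.5,0,0.5,0, 8.7,1.5,0,0.5,0, 8.7,1.5,0,0.4,0, 8.7,0.9,0,0.2,0, 8.7,0.2,0,0,0, 8.7,0,0,0,0, 8.7,0,0,0,0, 8.7,0,0,0,0, 8.7,0,0,0,0]' 20;python3 - <<'E'
from h import *
st()
print(delta([.67,-.0425,.043]))
f=grab_frame("side");save(f,"s27",(330,190,490,310),5)
E
```

```text
time: 46.35
position: [0.6676, -0.0426, 0.0428]
eef_rot: [-0.004, 1.711, 0.029]
ft_force: [-0.5, 0.9, -0.6]
gripper_width: 1.002
t 46.35 p [667.6 -42.6  42.8] jaw deg 91.1 xax [-0.14   0.014 -0.99 ] f [-0.5  0.9 -0.6] w 87.2 q [ 0.16  0.7   0.03 -0.04 -1.04 -1.69]
[-0.05  0.    0.23]
```

View pics/s27.png

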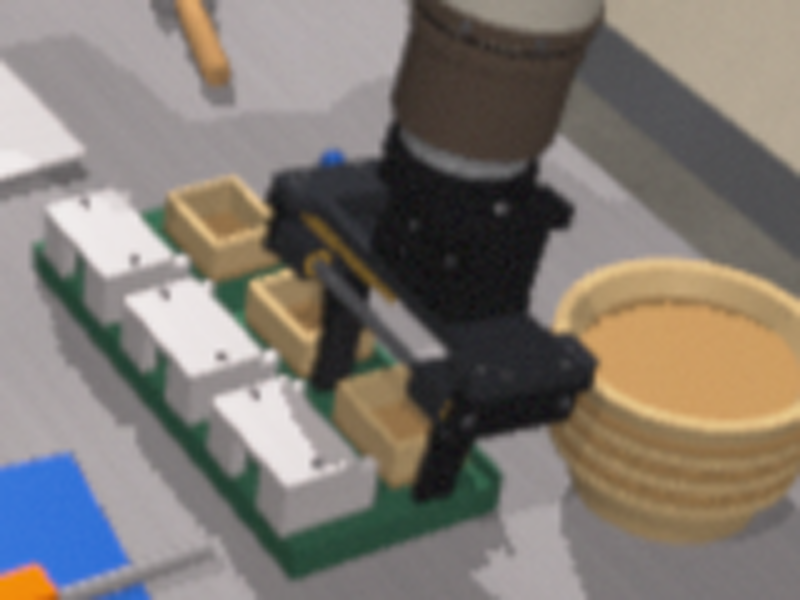

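```bash
python3 -m crank '[0,0,0,0,0, 0,0,0,0,0, 0,0,0,0,0, 0,0,0,0,0, 0,0,0,0,0, 0,0,0,0,0, 0,0,0,0,0, 0,-0.8,0,-0.2,0, 0,-1.2,0,-0.2,0, 0,-1.5,0,-0.2,0]' 25;python3 - <<'E'
from h import *
st()
print(delta([.605,-.349,.12]))
E
```

```text
time: 47.4
position: [0.6654, -0.0433, 0.0794]
eef_rot: [-0.004, 1.715, 0.029]
ft_force: [0.2, 0.1, -0.8]
gripper_width: 0.669
t 47.4 p [665.4 -43.3  79.4] jaw deg 91.1 xax [-0.144  0.014 -0.99 ] f [ 0.2  0.1 -0.8] w 58.2 q [ 0.16  0.66  0.06 -0.04 -1.11 -1.69]
[ -3.59 -30.37  -7.22]
```

```bash
python3 -m crank '[0,-1.5,-1,-0.4,0, 0,-1.5,-2,-0.6,0, 0,-0.3,-4,-0.9,0, 0,-0.2,-4.5,-0.9,0, 0,-0.1,-4.5,-1,0, 0,-0.1,-4.5,-1,0, 0,-0.1,-4.5,-1,1, 0,0,-3,-0.7,1, 0,0,-1.5,0,1, 0,0,0,0,0]' 25;python3 - <<'E'
from h import *
st()
print(delta([.5995,-.355,.12]))
E
```

```text
time: 48.4
position: [0.6082, -0.3639, 0.143]
eef_rot: [0.035, 1.693, -0.024]
ft_force: [0.5, 0.4, -0.8]
gripper_width: 0.667
t 48.4 p [ 608.2 -363.9  143. ] jaw deg 87.9 xax [-0.122  0.009 -0.992] f [ 0.5  0.4 -0.8] w 58.0 q [-0.3   0.65  0.2   0.03 -1.23 -1.32]
[ 2.4   0.85 -0.62]
```

```bash
python3 -m crank '[0,1,0.5,0,0, 0,2,0.3,0.1,0, 0,2,0,0.1,0, 0,2,0,0.1,0, 0,2,0,0.1,0, 0,1,0,0.1,0, 0,0,0,0,0, 0,0,0,0,0, 0,0,0,0,0, 0,0,0,0,0]' 25;python3 - <<'E'
from h import *
st()
print(delta([.5995,-.355,.028]))
f=grab_frame("side");save(f,"s28",(330,260,540,440),4)
E
```

```text
time: 49.4
position: [0.6048, -0.343, 0.0418]
eef_rot: [0.024, 1.69, -0.013]
ft_force: [0.2, -0.8, -0.9]
gripper_width: 0.666
t 49.4 p [ 604.8 -343.    41.8] jaw deg 88.7 xax [-0.119  0.008 -0.993] f [ 0.2 -0.8 -0.9] w 58.0 q [-0.27  0.72  0.06  0.03 -1.02 -1.34]
[ 1.43 -1.22 -0.33]
```

View pics/s28.png

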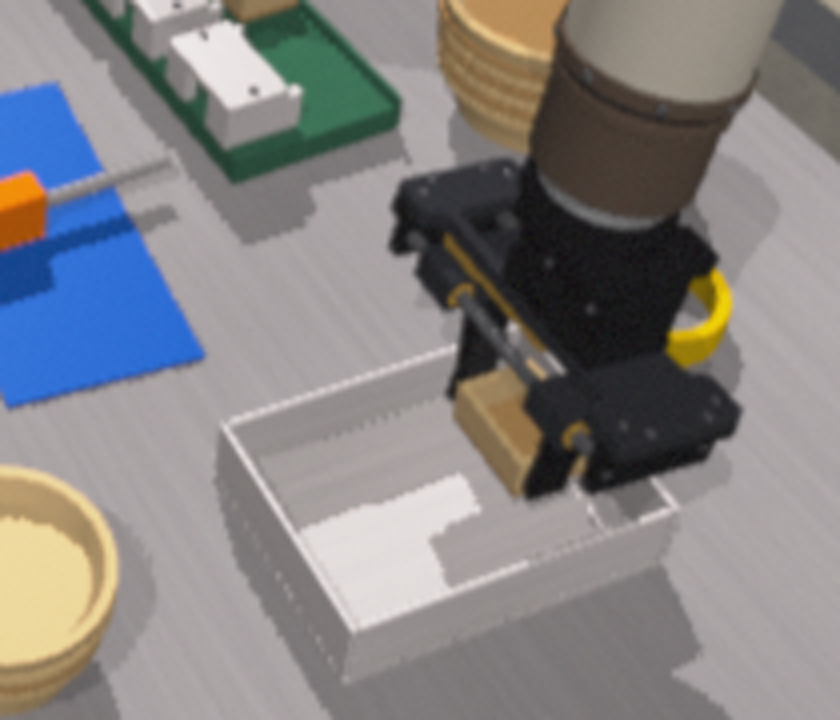

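```bash
python3 -m crank '[0,0,-0.6,-0.2,0, 0,0.4,-0.6,-0.1,0, 0,0.5,0,0,0, 0,0.4,0,0,0, 0,0.1,0,0,0, 8,0,0,0,0, 8,0,0,0,0, 8,0,0,0,0, 8,0,0,0,0, 8,0,0,0,0]' 25;python3 - <<'E'
from h import *
st()
f=grab_frame("side");save(f,"s29",(330,260,540,440),4)
E
```

```text
time: 50.45
position: [0.6, -0.3572, 0.0289]
eef_rot: [0.024, 1.687, -0.015]
ft_force: [-0.2, 0.7, -0.1]
gripper_width: 0.91
t 50.45 p [ 600.  -357.2   28.9] jaw deg 88.6 xax [-0.116  0.007 -0.993] f [-0.2  0.7 -0.1] w 79.1 q [-0.29  0.74  0.05  0.03 -1.   -1.32]
```

View pics/s29.png

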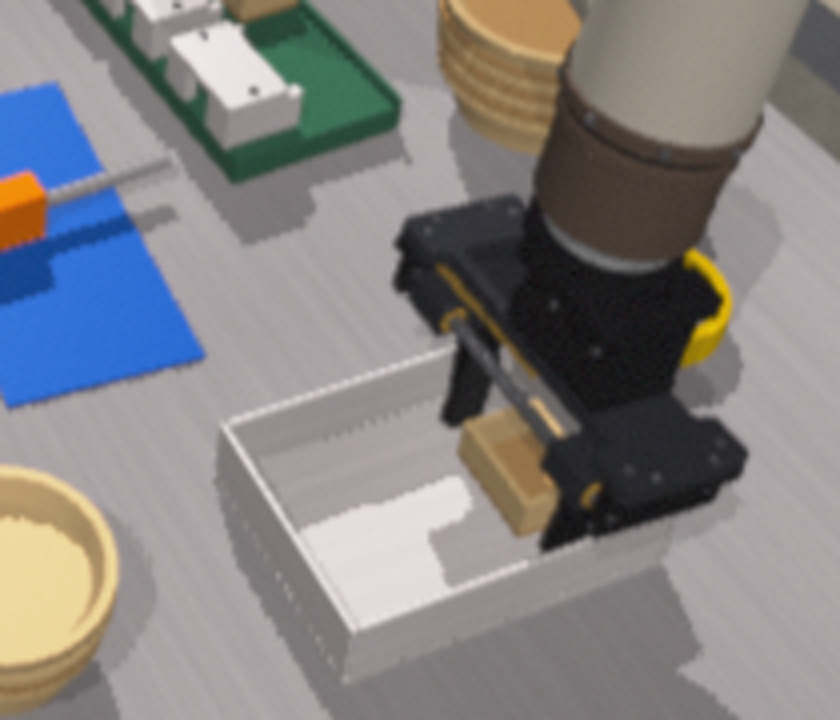

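```bash
python3 -m crank '[8,-0.8,0,0,0, 8,-1.5,0,0,0, 8,-2,0,0,0, 8,-2,0,0,0, 8,-2,0,0,0, 8,-2,0,0,0, 8.5,-0.5,2,0,0, 8.5,0,4,0,0, 8.5,0,4.5,0,0, 8.5,0,4.5,0,0]' 25;python3 - <<'E'
from h import *
st()
print(delta([.673,.053,.13]))
f=grab_frame("side");save(f,"s30",(330,190,540,440),3)
f=grab_frame("top")
for a,c in blobs(f,(10,50,120),(30,255,255),(280,160,410,200),40): print(a,rect(f,c,.046))
for a,c in blobs(f,(10,50,100),(30,255,255),(480,185,545,275),40): print(a,rect(f,c,.030))
E
```

```text
time: 51.5
position: [0.6166, -0.2076, 0.145]
eef_rot: [0.03, 1.683, -0.023]
ft_force: [1.0, 0.8, -0.3]
gripper_width: 0.976
t 51.5 p [ 616.6 -207.6  145. ] jaw deg 88.1 xax [-0.112  0.007 -0.994] f [ 1.   0.8 -0.3] w 84.9 q [-0.08  0.55  0.03  0.   -1.16 -1.53]
[ 1.03 26.23  4.91]
420.0 [679.6  54.8  58.4  44.6 -89.9]
402.5 [677.  148.5  56.   44.6 -89.9]
311.0 [ 609.  -354.    60.9   47.    87.9]
```

View pics/s30.png

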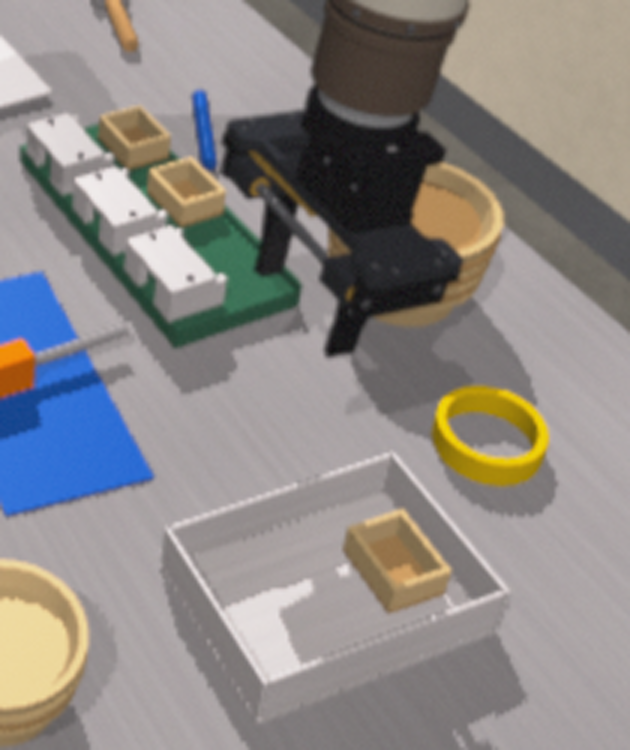

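```bash
python3 -m crank '[8.7,0,3.5,0.7,0, 8.7,0,4.5,0.8,-1.5, 8.7,0,4.5,0.8,-1.5, 8.7,0,4.5,0.8,0, 8.7,0,3.5,0.7,0, 8.7,0,1.5,0.4,0, 8.7,0,0,0,0, 8.7,0,0,0,0, 8.7,0,0,0,0, 8.7,0,0,0,0]' 25;python3 - <<'E'
from h import *
st()
print(delta([.671,.0545,.043]))
E
```

```text
time: 52.6
position: [0.6564, 0.0247, 0.1429]
eef_rot: [-0.016, 1.685, 0.029]
ft_force: [-0.1, -0.1, -0.6]
gripper_width: 0.998
t 52.6 p [656.4  24.7 142.9] jaw deg 91.6 xax [-0.114  0.006 -0.993] f [-0.1 -0.1 -0.6] w 86.9 q [ 0.27  0.57  0.07 -0.04 -1.18 -1.79]
[9.78 2.84 2.67]
```

```bash
python3 -m crank '[8.7,0,1.4,0.3,0, 8.7,0.5,1.4,0.4,0, 8.7,1.5,0,0.4,0, 8.7,2,0,0.4,0, 8.7,2,0,0.4,0, 8.7,2,0,0.4,0, 8.7,1.2,0,0.3,0, 8.7,0.3,0,0,0, 8.7,0,0,0,0, 8.7,0,0,0,0]' 25;python3 - <<'E'
from h import *
st()
print(delta([.671,.0545,.043]))
f=grab_frame("side");save(f,"s31",(330,190,490,310),5)
E
```

```text
time: 53.6
position: [0.6725, 0.0553, 0.0404]
eef_rot: [-0.018, 1.686, 0.027]
ft_force: [-0.7, -1.1, 0.2]
gripper_width: 1.0
t 53.6 p [672.5  55.3  40.4] jaw deg 91.6 xax [-0.115  0.004 -0.993] f [-0.7 -1.1  0.2] w 87.0 q [ 0.3   0.7   0.03 -0.04 -1.01 -1.82]
[-0.24 -0.07 -0.19]
```

View pics/s31.png

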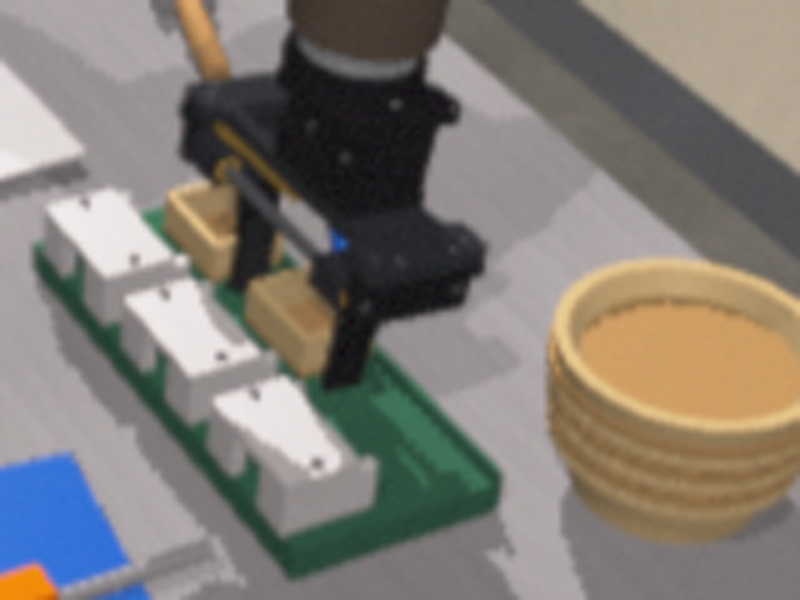

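```bash
python3 -m crank '[8.7,-0.25,0,0,0, 0,0,0,0,0, 0,0,0,0,0, 0,0,0,0,0, 0,0,0,0,0, 0,0,0,0,0, 0,0,0,0,0, 0,0,0,0,0, 0,-0.8,0,-0.2,0, 0,-1.2,0,-0.2,0]' 25;python3 - <<'E'
from h import *
st()
E
python3 -m crank '[0,-1.5,0,-0.4,0, 0,-2,-1,-0.4,0, 0,-2,-2.5,-0.4,0, 0,-1,-4,-0.7,0, 0,0,-4.5,-1.1,0, 0,0,-4.5,-1.1,0, 0,0,-4.5,-1.1,0, 0,0,-4.5,-1.1,0, 0,0,-4.5,-1.1,0, 0,0,-4.5,-1.1,0]'
python3 - <<'E'
from h import *
st()
print(delta([.544,-.353,.12]))
E
```

```text
time: 54.65
position: [0.6701, 0.0549, 0.0617]
eef_rot: [-0.017, 1.689, 0.026]
ft_force: [-0.2, -0.1, -0.2]
gripper_width: 0.666
t 54.65 p [670.1  54.9  61.7] jaw deg 91.5 xax [-0.118  0.004 -0.993] f [-0.2 -0.1 -0.2] w 57.9 q [ 0.3   0.67  0.04 -0.05 -1.05 -1.82]
time: 55.65
position: [0.6073, -0.2982, 0.1559]
eef_rot: [-0.03, 1.663, 0.036]
ft_force: [0.1, -0.8, -0.6]
gripper_width: 0.663
t 55.65 p [ 607.3 -298.2  155.9] jaw deg 92.4 xax [-0.093  0.001 -0.996] f [ 0.1 -0.8 -0.6] w 57.7 q [-0.21  0.57  0.09  0.02 -1.18 -1.33]
[ 4.16 -5.24 -6.19]
```

```bash
python3 -m crank '[0,0,-2,-1.5,2, 0,0,-2,-2,2, 0,0.5,-1,-1.5,0, 0,1,-0.3,-0.8,0, 0,2,0,0,0, 0,2,0,0,0, 0,1,0,0,0, 0,0,0,0,0, 0,0,0,0,0, 0,0,0,0,0]'
python3 - <<'E'
from h import *
st()
print(delta([.5425,-.353,.026]))
E
```

```text
time: 56.65
position: [0.5407, -0.3562, 0.1023]
eef_rot: [0.022, 1.652, -0.029]
ft_force: [0.5, 0.2, -0.2]
gripper_width: 0.664
t 56.65 p [ 540.7 -356.2  102.3] jaw deg 88.2 xax [-0.082 -0.003 -0.997] f [ 0.5  0.2 -0.2] w 57.7 q [-0.32  0.57 -0.07  0.03 -1.01 -1.3 ]
[7.58 0.37 0.79]
```

```bash
python3 -m crank '[0,1,0.2,0.1,0, 0,2,0.1,0.2,0, 0,2,0,0.2,0, 0,1.5,0,0.2,0, 0,0.6,0,0.1,0, 0,0.3,0,0,0, 0,0,0,0,0, 8,0,0,0,0, 8,0,0,0,0, 8,0,0,0,0]'
python3 - <<'E'
from h import *
st()
f=grab_frame("side");save(f,"s32",(330,260,540,440),4)
E
```

```text
time: 57.65
position: [0.5482, -0.354, 0.03]
eef_rot: [0.016, 1.64, -0.03]
ft_force: [0.5, -0.1, 0.6]
gripper_width: 0.85
t 57.65 p [ 548.2 -354.    30. ] jaw deg 88.3 xax [-0.069 -0.008 -0.998] f [ 0.5 -0.1  0.6] w 73.9 q [-0.31  0.65 -0.12  0.04 -0.86 -1.31]
```

View pics/s32.png

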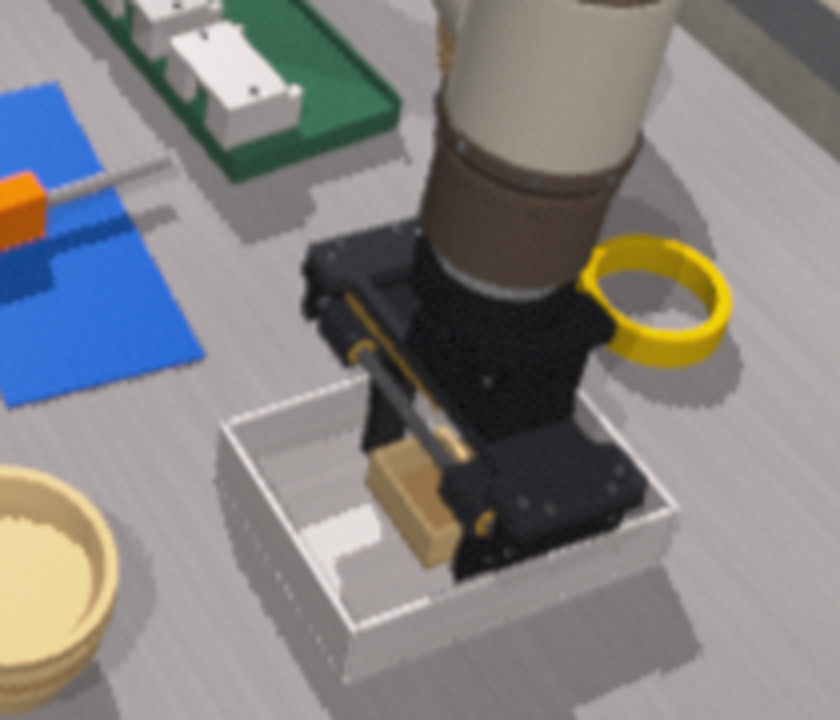

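```bash
python3 -m crank '[8,-0.8,0,0,0, 8,-1.5,0,0,0, 8,-2,0,0,0, 8,-2,0,0,0, 8,-2,0,0,0, 8,-2,0,0,0, 8.5,-0.5,2,0.3,0, 8.5,0,4,0.8,0, 8.5,0,4.5,0.9,0, 8.5,0,4.5,0.9,0]' 25;python3 - <<'E'
from h import *
st();print(delta([.660,.1475,.13]))
f=grab_frame("side");save(f,"s33",(330,190,540,440),3)
f=grab_frame("top")
for a,c in blobs(f,(10,50,120),(30,255,255),(280,160,410,200),40): print(a,rect(f,c,.046))
for a,c in blobs(f,(10,50,100),(30,255,255),(480,185,545,275),40): print(a,rect(f,c,.030))
E
```

```text
time: 58.7
position: [0.5907, -0.2066, 0.1473]
eef_rot: [0.021, 1.63, -0.041]
ft_force: [0.3, 0.0, 0.1]
gripper_width: 0.975
t 58.7 p [ 590.7 -206.6  147.3] jaw deg 87.8 xax [-0.059 -0.011 -0.998] f [0.3 0.  0.1] w 84.8 q [-0.07  0.49 -0.08  0.02 -1.06 -1.55]
[ 0.91 35.67  5.6 ]
402.5 [677.  148.5  56.   44.6 -89.9]
404.5 [ 554.7 -349.7   60.7   46.3   87.9]
133.5 [ 609.2 -364.1   47.    40.7   -3.8]
```

View pics/s33.png

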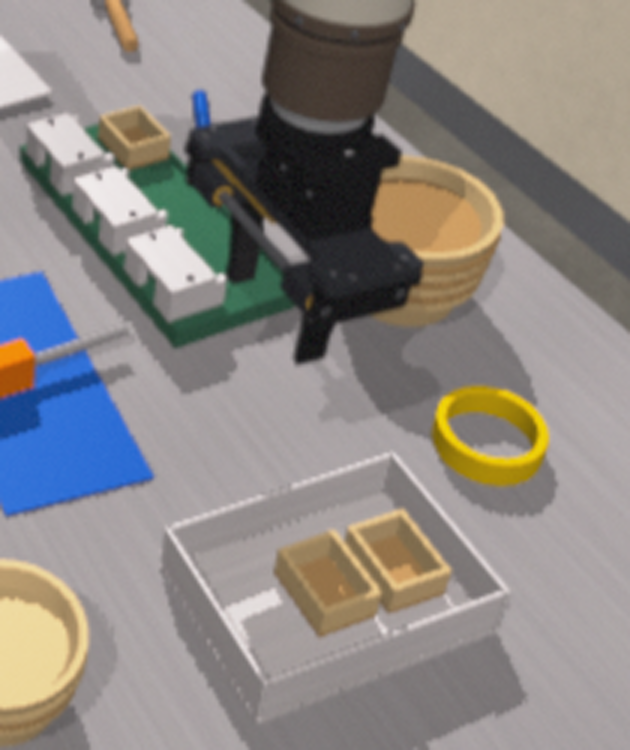

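```bash
python3 -m crank '[8.7,0,4,0.6,-1, 8.7,0,4.5,0.6,-1, 8.7,0,4.5,0.7,-1, 8.7,0,4.5,0.7,0, 8.7,0,4.5,0.7,0, 8.7,0,4.5,0.7,0, 8.7,0,4,0.7,0, 8.7,0,2,0.4,0, 8.7,0,0,0,0, 8.7,0,0,0,0]' 25;python3 - <<'E'
from h import *
st();print(delta([.670,.148,.043]))
E
```

```text
time: 59.8
position: [0.6442, 0.1298, 0.1476]
eef_rot: [-0.024, 1.621, 0.007]
ft_force: [0.0, 0.2, -0.2]
gripper_width: 1.003
t 59.8 p [644.2 129.8 147.6] jaw deg 91.2 xax [-0.05  -0.012 -0.999] f [ 0.   0.2 -0.2] w 87.2 q [ 0.44  0.53  0.01 -0.01 -1.1  -1.98]
[10.3   1.88  3.14]
```

```bash
python3 -m crank '[8.7,0,0.9,0.5,0, 8.7,0.5,0.8,0.6,0, 8.7,1.5,0,0.4,0, 8.7,2,0,0.3,0, 8.7,2,0,0.3,0, 8.7,2,0,0.3,0, 8.7,1.3,0,0.3,0, 8.7,0.3,0,0,0, 8.7,0,0,0,0, 8.7,0,0,0,0]' 25;python3 - <<'E'
from h import *
st()
print(delta([.670,.148,.043]))
f=grab_frame("side");save(f,"s34",(300,170,460,290),5)
E
```

```text
time: 60.8
position: [0.6678, 0.1388, 0.0411]
eef_rot: [-0.018, 1.626, -0.003]
ft_force: [-0.3, 0.1, -0.0]
gripper_width: 1.0
t 60.8 p [667.8 138.8  41.1] jaw deg 90.6 xax [-0.055 -0.013 -0.998] f [-0.3  0.1 -0. ] w 87.0 q [ 0.44  0.68 -0.01 -0.01 -0.93 -1.99]
[-0.21  0.92  0.22]
```

View pics/s34.png

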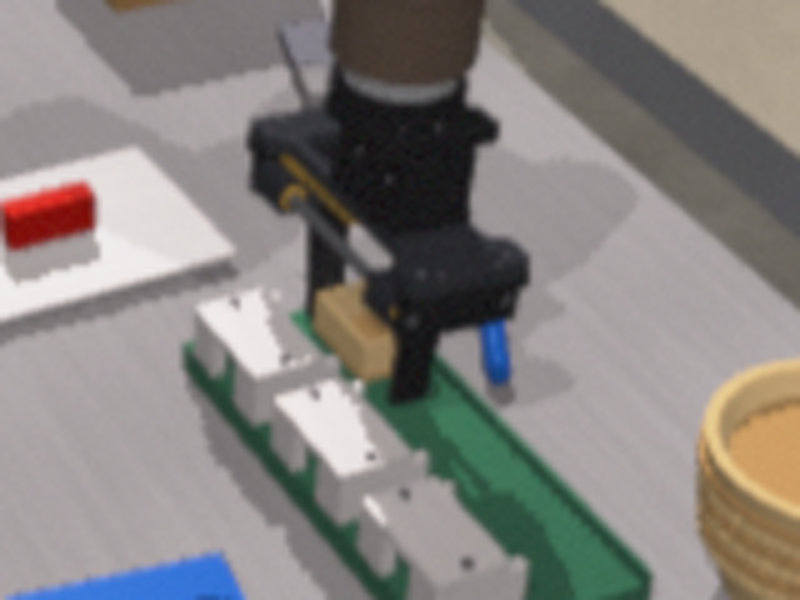

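```bash
python3 -m crank '[8.7,-0.2,0.95,0.1,0, 8.7,0,0,0,0, 0,0,0,0,0, 0,0,0,0,0, 0,0,0,0,0, 0,0,0,0,0, 0,0,0,0,0, 0,0,0,0,0, 0,0,0,0,0, 0,-0.8,0,0,0]' 25;python3 - <<'E'
from h import *
st()
E
python3 -m crank '[0,-1.5,0,-0.4,0, 0,-2,0,-0.5,0, 0,-2,-1.5,-0.6,0, 0,-2,-3,-0.8,0, 0,-0.5,-4.5,-1.4,0, 0,0,-4.5,-1.5,0, 0,0,-4.5,-1.5,0, 0,0,-4.5,-1.5,0, 0,0,-4.5,-1.5,0, 0,0,-4.5,-1.5,0]'
python3 - <<'E'
from h import *
st()
print(delta([.488,-.350,.12]))
E
```

```text
time: 61.85
position: [0.6698, 0.1501, 0.0542]
eef_rot: [-0.017, 1.622, -0.001]
ft_force: [-0.8, 0.4, -0.5]
gripper_width: 0.66
t 61.85 p [669.8 150.1  54.2] jaw deg 90.6 xax [-0.051 -0.011 -0.999] f [-0.8  0.4 -0.5] w 57.4 q [ 0.45  0.67  0.01 -0.01 -0.96 -2.  ]
time: 62.85
position: [0.567, -0.1697, 0.1604]
eef_rot: [-0.027, 1.602, 0.01]
ft_force: [1.6, -0.3, -0.7]
gripper_width: 0.661
t 62.85 p [ 567.  -169.7  160.4] jaw deg 91.3 xax [-0.031 -0.011 -0.999] f [ 1.6 -0.3 -0.7] w 57.5 q [-0.01  0.41 -0.17  0.01 -1.02 -1.54]
[  4.49 -17.8   -8.19]
```

```bash
python3 -m crank '[0,0,-3.5,-1.5,1, 0,0,-4,-1.8,1, 0,0,-4,-1.8,1, 0,0,-3,-1.6,0, 0,0,-2,-1,0, 0,1,-0.7,-0.4,0, 0,2,0,0,0, 0,2,0,0,0, 0,0,0,0,0, 0,0,0,0,0]'
python3 - <<'E'
from h import *
st()
print(delta([.489,-.351,.028]))
E
```

```text
time: 63.85
position: [0.4777, -0.3538, 0.1266]
eef_rot: [0.017, 1.586, -0.045]
ft_force: [0.1, -0.5, -0.3]
gripper_width: 0.666
t 63.85 p [ 477.7 -353.8  126.6] jaw deg 87.8 xax [-0.016 -0.017 -1.   ] f [ 0.1 -0.5 -0.3] w 57.9 q [-0.35  0.44 -0.23  0.03 -0.91 -1.27]
[9.84 0.5  1.27]
```

```bash
python3 -m crank '[0,0.5,0.2,0.7,0, 0,1.5,0.2,0.5,0, 0,2,0,0,0, 0,2,0,0,0, 0,1.2,0,0,0, 0,0.4,0,0,0, 0,0,0,0,0, 0,0,0,0,0, 0,0,0,0,0, 0,0,0,0,0]'
python3 - <<'E'
from h import *
st()
print(delta([.489,-.351,.028]))
f=grab_frame("side");save(f,"s35",(330,260,540,440),4)
E
```

```text
time: 64.85
position: [0.4967, -0.3505, 0.0505]
eef_rot: [0.009, 1.575, -0.044]
ft_force: [0.6, -0.1, -0.0]
gripper_width: 0.668
t 64.85 p [ 496.7 -350.5   50.5] jaw deg 88.1 xax [-0.005 -0.022 -1.   ] f [ 0.6 -0.1 -0. ] w 58.1 q [-0.34  0.55 -0.28  0.03 -0.75 -1.29]
[ 2.25 -0.03 -0.76]
```

View pics/s35.png

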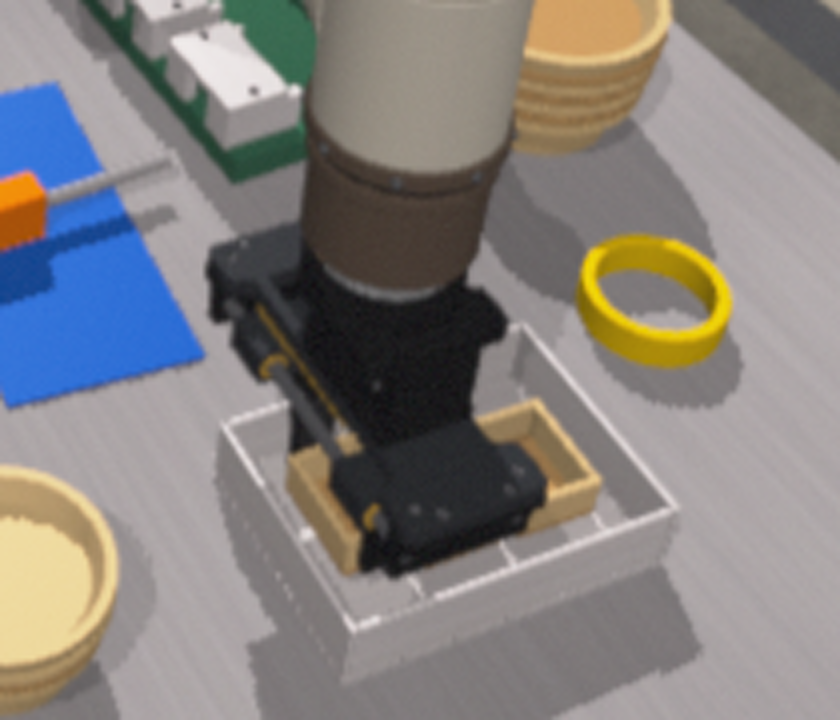

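```bash
python3 -m crank '[0,-0.2,0,-0.9,0, 0,0,0,0,0, 0,0,0,0,0, 0,0.6,0,0,0, 0,0.7,0,0,0, 0,0.6,0,0,0, 0,0.4,0,0,0, 0,0.1,0,0,0, 0,0,0,0,0, 0,0,0,0,0]'
python3 - <<'E'
from h import *
st()
print(delta([.489,-.351,.028]))
f=grab_frame("side");save(f,"s36",(330,260,540,440),4)
E
```

```text
time: 65.9
position: [0.4881, -0.3513, 0.031]
eef_rot: [0.005, 1.573, -0.044]
ft_force: [-0.8, 0.1, 1.8]
gripper_width: 0.666
t 65.9 p [ 488.1 -351.3   31. ] jaw deg 88.2 xax [-0.003 -0.025 -1.   ] f [-0.8  0.1  1.8] w 57.9 q [-0.34  0.56 -0.31  0.04 -0.69 -1.29]
[0.3  0.04 0.09]
```

View pics/s36.png

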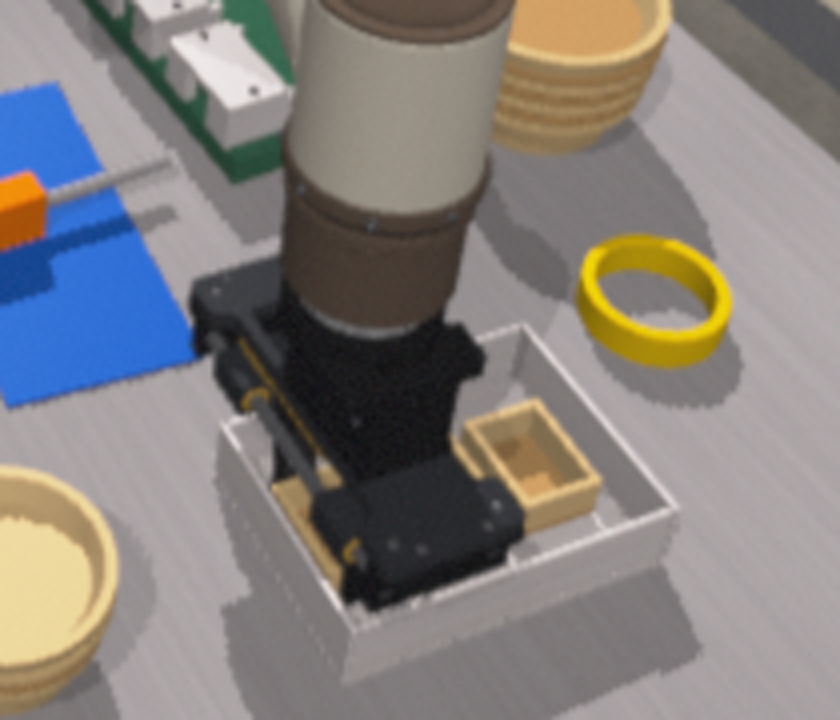

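```bash
python3 -m crank '[7.8,0,0,0,0, 7.8,0,0,0,0, 7.8,0,0,0,0, 7.8,0,0,0,0, 7.8,-1,0,0,0, 7.8,-2,0,0,0, 7.8,-2.5,0,0,0, 7.8,-2.5,0,0,0, 7.8,-2.5,0,0,0, 7.8,-1.5,1,0,0]';python3 -m crank '[7.8,0,3,0,0, 7.8,0,4.5,0,0, 7.8,0,4.5,0,0, 7.8,0,4.5,0,0, 7.8,0,4.5,0,0, 7.8,0,4.5,0,0, 7.8,0,4.5,0,0, 7.8,0,4.5,0,0, 7.8,0,3,0,0, 7.8,0,0,0,0]'
python3 - <<'E'
from h import *
st()
f=grab_frame("side");save(f,"s37",(230,190,540,440),2.5)
t=grab_frame("top");save(t,"t37")
for a,c in blobs(t,(10,50,100),(30,255,255),(480,185,545,275),40): print(a,rect(t,c,.030))
for a,c in blobs(t,(0,150,80),(10,255,255),(180,180,270,280)): print("grip",a,rect(t,c,.038))
for a,c in blobs(t,(0,0,150),(180,30,255),(180,180,270,280)): print("lid",a,rect(t,c,.01))
for a,c in blobs(t,(5,150,100),(18,255,255),(330,230,460,310)): print("rod",rect(t,c,.039))
E
```

```text
time: 66.95
position: [0.4874, -0.3385, 0.1534]
eef_rot: [0.009, 1.579, -0.044]
ft_force: [0.0, -0.9, 0.1]
gripper_width: 0.898
time: 67.95
position: [0.5051, 0.0492, 0.1569]
eef_rot: [0.008, 1.555, -0.046]
ft_force: [-0.0, 0.6, 0.7]
gripper_width: 0.894
t 67.95 p [505.1  49.2 156.9] jaw deg 88.0 xax [ 0.015 -0.024 -1.   ] f [-0.   0.6  0.7] w 77.8 q [ 0.43  0.26 -0.42  0.04 -0.88 -2.06]
453.0 [ 495.6 -347.7   60.4   46.4   88.2]
441.0 [ 554.5 -349.7   60.7   46.5   87.9]
436.0 [ 609.5 -353.8   61.3   47.    87. ]
grip 136.0 [603.2 330.6  56.8  17.    1.1]
lid 3679.5 [592.6 330.8 173.2 138.8   1.4]
lid 1146.0 [479.8 280.9 100.6  98.5 -89.4]
rod [427.6 -76.2  57.7  23.9  -0.7]
```

View pics/t37.png

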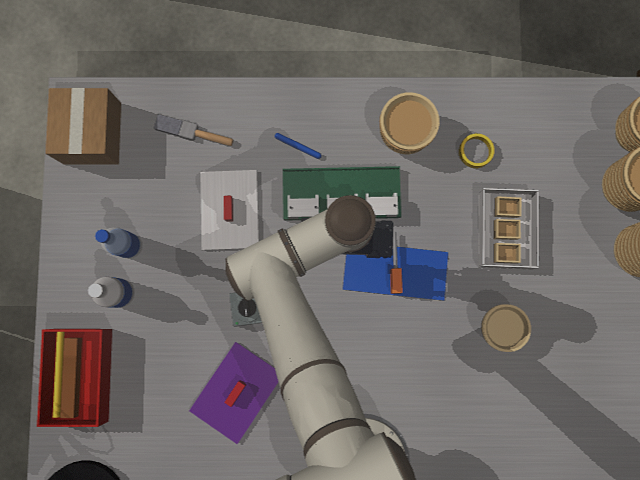

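View pics/s37.png

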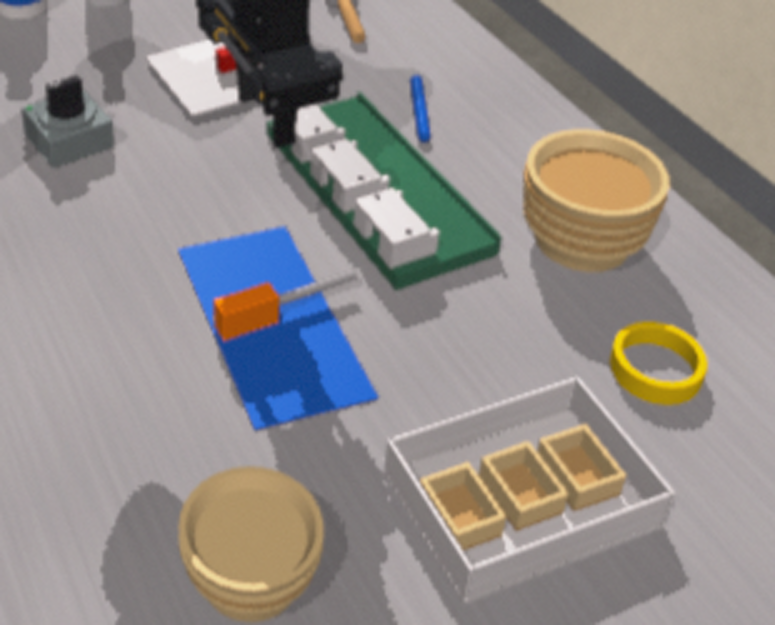

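All three dishes lie flat in the tin, the rod is on the mat, and the lid has been knocked to about (603,331). Now to the lid.

```bash
python3 -m crank '[7.8,0,2.5,0.8,-0.5, 7.8,0,4,1.2,-0.5, 7.8,0,4.5,1.2,-0.5, 7.8,0,4.5,1.2,-0.5, 7.8,0,4.5,1.2,-0.5, 7.8,0,4,1.2,0, 7.8,0,2,0.6,0, 7.8,0,0,0,0, 7.8,0,0,0,0, 7.8,0,0,0,0]' 60
python3 - <<'E'
from h import *
st();print(delta([.6025,.332,.1]))
f=grab_frame("top");save(f,"t38",(180,150,300,270),6)
w=grab_frame("wrist");save(w,"w38")
E
```

```text
time: 69.05
position: [0.5876, 0.2989, 0.1523]
eef_rot: [-0.011, 1.56, -0.032]
ft_force: [0.0, -0.4, 0.5]
gripper_width: 0.897
t 69.05 p [587.6 298.9 152.3] jaw deg 89.2 xax [ 0.011 -0.027 -1.   ] f [ 0.  -0.4  0.5] w 78.0 q [ 0.73  0.51 -0.03  0.03 -1.04 -2.33]
[5.15 3.47 1.38]
```

View pics/t38.png

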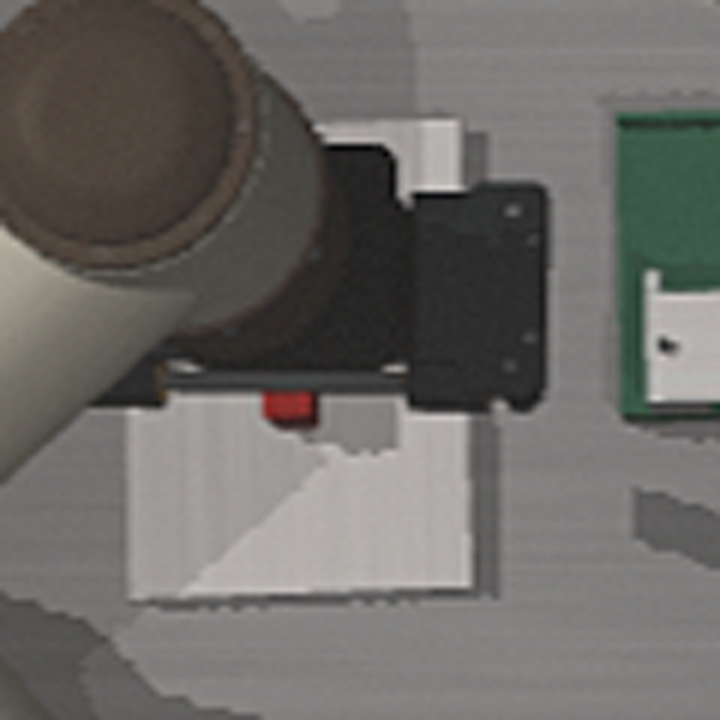

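View pics/w38.png

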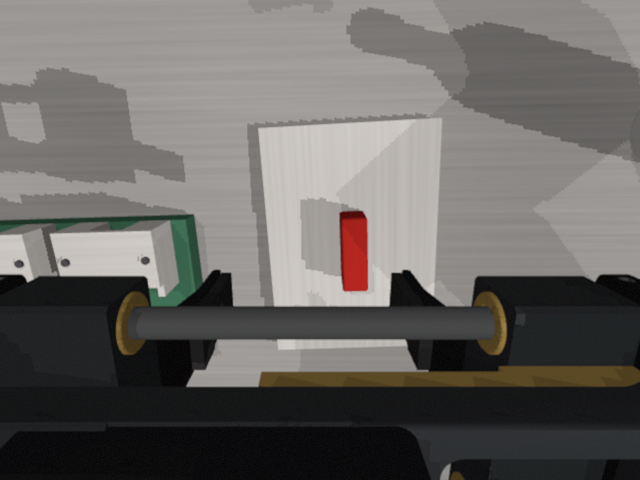

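Run:
```python
from h import *
f=grab_frame("top");w=grab_frame("wrist")
z=lambda u,v:cast(f,u/6+180,v/6+150,.010)*1000
BL,BR,TR=z(128,600),z(473,588),z(460,118)
ang=lambda d:np.degrees(np.arctan2(d[1],d[0]))
print(BL,BR,TR,"centre",(BL+TR)/2,"yaw",ang(TR-BR),ang(BL-BR)-90,np.linalg.norm(TR-BR),np.linalg.norm(BL-BR))
z=lambda u,v,h:cast(w,u,v,h)*1000
a,b,c,d=z(259,128,.01),z(441,118,.01),z(279,350,.01),z(434,345,.01)
print("wrist",a,b,c,d,"mean",(a+b+c+d)/4, ang(c-a)+180,ang(b-a)-90)
# grip top face
p=[z(343,215,.038),z(367,219,.038),z(368,290,.038),z(343,290,.038)];print(np.round(p,1),np.mean(p,0))
```

```text
[502.0485342  397.24381338  10.        ] [507.24093948 255.89058432  10.        ] [703.91445679 263.84191224  10.        ] centre [602.9814955  330.54286281  10.        ] yaw 2.3151544000836344 2.1037312402130937 196.8341840951198 141.44856463348435
wrist [508.74311865 257.52433883  10.        ] [503.56229637 395.6937377   10.        ] [704.59470769 265.2743289   10.        ] [698.94870821 406.26476785  10.        ] mean [603.96220773 331.18929332  10.        ] 182.26605347096898 2.147365881898068
[[571.5 321.   38. ]
 [574.6 338.7  38. ]
 [631.7 341.2  38. ]
 [631.7 321.6  38. ]] [602.36984238 330.61490202  38.        ]
```

```bash
python3 -m crank '[7,0,1.2,0.5,-1.5, 7,0,1.2,0.5,-1.5, 7,1,1,0.4,0, 7,2,0,0,0, 7,2,0,0,0, 7,1.5,0,0,0, 7,1,0,0,0, 7,0,0,0,0, 7,0,0,0,0, 7,0,0,0,0]' 60
python3 - <<'E'
from h import *
st();print(delta([.603,.331,.032]))
E
```

```text
time: 70.25
position: [0.6049, 0.3396, 0.0714]
eef_rot: [-0.057, 1.557, 0.017]
ft_force: [-0.3, -0.6, -0.6]
gripper_width: 0.802
t 70.25 p [604.9 339.6  71.4] jaw deg 92.7 xax [ 0.014 -0.025 -1.   ] f [-0.3 -0.6 -0.6] w 69.8 q [ 0.76  0.64 -0.02  0.03 -0.92 -2.3 ]
[ 3.96 -0.75 -0.28]
```

```bash
python3 -m crank '[7,0,-0.75,-0.28,0, 7,0,0,0,0, 7,1,0,0,0, 7,1,0,0,0, 7,1,0,0,0, 7,0.7,0,0,0, 7,0.1,0,0,0, 7,0,0,0,0, 7,0,0,0,0, 7,0,0,0,0]' 60
python3 - <<'E'
from h import *
st();print(delta([.603,.331,.032]))
f=grab_frame("side");save(f,"s39",(230,160,390,280),5)
E
```

```text
time: 71.25
position: [0.6037, 0.3307, 0.0321]
eef_rot: [-0.055, 1.555, 0.018]
ft_force: [0.4, 0.2, -0.0]
gripper_width: 0.807
t 71.25 p [603.7 330.7  32.1] jaw deg 92.7 xax [ 0.016 -0.023 -1.   ] f [ 0.4  0.2 -0. ] w 70.2 q [ 0.75  0.68 -0.07  0.04 -0.83 -2.3 ]
[ 0.01  0.03 -0.07]
```

View pics/s39.png

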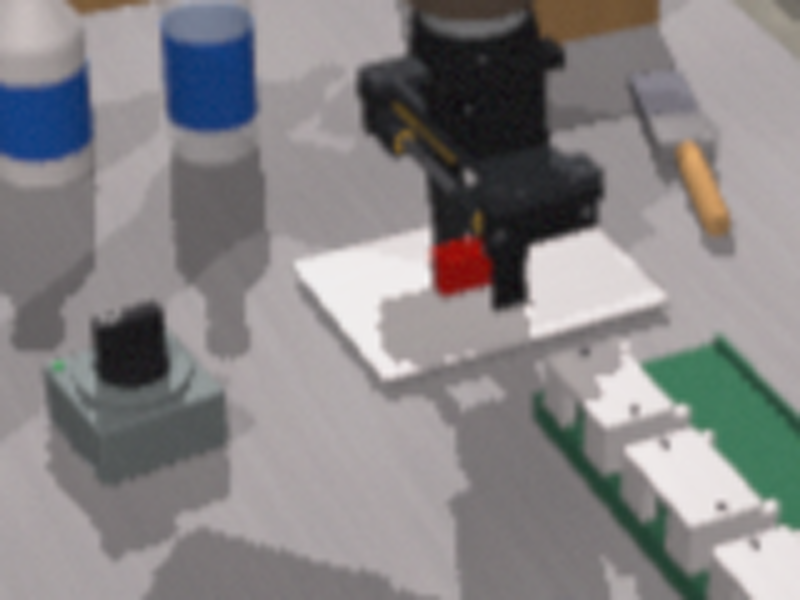

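```bash
python3 -m crank '[0,0,0,0,0, 0,0,0,0,0, 0,0,0,0,0, 0,0,0,0,0, 0,0,0,0,0, 0,0,0,0,0, 0,0,0,0,0, 0,0,0,0,0, 0,0,0,0,0, 0,0,0,0,0]' 60;
python3 -m crank '[0,-0.5,0,0,0, 0,-1,0,0,0, 0,-1.5,0,0,0, 0,-1.5,0,0,0, 0,-1.5,0,0,0, 0,-1.5,0,0,0, 0,-1.5,0,0,0, 0,-1.5,0,0,0, 0,-1,0,0,0, 0,0,0,0,0]'
python3 - <<'E'
from h import *
st();print(delta([.553,-.353,.14]))
f=grab_frame("side");save(f,"s40",(230,100,430,280),4)
E
```

```text
time: 72.3
position: [0.6043, 0.331, 0.034]
eef_rot: [-0.054, 1.553, 0.019]
ft_force: [0.1, 0.1, 0.3]
gripper_width: 0.229
time: 73.3
position: [0.6008, 0.3335, 0.1589]
eef_rot: [-0.053, 1.554, 0.02]
ft_force: [-0.3, -1.5, -2.0]
gripper_width: 0.226
t 73.3 p [600.8 333.5 158.9] jaw deg 92.7 xax [ 0.017 -0.021 -1.   ] f [-0.3 -1.5 -2. ] w 19.7 q [ 0.75  0.55  0.05  0.03 -1.08 -2.29]
[  3.27 -68.29  -8.02]
```

View pics/s40.png

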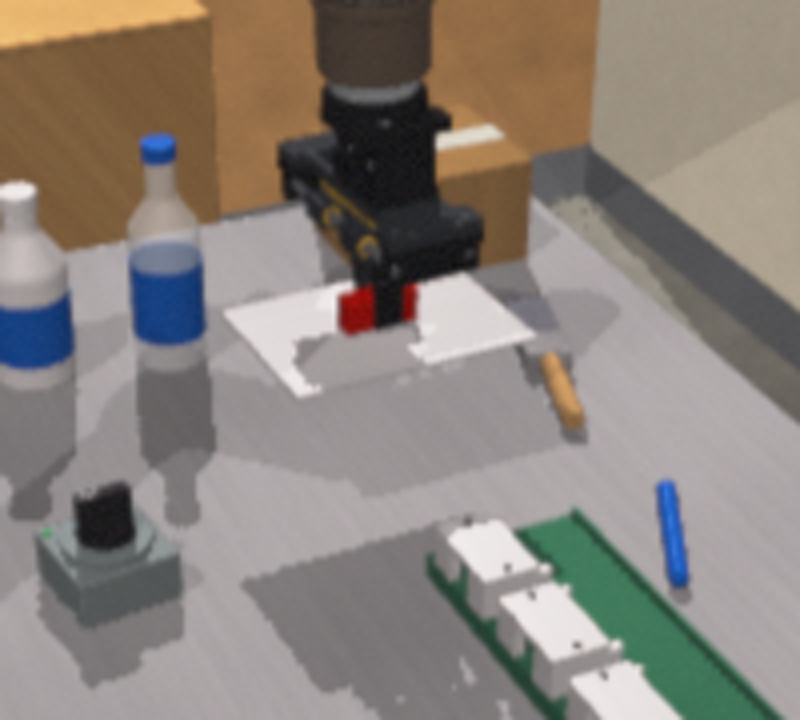

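```bash
python3 -m crank '[0,0,-1.5,-0.2,0, 0,0,-2.5,-0.4,0, 0,0,-3.5,-0.5,0, 0,0,-4,-0.5,0, 0,0,-4,-0.5,0, 0,0,-4,-0.5,0, 0,0,-4,-0.5,0, 0,0,-4,-0.5,0, 0,0,-4,-0.5,0, 0,0,-4,-0.5,0]'
python3 - <<'E'
from h import *
st();print(delta([.553,-.353,.14]))
E
```

```text
time: 74.35
position: [0.5618, -0.0391, 0.1574]
eef_rot: [-0.064, 1.573, 0.018]
ft_force: [1.2, -0.4, -1.6]
gripper_width: 0.227
t 74.35 p [561.8 -39.1 157.4] jaw deg 93.0 xax [-0.002 -0.029 -1.   ] f [ 1.2 -0.4 -1.6] w 19.7 q [ 0.23  0.36 -0.28  0.03 -0.95 -1.77]
[  2.65 -31.24  -2.51]
```

```bash
python3 -m crank '[0,0,-4,-0.3,1, 0,0,-4,-0.3,1, 0,0,-4,-0.3,1, 0,0,-4,-0.3,1, 0,0,-4,-0.2,1, 0,0,-3.5,-0.2,0, 0,0,-2,0,0, 0,0,-1,0,0, 0,0,0,0,0, 0,0,0,0,0]'
python3 - <<'E'
from h import *
st();print(delta([.553,-.353,.12]))
f=grab_frame("side");save(f,"s41",(330,160,560,440),2.8)
f=grab_frame("top");save(f,"t41",(440,150,580,300),5)
E
```

```text
time: 75.35
position: [0.5309, -0.3222, 0.1572]
eef_rot: [0.02, 1.591, -0.06]
ft_force: [-0.5, 0.5, -3.0]
gripper_width: 0.223
t 75.35 p [ 530.9 -322.2  157.2] jaw deg 87.1 xax [-0.022 -0.025 -0.999] f [-0.5  0.5 -3. ] w 19.4 q [-0.27  0.45 -0.13  0.04 -1.01 -1.37]
[ 3.75 -2.87  2.43]
```

View pics/s41.png

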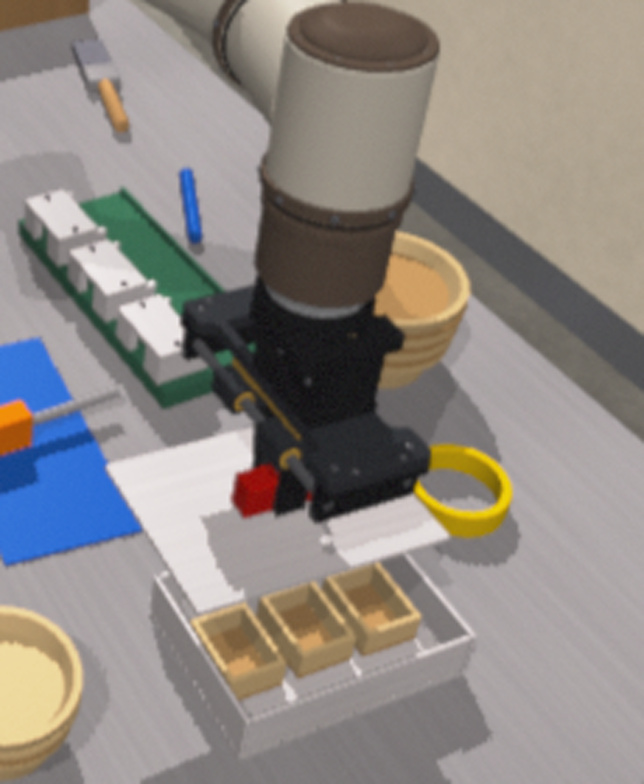

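View pics/t41.png

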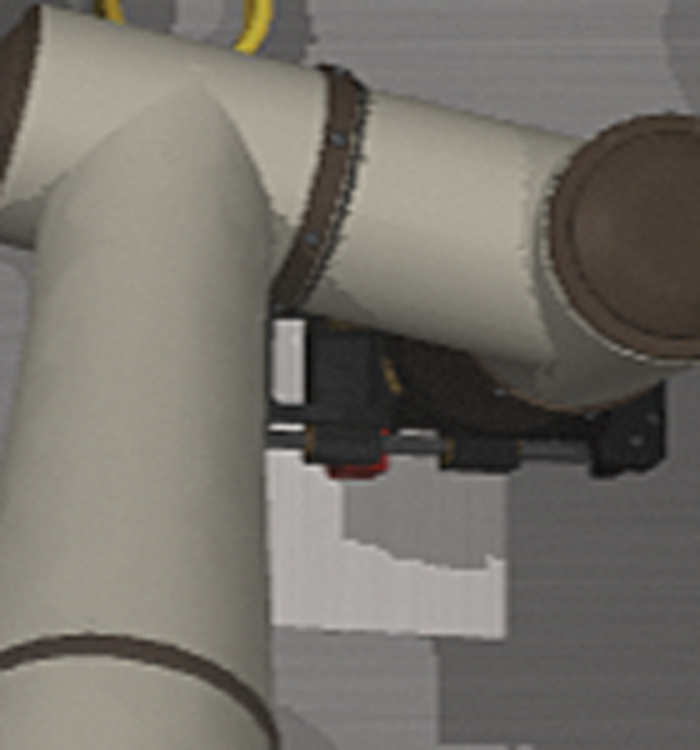

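```bash
python3 -m crank '[0,0.3,-0.9,0.8,-0.6, 0,0.4,-1,0.8,0, 0,0.5,-1,0.8,0, 0,0.5,0,0,0, 0,0.6,0,0,0, 0,0.6,0,0,0, 0,0.5,0,0,0, 0,0,0,0,0, 0,0,0,0,0, 0,0,0,0,0]'
python3 - <<'E'
from h import *
st();print(delta([.554,-.353,.085]))
f=grab_frame("side");save(f,"s42",(370,250,560,440),4)
f=grab_frame("top");save(f,"t42",(440,150,580,300),5)
E
```

```text
time: 76.45
position: [0.5563, -0.3519, 0.1197]
eef_rot: [0.006, 1.593, -0.045]
ft_force: [-0.8, 1.0, -2.7]
gripper_width: 0.224
t 76.45 p [ 556.3 -351.9  119.7] jaw deg 88.1 xax [-0.023 -0.024 -0.999] f [-0.8  1.  -2.7] w 19.5 q [-0.31  0.54 -0.07  0.04 -0.97 -1.32]
[ 3.47 -0.03 -0.15]
```

View pics/s42.png

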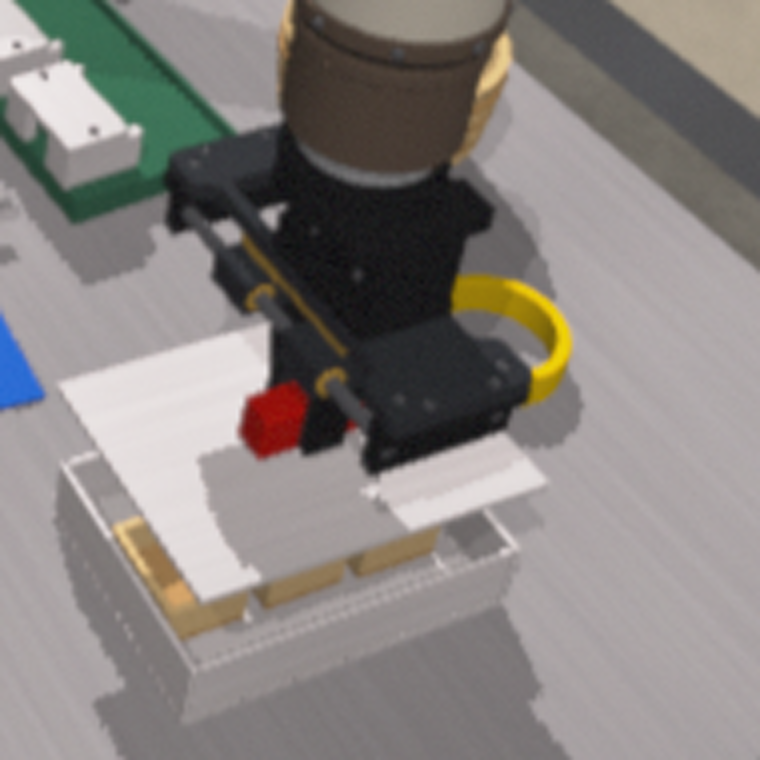

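View pics/t42.png

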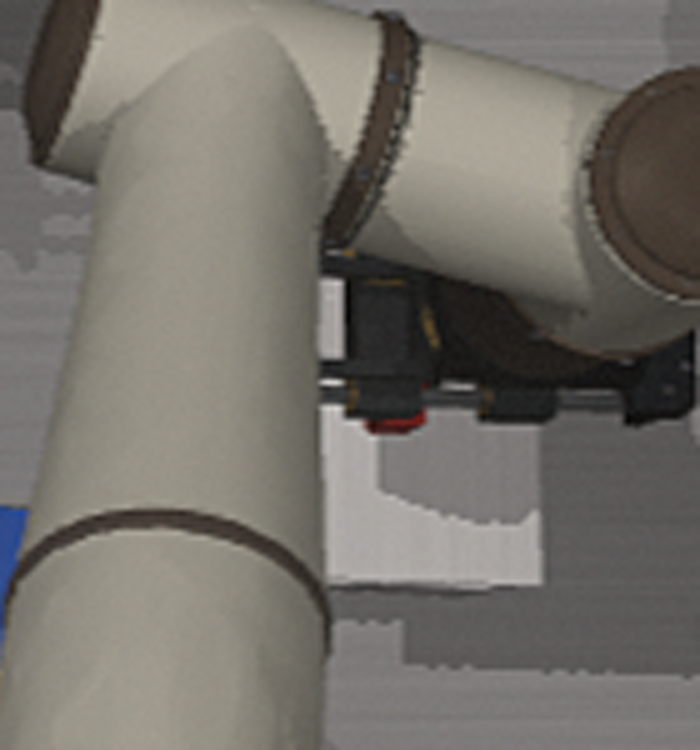

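```bash
python3 -m crank '[0,0,-0.1,-0.2,0, 0,0.6,0,0,0, 0,0.8,0,0,0, 0,0.8,0,0,0, 0,0.6,0,0,0, 0,0.2,0,0,0, 0,0,0,0,0, 0,0,0,0,0, 0,0,0,0,0, 0,0,0,0,0]'
python3 - <<'E'
from h import *
s,R=st();print(delta([.554,-.353,.072]))
f=grab_frame("side");save(f,"s43",(370,270,560,440),4)
t=grab_frame("top");save(t,"t43",(440,150,580,300),5)
E
```

```text
time: 77.55
position: [0.5538, -0.3539, 0.0875]
eef_rot: [0.006, 1.592, -0.045]
ft_force: [-0.4, 0.8, -2.8]
gripper_width: 0.224
t 77.55 p [ 553.8 -353.9   87.5] jaw deg 88.1 xax [-0.022 -0.025 -0.999] f [-0.4  0.8 -2.8] w 19.5 q [-0.31  0.57 -0.1   0.04 -0.91 -1.32]
[1.55 0.13 0.05]
```

View pics/s43.png

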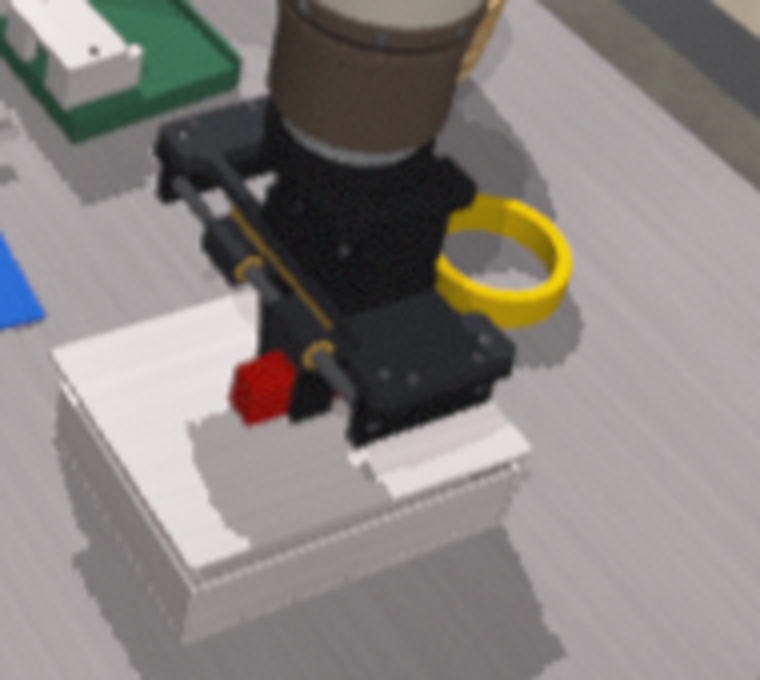

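View pics/t43.png

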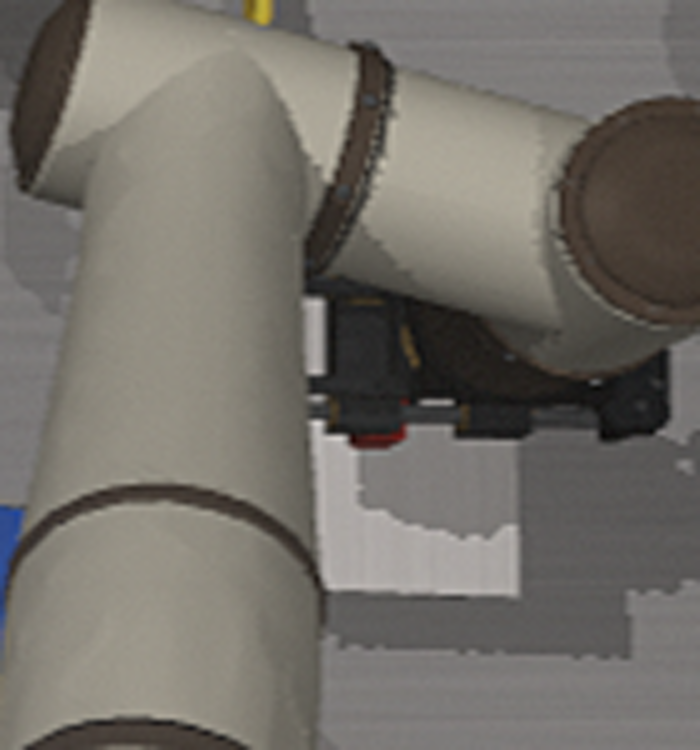

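Run:
```python
from h import *
t=grab_frame("top")
c=cast(t,543.8,269.4,.067)*1000
a=np.radians(-2.0);R=np.array([[np.cos(a),-np.sin(a)],[np.sin(a),np.cos(a)]])
print(c, c[:2]-R@np.array([-98,-70]))
```

```text
[ 451.57357887 -419.49414546   67.        ] [ 551.95684469 -352.95693825]
```

The lid centre is about (552,−353) and the tin (553,−353), so it's aligned. Lower and release.

```bash
python3 -m crank '[0,0.4,0.05,0,0, 0,0.4,0.05,0.05,0, 0,0.4,0,0,0, 0,0.3,0,0,0, 0,0.1,0,0,0, 0,0,0,0,0, 5,0,0,0,0, 5,0,0,0,0, 5,0,0,0,0, 5,0,0,0,0]' 60
python3 - <<'E'
from h import *
s,R=st()
f=grab_frame("side");save(f,"s44",(370,270,560,440),4)
E
```

```text
time: 78.7
position: [0.5559, -0.3543, 0.0735]
eef_rot: [0.002, 1.587, -0.047]
ft_force: [0.0, -0.3, -0.0]
gripper_width: 0.501
t 78.7 p [ 555.9 -354.3   73.5] jaw deg 88.2 xax [-0.016 -0.028 -0.999] f [ 0.  -0.3 -0. ] w 43.6 q [-0.31  0.59 -0.12  0.04 -0.87 -1.32]
```

View pics/s44.png

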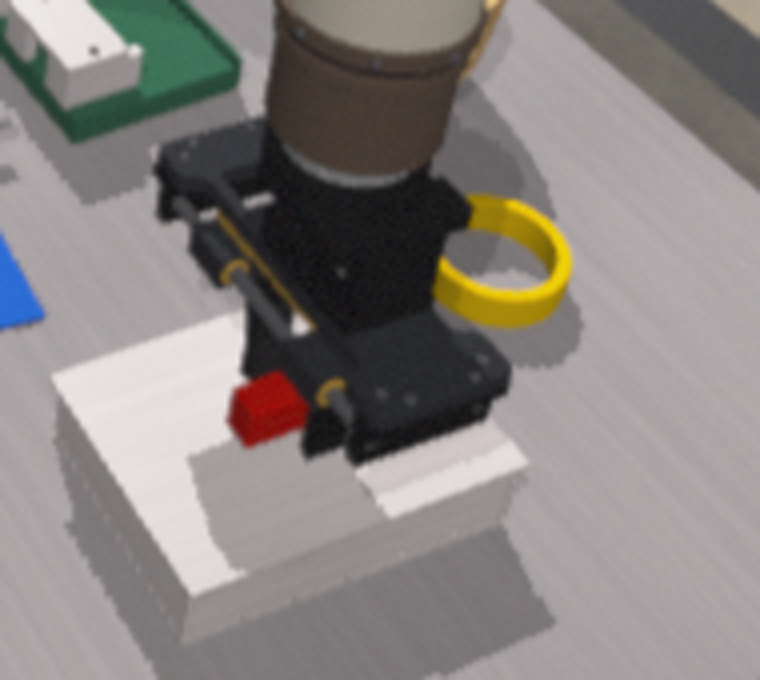

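The lid looks seated. I'll raise the arm, move it clear and check.

```bash
python3 -m crank '[7,0,0,0,0, 7,0,0,0,0, 7,-0.8,0,0,0, 7,-1.5,0,0,0, 7,-2,0,0,0, 7,-2,0,0,0, 7,-2,0,0,0, 7,-2,0,0,0, 7,-2,0,0,0, 7,-1,0,0,0]' 60; python3 -m crank '[7,0,3,0,0, 7,0,4,0,0, 7,0,4,0,0, 7,0,4,0,0, 7,0,4,0,0, 7,0,3,0,0, 7,0,2,0,0, 7,0,0,0,0, 7,0,0,0,0, 7,0,0,0,0]'
python3 - <<'E'
from h import *
s,R=st()
f=grab_frame("side");save(f,"s45",(230,190,560,440),2.4)
t=grab_frame("top");save(t,"t45")
for a,c in blobs(t,(0,150,80),(10,255,255),(480,180,545,275)): print("grip",a,rect(t,c,.076))
for a,c in blobs(t,(0,0,140),(180,30,255),(475,170,550,285)): print("lid",a,rect(t,c,.048))
for a,c in blobs(t,(5,150,100),(18,255,255),(330,230,460,310)): print("rod",rect(t,c,.039))
for a,c in blobs(t,(105,150,60),(120,255,255),(330,230,460,310)): print("mat",rect(t,c,.003))
E
```

```text
time: 79.75
position: [0.5574, -0.3504, 0.2132]
eef_rot: [0.003, 1.589, -0.047]
ft_force: [0.1, 0.0, 1.1]
gripper_width: 0.804
time: 80.75
position: [0.5651, -0.1035, 0.2089]
eef_rot: [0.004, 1.584, -0.05]
ft_force: [-0.5, -0.6, 0.8]
gripper_width: 0.804
t 80.75 p [ 565.1 -103.5  208.9] jaw deg 88.0 xax [-0.014 -0.029 -0.999] f [-0.5 -0.6  0.8] w 69.9 q [ 0.11  0.33 -0.17  0.03 -1.09 -1.73]
grip 213.5 [ 553.1 -348.    57.8   23.5   -2. ]
lid 2434.5 [ 585.4 -352.3  140.4  134.1   89.3]
lid 103.0 [ 476.5 -349.4   28.7   26.3  -89.9]
rod [ 4.277e+02 -7.630e+01  5.740e+01  2.400e+01  1.000e-01]
mat [ 447.  -140.5  124.6  118.4   84.1]
mat [489.3 -64.4  59.7  21.6  13.4]
```

View pics/t45.png

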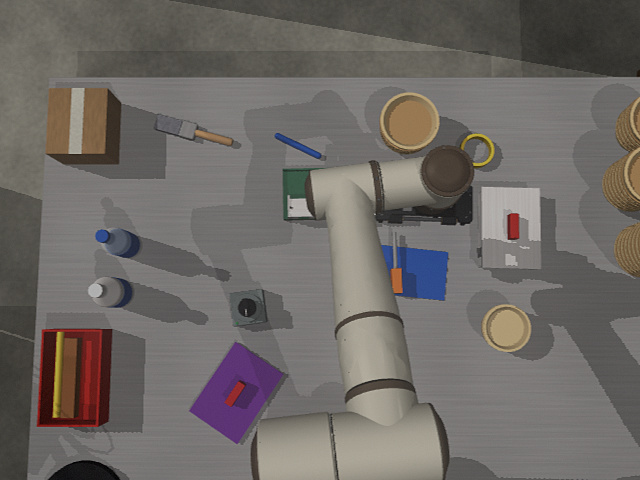

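View pics/s45.png

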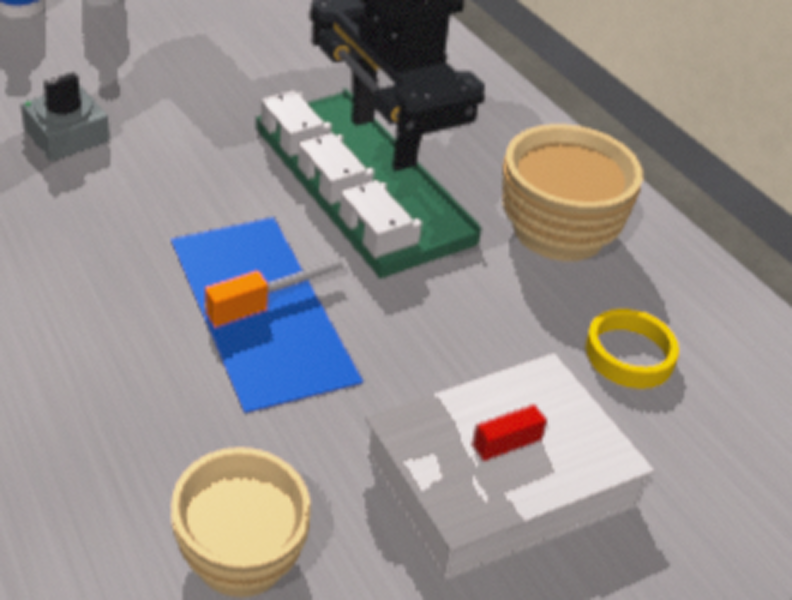

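Run:
```python
from h import *
t=grab_frame("top");save(t,"t46",(470,175,555,280),7);g=grab_frame("side");save(g,"s46",(370,325,520,440),5)
save(t,"t47",(225,280,275,330),12)
```

```text
(no output)
```

View pics/t46.png

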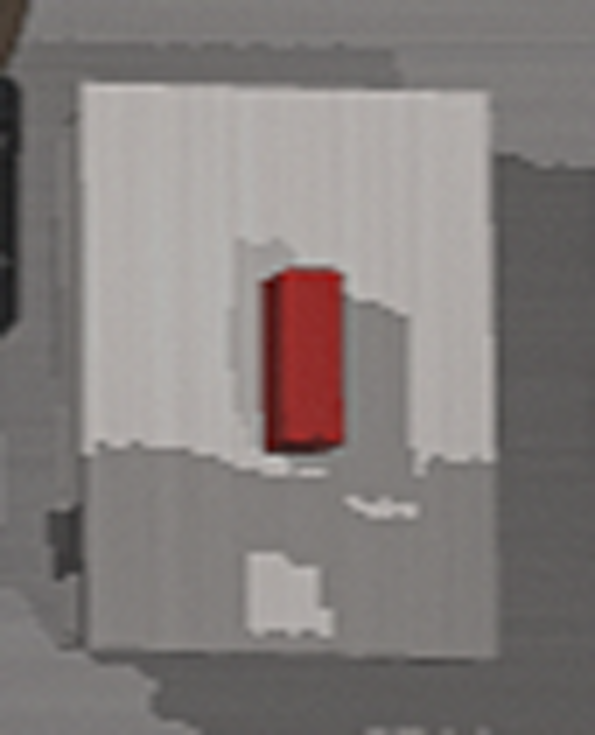

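View pics/s46.png

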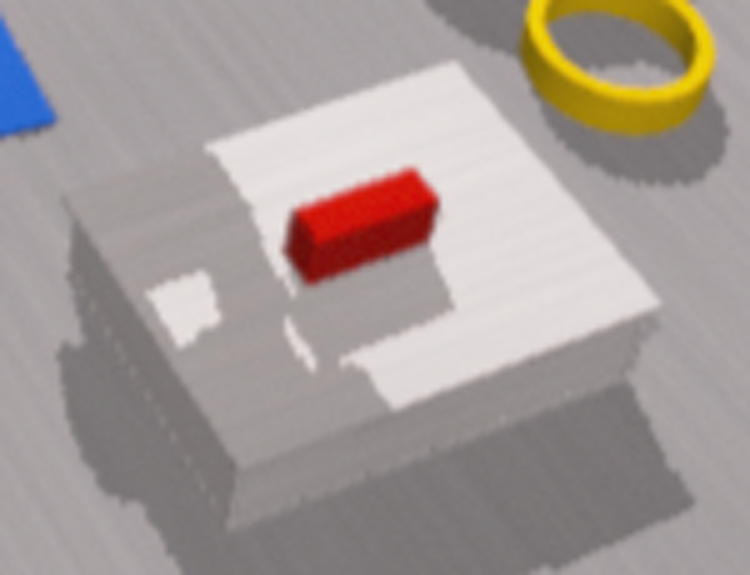

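View pics/t47.png

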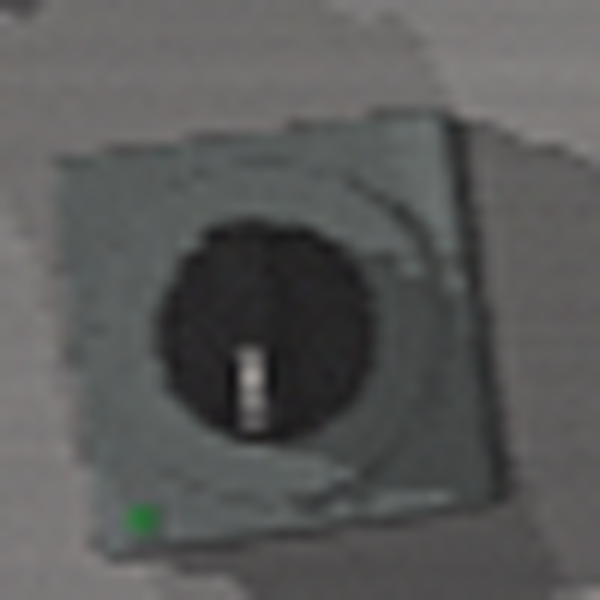

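Run:
```python
from h import *
t=grab_frame("top");g=grab_frame("side")
P=[]
for a,b in(((82,83),(460,62)),((490,92),(660,302)),((497,655),(238,468)),((90,653),(62,195))):
    X,e,_=tri(t,(470+a[0]/7,175+a[1]/7),g,(370+b[0]/5,325+b[1]/5));P.append(X*1000);print(np.round(X*1000,1),np.round(e,2))
P=np.array(P);print(P.mean(0));n=np.linalg.svd(P-P.mean(0))[2][2];print("tilt",np.arccos(abs(n[2])))
d=(P[0]+P[1]-P[2]-P[3]);print("yaw",np.degrees(np.arctan2(d[1],d[0])))
```

```text
[ 655.3 -287.1   44.3] [ 0.37 -0.72]
[ 650.2 -426.1   47.2] [ 0.06 -0.11]
[ 455.3 -421.1   45.8] [ 0.04 -0.08]
[ 456.6 -282.8   47.3] [ 0.21 -0.5 ]
[ 554.3558954  -354.2723747    46.13712997]
tilt 0.006337644768931149
yaw -1.3660563724066679
```

Run:
```python
from h import *
close_job();print(get_state()["time"])
```

```text
the job is handed in; nothing more can be done
the job is handed in; nothing more can be done
```

I finished every step and handed the job in at about 81 s of robot time. No verdict was reported.

**What I did**
- I turned the heater knob anticlockwise to its stop. A close wrist view then put the bar at 8.0° and the box at about 8°.
- I pushed all three dishes out of their sleeves with the rod before touching any of them, then lifted each one into the tin.
- I laid the rod on the mat and set the lid on the tin.

**Last checks**
- **Dishes:** all three lay flat in the tin, in a row, just before the lid went on.
- **Lid:** its centre is about 2 mm from the tin's, it is tilted about 0.006 rad, and its yaw is within about 1° of the tin's. Its top measured about 46 mm high (expected 48), within camera error.
- **Rod:** the handle is flat on the mat, about 26 mm from the mat's centre.
- **Bystanders:** they look unmoved in the pictures; I did not measure them.

**What went wrong or disagreed**
- **Knob angle:** a first reading from the top camera put the bar only about 3° (±3°) against the box's 8°. I went back for the close view before going on.
- **First push:** pushing in small steps only tilted the wrist and turned the rod in the grip, without moving the dish. I set the rod down, gripped it again, and pushed in single large steps.
- **Lid knocked aside:** it was moved about 5 cm partway through, so I measured its position again before picking it up.

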